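Put the washed-up kitchen tools away on the carousel and in the board rack

TASK

Put the washed-up things away: turn the utensil carousel by its knob so that a free hook faces you, and hang every utensil that lies on the worktop by its loop, each on a free hook of its own (turn the carousel on as you need). Stand the wooden serving board upright on its plain thin end, handle up, between the wire hoops in a free slot of the board rack; it may lean against a hoop. Do not knock the pepper mill or the jam jar about.

Things in the scene. Friction and masses are not known exactly. Their poses are not given: they have to be found in the camera images.
- carousel: Fixed utensil carousel: round wooden base 170 across, 10 high at the rim, 15 thick steel post, and on it a turning head with six wire hooks 60 degrees apart. Origin: centre of the underside, on the turning axis; axes parallel to the world's, -x is the robot's side.
- rotor (a joint): Angle of the turning head (rad), positive anticlockwise from above, no end stop within a few turns; light friction (0.05 N m) keeps it where it is left. Hook k points from the axis in the direction pi + rotor + k*pi/3 (measured from the x axis), so at 0 hook_0 points to -x.
- knob (a point): Middle of the round wooden turning knob on top of the head (44 across, 25 high, from z = 321 to 347), on the axis, z = 333. The hooks' arms run at z = 300, below it.
- hook_0 (a point): Seat (wire axis, lowest point) of hook 0: 100 from the axis, 281 above the worktop. The 6 thick wire runs out from the hub at height 300 to 86 from the axis, dips to the seat and rises outwards to a tip 117 from the axis, 19 above the seat. Taken for good by another utensil, which hangs to 15 above the worktop and swings.
- hook_1 (a point): Seat (wire axis, lowest point) of hook 1: 100 from the axis, 281 above the worktop. The 6 thick wire runs out from the hub at height 300 to 86 from the axis, dips to the seat and rises outwards to a tip 117 from the axis, 19 above the seat. Taken for good by another utensil, which hangs to 15 above the worktop and swings.
- hook_2 (a point): Seat (wire axis, lowest point) of hook 2: 100 from the axis, 281 above the worktop. The 6 thick wire runs out from the hub at height 300 to 86 from the axis, dips to the seat and rises outwards to a tip 117 from the axis, 19 above the seat. Free at the start.
- hook_3 (a point): Seat (wire axis, lowest point) of hook 3: 100 from the axis, 281 above the worktop. The 6 thick wire runs out from the hub at height 300 to 86 from the axis, dips to the seat and rises outwards to a tip 117 from the axis, 19 above the seat. Free at the start.
- hook_4 (a point): Seat (wire axis, lowest point) of hook 4: 100 from the axis, 281 above the worktop. The 6 thick wire runs out from the hub at height 300 to 86 from the axis, dips to the seat and rises outwards to a tip 117 from the axis, 19 above the seat. Free at the start.
- hook_5 (a point): Seat (wire axis, lowest point) of hook 5: 100 from the axis, 281 above the worktop. The 6 thick wire runs out from the hub at height 300 to 86 from the axis, dips to the seat and rises outwards to a tip 117 from the axis, 19 above the seat. Taken for good by another utensil, which hangs to 15 above the worktop and swings.
- turner: A slotted turner: black grip 22 wide, 16 thick (x = -58 to 46); at -x a steel wire hanging loop (opening 44 long, 28 wide, wire 5 thick, centre x = -85, z = 8); at +x a flat slotted blade 74 wide, from x = 89 to 162. 275 long, 0.13 kg. Lies flat at the start, loop roughly towards the robot. Origin: underside, below mid-grip; z: out of the upper face. May be absent.
- ladle: A small ladle: black grip 22 wide, 16 thick (x = -58 to 46); at -x a steel wire hanging loop (opening 44 long, 28 wide, wire 5 thick, centre x = -85, z = 8); at +x a round bowl 72 across and 30 deep, centred at x = 121, open upwards. 270 long, 0.13 kg. Lies flat at the start, loop roughly towards the robot. Origin: underside, below mid-grip; z: out of the upper face. May be absent.
- skimmer: A skimmer: black grip 22 wide, 16 thick (x = -58 to 46); at -x a steel wire hanging loop (opening 44 long, 28 wide, wire 5 thick, centre x = -85, z = 8); at +x a round perforated shallow disc 80 across, centred at x = 119. 270 long, 0.13 kg. Lies flat at the start, loop roughly towards the robot. Origin: underside, below mid-grip; z: out of the upper face. May be absent.
- turner_loop (a point): Centre of the turner's hanging loop. Hanging, it is about 19 below the seat of its hook. May be absent.
- ladle_loop (a point): Centre of the ladle's hanging loop. Hanging, it is about 19 below the seat of its hook. May be absent.
- skimmer_loop (a point): Centre of the skimmer's hanging loop. Hanging, it is about 19 below the seat of its hook. May be absent.
- board: Wooden serving board: blade 150 long, 120 wide, 16 thick, with a handle 34 wide and 16 thick that runs on from the blade (x = -75) to x = -165; 0.26 kg. Lies flat on the worktop at the start, handle more or less towards the robot. Origin: under the middle of the blade; x points away from the handle, z up out of the upper face.
- board_foot (a point): Middle of the board's plain thin end, at the far side from the handle, at half thickness (x = 75, z = 8 in the board's frame). It stands on this end.
- board_handle (a point): Middle of the board's handle at half thickness (x = -122, z = 8 in the board's frame).
- rack: Fixed board rack: wooden plinth 160 (x) by 150, top 21 above the worktop; four upright wire hoops, 100 wide (y), 6 thick, tops 88 above the worktop, at x = -66, -22, 22, 66. Between them three slots 38 clear; the rearmost holds a dark oven tray, 190 high. Origin: centre of the underside; -x is the front, roughly towards the robot; slots run along y.
- slot_front (a point): Middle of the floor of the front slot (free), 21 above the worktop; its x points to the rear of the rack, y along the slot.
- slot_middle (a point): Middle of the floor of the middle slot (free), 21 above the worktop; axes like those of slot_front.
- pepper_mill: Wooden pepper mill, 58 across, 170 high, a bystander. Origin: centre of the underside.
- jam_jar: Jam jar, 69 across, 99 high, a bystander. Origin: centre of the underside.

How it is judged:
By the outcome, as a careful person would: the job done as asked, in the order asked, and still so for the second after the job is handed in, with the robot touching nothing.
Of turner, ladle, skimmer only 2 to 3 are there at a start; the rules pass over those that are not, and their reading is None.
At some moment in a run one of turner, ladle, skimmer, board may be knocked a few centimetres aside while the robot is not near it.
It also fails if it takes over 210 s, if anything falls off the work surface, if the arm or the gripper's body presses on something with over 40 N, if the wrist force passes 120 N, or if a joint passes its speed limit or range.

ROBOT

A 7-joint arm with a two-finger parallel gripper is mounted at the origin on a cart in front of the work surface, level with it; the furniture and walls round the work are solid. World frame = base frame: x ahead of the robot, y to its left, z up, the work surface at z = 0. Lengths are in m, angles in rad, forces in N, time in s.
With the tool pointing down it reaches from about 0.4 to 0.85 m from the base axis. Payload 10.4 kg.
Tool frame: the origin (TCP) lies at the centre of the arm's flange, where the gripper is bolted on; the fingertips stand 182 mm ahead of it and the grasp point (between the pads) lies r.grasp_offset ahead of it (r.grasp_offset is the distance from the TCP to the grasp point, in m); z points along the fingers, y is the line along which they close (so a half turn about z gives the same grasp; the last joint's range is limited). The gripper opens to 87 mm and grips with 3 to 60 N. Pads are 19 mm wide; open, the fingers measure 117 mm over their backs; the gripper's body (75 mm by 190 mm) begins 51 mm behind the grasp point.
Start: joints at [1.293, 0.332, -0.065, 1.46, 0.022, 1.35, -0.088], TCP at [0.158, -0.605, 0.405] pointing down, gripper open.
Joint ranges: [-2.6, 2.6], [-0.5, 2.12], [-1.47, 1.34], [0.16, 2.42], [-1.27, 4.41], [0.06, 2.06], [-2.6, 2.6]. Speed limits (rad/s): [2.22, 2.22, 2.79, 2.79, 3.14, 3.14, 3.14].

INTERFACE

Orientations are given as a unit quaternion [x, y, z, w].
In Python, from bench import status, vision, job, spotter, r gives the robot as it stands. The module is installed in compiled form; this text tells all that it offers.
- The arm moves only by the tool play_rows, never from a script. Its argument "series" is a list of rows, each a list of 6 numbers: the shift along the tool's x, y, z each as a share of 150 mm, from -1 to 1, then the turn, a rotation vector about the tool's x, y, z each as a share of 30 degrees, from -1 to 1. In form: [[x, y, z, ax, ay, az], ...]. A call has 1 to 5 rows; each row is the pose to reach, as a shift and turn from the pose commanded when the call began, along the tool's axes at that moment; what a row does not reach only later rows make up. A row lasts 1/10 s, in which the tool goes at most 50 mm and 8.59 degrees, less where a joint would pass 70% of its speed; a pose out of reach is approached as far as the arm can. A call with a number of a shift or a turn outside -1 to 1 is refused whole. A call with a gripper value outside its range is refused whole. "fingers" is the opening, from -1 (shut) to 1 (fully open), set as the call begins (left out, the last holds). The fingers move at their own pace and stop on an object; "squeeze" is the grip in N (left out, the last holds). Time passes only in rows, so rows that repeat a pose let the fingers close. It gives the time, the measured TCP pose, the force, the opening and the grip force at its end, in the units of the state.
- status.read_state(): the state, without advancing time (a new reading comes with each control period).
- vision.camera(name): name is "scene" or "top"; returns the picture (480x640x3 uint8, blue, green, red); there is no depth.
- vision.calibration(name): a dict with "fx", "fy", "cx", "cy" (pixels), "rvec" (rotation vector, rad) and "tvec" (3), from world to camera coordinates, as OpenCV has them. Camera axes: x right, y down, z forward; pixel columns grow to the right and rows downward; lengths in m; the calibration is good to about 2 mm. A picture is of the moment at which its call begins. calibration takes no time and is no camera call.
- job.close_job(): hands the job in; it is judged then, once.
Trained networks look in the newest picture that a camera, given by its name, has taken for a name from the list of things; names that differ only in an ending like _2 or _b are one class to them, and where a whole thing is asked for, a point or a joint stands for the part that bears it (a point fixed in the world has none). Each returns a list of dicts, best first, with "conf" (0 to 1); they miss things now and then, are a little off and sometimes report something else, mostly with a low value. They report only what shows in the picture. A call takes as long as a camera call.
- spotter.boxes_of(camera, name): "point" ([x, y, z] in m, in world coordinates, good to about 4 mm: the middle of the surface that is visible of it).
- spotter.regions_of(camera, name): "pixels" (480x640 bool, what is visible of it).
The state is a dict: "time": time; "joint_positions": joint angles; "joint_vel": joint speeds; "joint_torque": joint torques, N m; "ee_pos": TCP position; "eef_rot": TCP orientation; "ft_force": force on the tool from outside, world axes, zero at the start; "torque": the same for the moment, N m; "width": finger opening in m; "grip_force": force on a finger pad.
Only numpy, scipy, OpenCV 4.12 (cv2) and the standard library are available. Lean on these libraries where they do the work, as an engineer would, in place of code of your own. Each camera call takes 0.05 s, during which the arm holds its last target. There are 200 camera calls.

## Working session

There is one attempt and no reset: what is moved stays moved. The work goes in short steps, Python scripts to look and compute and a tool call to move; the robot and the scene stay as the last step left them, time stands still between calls to the robot, and variables do not carry over. Pictures are saved under pics/ and viewed, at most 14 in all, crops included, and the job is handed in when it is done.

Besides the shell and the picture viewer there is one more tool, called after "Call:" as name([rows], argument=value, ...), one row to a line, values as JSON. play_rows: Moves the arm, as the interface text tells. Shift numbers are shares of 150 mm and turn numbers shares of 30 degrees, none past 1 either way. Its arguments: {"type":"object","properties":{"series":{"type":"array","items":{"type":"array","items":{"type":"number"}}},"fingers":{"type":"number"},"squeeze":{"type":"number"}},"required":["series"]}

```bash
mkdir -p pics; ls; python3 - <<'E'
from bench import status, vision, job, spotter, r
import cv2
print(r.grasp_offset, status.read_state())
for c in("scene","top"):
    cv2.imwrite(f"pics/{c}0.png",vision.camera(c)); print(c,vision.calibration(c))
    for n in["carousel","rotor","turner","ladle","skimmer","board","rack","pepper_mill","jam_jar"]:
        print(c,n,[(round(d["conf"],2),[round(float(v),3) for v in d["point"]]) for d in spotter.boxes_of(c,n)[:3]])
E
```

```text
pics
0.1635 {'time': 0.0, 'joint_positions': array([ 1.29339486,  0.33286841, -0.06468064,  1.46094959,  0.02161802,
        1.34988743, -0.08851007]), 'joint_vel': array([ 0.00039966,  0.00068014, -0.00071127, -0.00021412,  0.00036564,
        0.00058075, -0.00119168]), 'joint_torque': array([-6.14491728e-04, -6.23266840e+01,  2.39275920e-02, -3.89900672e+01,
       -6.14430942e-02,  3.98861559e-02,  2.03876684e-04]), 'ee_pos': array([ 0.1574936 , -0.60469775,  0.40395192]), 'eef_rot': array([ 9.91895454e-01,  1.27054737e-01, -1.34281877e-04, -6.95598970e-04]), 'ft_force': array([ 0.48727323, -0.59051139,  0.04256882]), 'torque': array([-0.04467033, -0.03966086,  0.00686671]), 'grip_force': 0.0, 'width': 0.08699913216150895}
scene {'fx': 548.986513614901, 'fy': 548.986513614901, 'cx': 316.18278333076387, 'cy': 242.29653905606983, 'rvec': array([ 2.25781368, -1.51792953,  0.36395282]), 'tvec': array([-0.23580808,  0.57494269,  1.5684468 ])}
scene carousel [(0.79, [0.629, -0.178, 0.032])]
scene rotor [(0.79, [0.609, -0.183, 0.249]), (0.71, [0.607, 0.047, 0.004]), (0.2, [0.549, 0.195, 
[... 522 characters left out ...]
2995548386, 'cy': 242.36036349296984, 'rvec': array([ 2.2146622 , -2.15171014,  0.06228294]), 'tvec': array([-0.01530764,  0.61530574,  1.60142348])}
top carousel [(0.73, [0.638, -0.168, 0.021]), (0.67, [0.549, 0.199, 0.018]), (0.61, [0.631, -0.177, 0.302])]
top rotor [(0.85, [0.629, -0.177, 0.3]), (0.33, [0.536, -0.482, 0.014])]
top turner [(0.79, [0.547, 0.046, 0.009])]
top ladle [(0.83, [0.536, -0.477, 0.014])]
top skimmer [(0.66, [0.521, -0.36, 0.005])]
top board [(0.68, [0.547, 0.197, 0.021]), (0.66, [0.627, -0.175, 0.298]), (0.23, [0.493, 0.385, 0.021])]
top rack [(0.72, [0.501, 0.386, 0.022]), (0.44, [0.628, -0.172, 0.297])]
top pepper_mill []
top jam_jar [(0.3, [0.549, 0.198, 0.02])]
```

View pics/scene0.png

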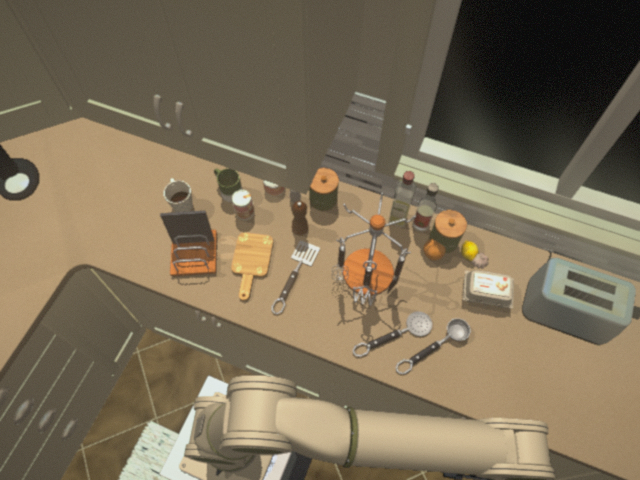

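View pics/top0.png

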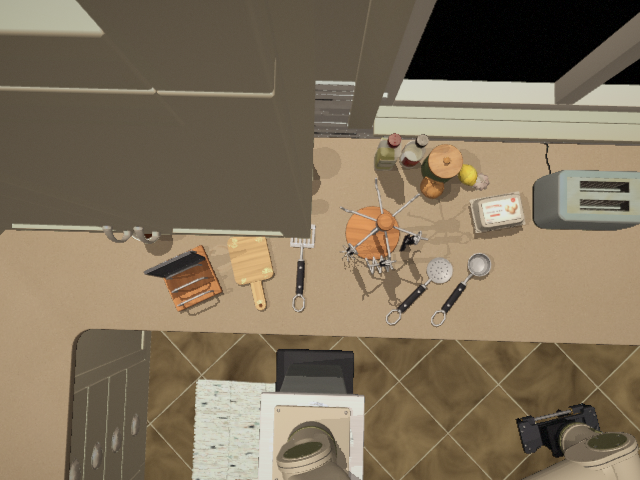

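The arm is still at its start pose. The scene picture shows the turner near (295,280), the skimmer (392,335), the ladle (435,345), the board (250,265), the rack (193,252) and the carousel knob (377,222). In the top view, the knob is at about (386,218) and three utensils hang on the robot's side. I'll zoom in next.

```bash
python3 - <<'E'
import cv2
a=cv2.imread("pics/top0.png")
cv2.imwrite("pics/c1.png",cv2.resize(a[175:330,320:500],(720,620)[:2],interpolation=cv2.INTER_CUBIC)[:600])
cv2.imwrite("pics/c2.png",cv2.resize(a[220:320,140:320],None,fx=4.4,fy=4.4,interpolation=cv2.INTER_CUBIC))
E
```

```text
(no output)
```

View pics/c1.png

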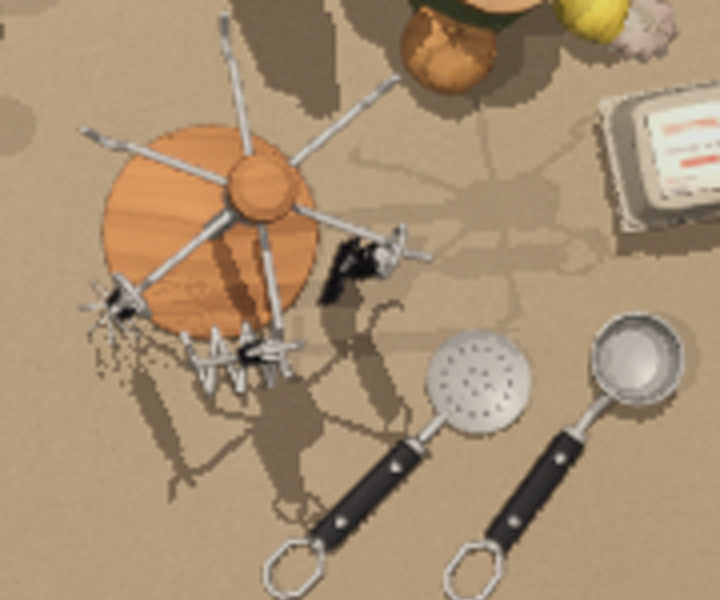

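View pics/c2.png

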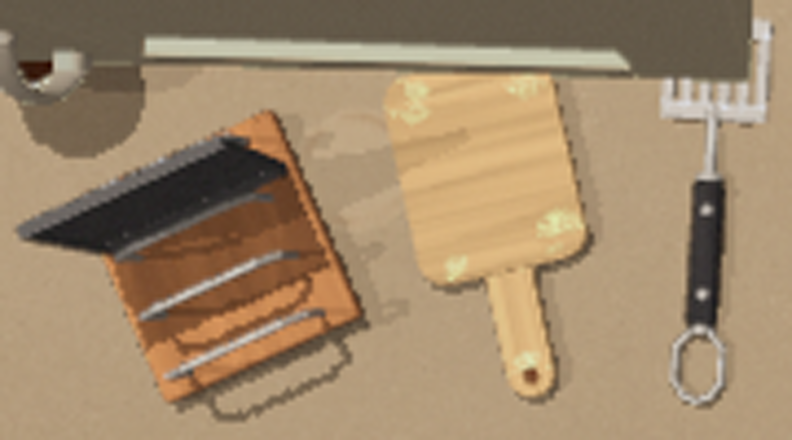

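The crop shows the free hooks' tips (back side) at about (376,179), (341,208) and (419,195) in the top image. The loops lie at about (393,317) for the skimmer, (438,318) for the ladle and (299,303) for the turner. The rack's front plinth edge runs from (179,311) to (222,293).

```bash
cat > h.py <<'E'
import numpy as np, cv2
from scipy.spatial.transform import Rotation as R
from bench import status, vision, job, spotter, r
def px2w(cam,uv,z):
    c=vision.calibration(cam); K=np.array([[c["fx"],0,c["cx"]],[0,c["fy"],c["cy"]],[0,0,1]])
    M=cv2.Rodrigues(c["rvec"])[0]; o=-M.T@c["tvec"]; uv=np.atleast_2d(uv).astype(float)
    d=(M.T@np.linalg.inv(K)@np.c_[uv,np.ones(len(uv))].T).T
    return o+d*((z-o[2])/d[:,2])[:,None]
def w2px(cam,P):
    c=vision.calibration(cam); K=np.array([[c["fx"],0,c["cx"]],[0,c["fy"],c["cy"]],[0,0,1]])
    return cv2.projectPoints(np.atleast_2d(P).astype(float),c["rvec"],c["tvec"],K,None)[0][:,0]
def delta(pos,Rt):
    "shift/turn shares from the present pose to pos (TCP), rotation Rt"
    s=status.read_state(); R0=R.from_quat(s["eef_rot"])
    return np.r_[R0.inv().apply(np.array(pos)-s["ee_pos"])/.15,(R0.inv()*Rt).as_rotvec()/np.radians(30)].round(3)
E
python3 - <<'E'
from h import *
np.set_printoptions(precision=4,suppress=True)
c1=lambda a:np.array(a)/4+[320,175]
c2=lambda a:np.array(a)/4.4+[140,220]
k=px2w("top",c1([(263,186)]),.347)[0]; print("knob",k)
t=px2w("top",c1([(224,15),(85,132),(397,80)]),.3); d=t-k; print("tips",t,np.degrees(np.arctan2(d[:,1],d[:,0])),np.hypot(d[:,0],d[:,1]))
print("base",px2w("top",c1([(211,232)]),.010))
for n,p in dict(skim=[(294,569),(340,520),(397,466),(478,381)],ladle=[(473,573),(514,520),(560,458),(637,360)]).items():
    print(n,px2w("top",c1(p),.012)[:,:2])
print("turner",px2w("top",c2([(698,366),(702,295),(706,210),(715,95)]),.012)[:,:2])
print("board",px2w("top",c2([(531,376),(510,268),(480,75),(385,90),(555,75),(588,235),(430,285)]),.016)[:,:2])
print("rack",px2w("top",c2([(172,402),(362,320),(268,110)]),.021)[:,:2])
E
```

```text
knob [ 0.6505 -0.1725  0.347 ]
tips [[ 0.7656 -0.151   0.3   ]
 [ 0.6873 -0.0635  0.3   ]
 [ 0.7265 -0.2628  0.3   ]] [ 10.6029  71.3638 -49.9271] [0.1171 0.115  0.118 ]
base [[ 0.6504 -0.1743  0.01  ]]
skim [[ 0.3922 -0.2435]
 [ 0.4307 -0.2781]
 [ 0.4734 -0.3212]
 [ 0.5406 -0.3826]]
ladle [[ 0.3932 -0.3808]
 [ 0.4346 -0.4117]
 [ 0.4832 -0.4465]
 [ 0.5604 -0.505 ]]
turner [[0.4266 0.0495]
 [0.4763 0.0483]
 [0.536  0.0473]
 [0.6173 0.0435]]
board [[0.4164 0.1659]
 [0.4913 0.1834]
 [0.6264 0.2096]
 [0.6139 0.2763]
 [0.6279 0.1566]
 [0.516  0.1295]
 [0.4777 0.2391]]
rack [[0.3913 0.4153]
 [0.4521 0.285 ]
 [0.5971 0.3572]]
```

Call:
play_rows([
  [0,0,-1,0,0,0],
  [0,0,-1,0,0,0],
  [0,0,-1,0,0,0],
  [0,0,-1,0,0,0],
], fingers=1)

```text
time: 1.4
ee_pos: [0.1574, -0.6044, 0.5628]
eef_rot: [0.992, 0.127, 0.001, 0.006]
ft_force: [-0.6, -0.7, -0.1]
width: 0.087
grip_force: 0.0
```

```bash
cat > log.py <<'E'
from h import *; import json
s=status.read_state()
open("log.jsonl","a").write(json.dumps({k:np.array(s[k]).tolist() for k in("time","joint_positions","ee_pos","eef_rot","ft_force")})+"\n")
print({k:np.round(s[k],3) for k in("time","joint_positions","ee_pos","eef_rot","ft_force","width","grip_force")})
E
python3 log.py
```

```text
{'time': np.float64(1.4), 'joint_positions': array([ 1.283,  0.303, -0.055,  1.173,  0.017,  1.654, -0.084]), 'ee_pos': array([ 0.157, -0.604,  0.563]), 'eef_rot': array([0.992, 0.127, 0.001, 0.006]), 'ft_force': array([-0.647, -0.68 , -0.057]), 'width': np.float64(0.087), 'grip_force': np.float64(0.0)}
```

Call:
play_rows([
  [0.98,-0.49,0,0,0,0],
  [0.98,-0.49,0,0,0,0],
  [0.98,-0.49,0,0,0,0],
  [0.98,-0.49,0,0,0,0],
  [0.98,-0.49,0,0,0,0],
])

```text
time: 1.9
ee_pos: [0.2836, -0.4948, 0.5552]
eef_rot: [0.992, 0.13, 0.0, 0.0]
ft_force: [-0.3, -0.0, -0.3]
width: 0.0868
grip_force: 0.0
```

```bash
python3 log.py
```

```text
{'time': np.float64(1.9), 'joint_positions': array([ 1.101,  0.184, -0.157,  1.335,  0.028,  1.624, -0.362]), 'ee_pos': array([ 0.284, -0.495,  0.555]), 'eef_rot': array([0.992, 0.13 , 0.   , 0.   ]), 'ft_force': array([-0.344, -0.046, -0.291]), 'width': np.float64(0.087), 'grip_force': np.float64(0.0)}
```

Call:
play_rows([
  [0.98,-0.49,0,0,0,0],
  [0.98,-0.49,0,0,0,0],
  [0.98,-0.49,0,0,0,0],
  [0.98,-0.49,0,0,0,0],
  [0.98,-0.49,0,0,0,0],
])

```text
time: 2.4
ee_pos: [0.4061, -0.3878, 0.5546]
eef_rot: [0.992, 0.128, 0.0, -0.0]
ft_force: [-0.0, -0.4, 0.2]
width: 0.0871
grip_force: 0.0
```

```bash
python3 log.py
```

```text
{'time': np.float64(2.4), 'joint_positions': array([ 0.913,  0.172, -0.273,  1.354,  0.046,  1.622, -0.667]), 'ee_pos': array([ 0.406, -0.388,  0.555]), 'eef_rot': array([ 0.992,  0.128,  0.   , -0.   ]), 'ft_force': array([-0.028, -0.388,  0.154]), 'width': np.float64(0.087), 'grip_force': np.float64(0.0)}
```

```bash
cat > fk.py <<'E'
from h import *; import json, itertools
from scipy.optimize import least_squares
def fk(q,p,s):
    h,L1,L2,L3,a,b,c,o1,o7=p
    Rr=R.from_euler("z",s[0]*q[0]+o1); P=np.array([0,0,h])
    for ang,ax,t in[(q[1],"y",0),(s[1]*q[2],"z",(a,0,L1)),(q[3],"y",(b,0,0)),(s[2]*q[4],"z",(c,0,L2)),(q[5],"y",0),(s[3]*q[6]+o7,"z",(0,0,L3))]:
        pass
    Rr=Rr*R.from_euler("y",q[1]); P=P+Rr.apply([a,0,L1]); Rr=Rr*R.from_euler("z",s[1]*q[2])*R.from_euler("y",q[3])
    P=P+Rr.apply([b,0,L2]); Rr=Rr*R.from_euler("z",s[2]*q[4])*R.from_euler("y",q[5]); P=P+Rr.apply([c,0,L3])
    return P,Rr*R.from_euler("z",s[3]*q[6]+o7)
def fit():
    D=[json.loads(l) for l in open("log.jsonl")]
    D.append(dict(joint_positions=[1.29339486,.33286841,-.06468064,1.46094959,.02161802,1.34988743,-.08851007],ee_pos=[.1574936,-.60469775,.40395192],eef_rot=[.991895,.1270547,-.000134,-.000696]))
    best=None
    for s in itertools.product((-1,1),repeat=4):
      for o7 in(0,1.57,-1.57,3.14):
        def f(p):
            o=[1e-3*np.array(p[4:7])]
            for d in D:
                P,Q=fk(d["joint_positions"],p,s); o+=[P-d["ee_pos"],.3*(Q.inv()*R.from_quat(d["eef_rot"])).as_rotvec()]
            return np.concatenate(o)
        z=least_squares(f,[.3,.4,.4,.1,0,0,0,0,o7])
        if best is None or z.cost<best[0]-1e-9: best=(z.cost,s,z.x)
    return best
if __name__=="__main__":
    b=fit(); print(b[0],b[1],b[2].round(4)); json.dump([b[1],b[2].tolist()],open("fk.json","w"))
E
python3 fk.py
```

```text
3.892013779855569e-06 (-1, -1, -1, -1) [ 1.7405e+00  3.6230e-01  4.8430e-01  1.6305e+00  2.3300e-02 -6.7600e-02
  2.0000e-04 -7.2500e-02  1.4983e+00]
```

Call:
play_rows([
  [0.98,-0.49,0,0,0,0],
  [0.98,-0.49,0,0,0,0],
  [0.98,-0.49,0,0,0,0],
  [0.98,-0.49,0,0,0,0],
  [0.98,-0.49,0,0,0,0],
])

```text
time: 2.9
ee_pos: [0.5294, -0.2806, 0.554]
eef_rot: [0.992, 0.128, -0.0, -0.0]
ft_force: [0.7, 0.3, -0.2]
width: 0.0871
grip_force: 0.0
```

```bash
python3 log.py; python3 fk.py; python3 -c "
from h import *
print(delta([.6505,-.173,.5565],R.from_quat([.992,.127,0,0])))"
```

```text
{'time': np.float64(2.9), 'joint_positions': array([ 0.699,  0.269, -0.374,  1.247,  0.097,  1.644, -0.971]), 'ee_pos': array([ 0.529, -0.281,  0.554]), 'eef_rot': array([ 0.992,  0.128, -0.   , -0.   ]), 'ft_force': array([ 0.695,  0.252, -0.198]), 'width': np.float64(0.087), 'grip_force': np.float64(0.0)}
1.02690715862797e-05 (-1, -1, -1, -1) [ 5.8560e-01  4.4040e-01  4.8600e-01  5.0160e-01  5.2000e-03 -1.2900e-02
  2.0000e-04 -7.4100e-02  1.4967e+00]
[ 0.963 -0.489 -0.017 -0.001  0.001  0.003]
```

Call:
play_rows([
  [0.963,-0.489,-0.017,0,0,0],
  [0.963,-0.489,-0.017,0,0,0],
  [0.963,-0.489,-0.017,0,0,0],
  [0.963,-0.489,-0.017,0,0,0],
  [0.963,-0.489,-0.017,0,0,0],
])

```text
time: 3.4
ee_pos: [0.6505, -0.1741, 0.5561]
eef_rot: [0.992, 0.127, -0.001, 0.0]
ft_force: [-0.6, 0.7, 0.1]
width: 0.0873
grip_force: 0.0
```

Call:
play_rows([
  [0,0,0,0,0,0],
  [0,0,0.2,0,0,0],
  [0,0,0.4,0,0,0],
  [0,0,0.4,0,0,0],
  [0,0,0.4,0,0,0],
])

```text
time: 3.9
ee_pos: [0.649, -0.1752, 0.4985]
eef_rot: [0.992, 0.125, -0.0, 0.001]
ft_force: [-0.2, -0.5, -0.2]
width: 0.0867
grip_force: 0.0
```

Call:
play_rows([
  [0,0,0,0,0,0],
  [0,0,0,0,0,0],
  [0,0,0,0,0,0],
  [0,0,0,0,0,0],
  [0,0,0,0,0,0],
], fingers=-1, squeeze=15)

```text
time: 4.4
ee_pos: [0.6501, -0.1728, 0.4975]
eef_rot: [0.992, 0.127, 0.0, 0.0]
ft_force: [-0.3, -0.1, 0.6]
width: 0.0552
grip_force: 0.0
```

```bash
python3 log.py
```

```text
{'time': np.float64(4.4), 'joint_positions': array([ 0.472,  0.45 , -0.429,  1.138,  0.182,  1.589, -1.231]), 'ee_pos': array([ 0.65 , -0.173,  0.498]), 'eef_rot': array([0.992, 0.127, 0.   , 0.   ]), 'ft_force': array([-0.251, -0.06 ,  0.628]), 'width': np.float64(0.055), 'grip_force': np.float64(0.0)}
```

Wait for the grip to close, then turn.

Call:
play_rows([
  [0,0,0,0,0,0],
  [0,0,0,0,0,0],
  [0,0,0,0,0,0],
  [0,0,0,0,0,0],
  [0,0,0,0,0,0],
])

```text
time: 4.9
ee_pos: [0.65, -0.1728, 0.4973]
eef_rot: [0.992, 0.127, 0.0, -0.0]
ft_force: [-0.1, 0.3, -0.4]
width: 0.0437
grip_force: 15.0
```

Call:
play_rows([
  [0,0,0,0,0,-0.2],
  [0,0,0,0,0,-0.4],
  [0,0,0,0,0,-0.6],
  [0,0,0,0,0,-0.8],
  [0,0,0,0,0,-1],
])

```text
time: 5.4
ee_pos: [0.6504, -0.1739, 0.4973]
eef_rot: [0.925, 0.381, 0.001, 0.001]
ft_force: [7.0, -3.2, -1.4]
width: 0.0435
grip_force: 15.0
```

Call:
play_rows([
  [0,0,0,0,0,-0.2],
  [0,0,0,0,0,-0.4],
  [0,0,0,0,0,-0.6],
  [0,0,0,0,0,-0.8],
  [0,0,0,0,0,-1],
])

```text
time: 5.9
ee_pos: [0.6512, -0.1746, 0.4973]
eef_rot: [0.795, 0.607, 0.002, 0.003]
ft_force: [16.9, -6.1, -4.6]
width: 0.044
grip_force: 15.0
```

Call:
play_rows([
  [0,0,0,0,0,-0.2],
  [0,0,0,0,0,-0.4],
  [0,0,0,0,0,-0.6],
  [0,0,0,0,0,-0.8],
  [0,0,0,0,0,-1],
])

```text
time: 6.4
ee_pos: [0.652, -0.1741, 0.4973]
eef_rot: [0.61, 0.792, 0.002, 0.004]
ft_force: [24.0, -3.6, -7.4]
width: 0.0436
grip_force: 15.0
```

Call:
play_rows([
  [0,0,0,0,0,-0.2],
  [0,0,0,0,0,-0.31],
  [0,0,0,0,0,-0.31],
  [0,0,0,0,0,-0.31],
  [0,0,0,0,0,-0.31],
])

```text
time: 6.9
ee_pos: [0.6519, -0.1726, 0.4973]
eef_rot: [0.545, 0.838, 0.002, 0.003]
ft_force: [20.6, -0.3, -5.5]
width: 0.0436
grip_force: 15.0
```

Call:
play_rows([
  [0,0,0,0,0,0],
  [0,0,0,0,0,0],
  [0,0,0,0,0,0],
  [0,0,0,0,0,0],
  [0,0,0,0,0,0],
], fingers=1)

```text
time: 7.4
ee_pos: [0.6499, -0.173, 0.4973]
eef_rot: [0.545, 0.838, -0.0, -0.0]
ft_force: [-1.0, -0.0, 0.7]
width: 0.076
grip_force: 0.0
```

Call:
play_rows([
  [0,0,0,0,0,0],
  [0,0,-0.2,0,0,0],
  [0,0,-0.4,0,0,0],
  [0,0,-0.4,0,0,0],
  [0,0,-0.4,0,0,0],
])

```text
time: 7.9
ee_pos: [0.65, -0.1727, 0.5578]
eef_rot: [0.545, 0.838, 0.0, 0.001]
ft_force: [-0.2, -0.2, 0.2]
width: 0.087
grip_force: 0.0
```

```bash
python3 log.py; python3 -c "
from h import *
a=vision.camera('top'); cv2.imwrite('pics/c3.png',cv2.resize(a[150:330,290:490],None,fx=3,fy=3,interpolation=cv2.INTER_CUBIC))"
```

```text
{'time': np.float64(7.9), 'joint_positions': array([ 0.6  ,  0.503, -0.701,  0.992,  0.321,  1.741,  0.438]), 'ee_pos': array([ 0.65 , -0.173,  0.558]), 'eef_rot': array([0.545, 0.838, 0.   , 0.001]), 'ft_force': array([-0.214, -0.165,  0.198]), 'width': np.float64(0.087), 'grip_force': np.float64(0.0)}
```

View pics/c3.png

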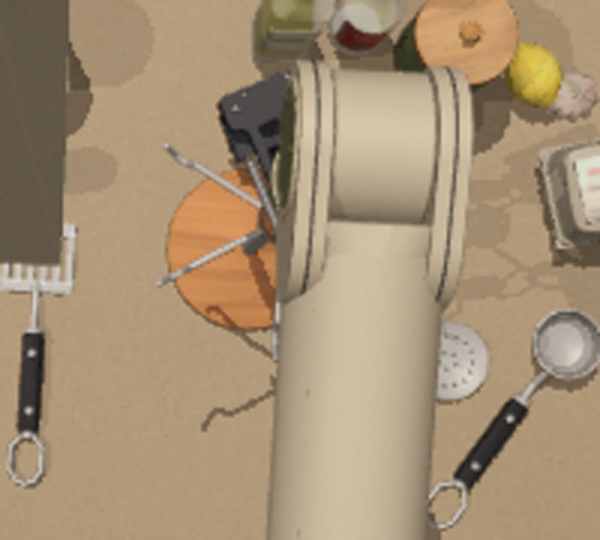

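Call:
play_rows([
  [0.407,-0.914,-0.3,0,0,0],
  [0.407,-0.914,-0.3,-0.3,-0.13,0],
  [0.407,-0.914,-0.3,-0.6,-0.27,0],
  [0.407,-0.914,-0.3,-0.91,-0.41,0],
  [0.407,-0.914,-0.3,-0.91,-0.41,0],
])

```text
time: 8.45
ee_pos: [0.4978, -0.1731, 0.6029]
eef_rot: [0.528, 0.808, 0.139, 0.221]
ft_force: [0.9, 1.5, -0.4]
width: 0.0869
grip_force: 0.0
```

Call:
play_rows([
  [0,0,0,0,0,0],
  [0,0,0,0,0,0],
])

```text
time: 8.65
ee_pos: [0.4996, -0.1728, 0.6015]
eef_rot: [0.528, 0.81, 0.138, 0.216]
ft_force: [0.4, 0.9, 0.0]
width: 0.0872
grip_force: 0.0
```

```bash
python3 log.py; python3 fk.py
```

```text
{'time': np.float64(8.65), 'joint_positions': array([ 1.069, -0.072, -0.715,  1.539, -0.23 ,  1.17 ,  0.796]), 'ee_pos': array([ 0.5  , -0.173,  0.601]), 'eef_rot': array([0.528, 0.81 , 0.138, 0.216]), 'ft_force': array([0.442, 0.899, 0.021]), 'width': np.float64(0.087), 'grip_force': np.float64(0.0)}
0.0001360129787177326 (-1, -1, -1, -1) [ 2.339e-01  4.502e-01  4.741e-01  1.431e-01 -1.300e-03  6.000e-03
 -1.540e-02 -7.200e-02  1.500e+00]
```

```bash
cat > ik.py <<'E'
from fk import *
S,Pp=json.load(open("fk.json"))
LO=np.array([-2.6,-.5,-1.47,.16,-1.27,.06,-2.6]);HI=np.array([2.6,2.12,1.34,2.42,4.41,2.06,2.6])
rng=np.random.default_rng(0)
def ik(pos,Rt,q0=None,n=12):
    best=None
    for i in range(n if q0 is None else 1):
        x0=rng.uniform(LO+.05,HI-.05) if q0 is None else np.clip(q0,LO+.01,HI-.01)
        f=lambda q:(lambda P,Q:np.r_[P-pos,.3*(Q.inv()*Rt).as_rotvec(),1e-3*(q-x0 if q0 is not None else 0*q)])(*fk(q,Pp,S))
        z=least_squares(f,x0,bounds=(LO,HI),max_nfev=60); P,Q=fk(z.x,Pp,S)
        e=np.linalg.norm(P-pos)+.3*(Q.inv()*Rt).magnitude()
        if best is None or e<best[0]: best=(e,z.x)
        if e<3e-3 and q0 is None: break
    return best
def tool(e,psi,flip):
    "tool z elevated e deg below horizontal, heading psi deg; tool x up (flip=1) or down (-1)"
    e,psi=np.radians([e,psi]); z=np.array([np.cos(e)*np.cos(psi),np.cos(e)*np.sin(psi),-np.sin(e)])
    u=np.array([np.sin(e)*np.cos(psi),np.sin(e)*np.sin(psi),np.cos(e)]); x=flip*u
    return R.from_matrix(np.c_[x,np.cross(z,x),z])
E
python3 - <<'E'
from ik import *
for nm,hook,psis in(("car",np.array([.6505,-.173,0]),(-10,0)),("rack",np.array([.47,.37,0]),(25,))):
  for psi in psis:
   for e in(0,15,30,45,60):
    for fl in(1,-1):
      Rt=tool(e,psi,fl); u=fl*Rt.as_matrix()[:,0]; z=Rt.as_matrix()[:,2]
      if nm=="car":
        hd=np.array([np.cos(np.radians(psi)),np.sin(np.radians(psi)),0]); lc=hook-.107*hd+[0,0,.29]; g=lc-.065*u
      else: g=hook+np.array([0,0,.218+.05])
      b=ik(g-r.grasp_offset*z,Rt)
      print(nm,psi,e,fl,round(b[0],4),b[1].round(2))
E
```

```text
car -10 0 1 0.0632 [ 1.65  1.21 -1.45  2.42  3.31  0.84  2.6 ]
car -10 0 -1 0.0629 [ 1.66  1.31 -1.47  2.42  3.29  0.83 -0.42]
car -10 15 1 0.0552 [-1.11 -0.33  1.34  2.42  3.2   0.44  1.79]
car -10 15 -1 0.0552 [-1.11 -0.33  1.34  2.42  3.2   0.44 -1.35]
car -10 30 1 0.0 [-0.06 -0.26  0.3   2.42  3.96  0.1   0.81]
car -10 30 -1 0.0 [-0.06 -0.26  0.3   2.42  3.97  0.1  -2.33]
car -10 45 1 0.0 [-0.7  -0.45  0.82  2.31  0.67  0.42 -2.06]
car -10 45 -1 0.0 [ 0.54 -0.29 -0.23  2.31 -0.55  0.39  2.12]
car -10 60 1 0.0 [ 1.31 -0.39 -0.86  2.12 -0.61  0.85 -1.01]
car -10 60 -1 0.0 [-0.12 -0.24  0.33  2.12  0.03  0.73  1.6 ]
car 0 0 1 0.0245 [ 1.87  1.27 -1.47  2.42  3.57  0.51  2.45]
car 0 0 -1 0.0245 [ 1.87  1.27 -1.47  2.42  3.57  0.51 -0.69]
car 0 15 1 0.0264 [ 0.49 -0.01  0.06  2.42  4.1   0.77  0.9 ]
car 0 15 -1 0.0264 [ 0.49 -0.01  0.06  2.42  4.1   0.77 -2.25]
car 0 30 1 0.0 [-0.75 -0.46  1.06  2.39 -1.27  0.08  0.14]
car 0 30 -1 0.0118 [-0.78 -0.5   1.09  2.4  -0.56  0.06  2.6 ]
car 0 45 1 0.0 [-0.3  -0.3   0.66  2.27 -0.37  0.42 -0.89]
car 0 45 -1 0.0 [-0.02 -0.25  0.41  2.26 -0.57  0.46  2.42]
car 0 60 1 0.0 [-0.76 -0.37  0.96  2.09  0.21  0.77 -1.44]
car 0 60 -1 0.0 [ 0.3  -0.19  0.09  2.09 -0.3   0.79  2.12]
rack 25 0 1 0.0101 [-2.22  0.46  1.34  2.42  2.65  0.84  1.36]
rack 25 0 -1 0.0101 [-2.22  0.46  1.34  2.42  2.65  0.84 -1.78]
rack 25 15 1 0.0 [ 0.36 -0.21 -1.22  2.37  2.51  0.47  1.79]
rack 25 15 -1 0.0 [ 0.1  -0.12 -0.99  2.37  2.43  0.53 -1.21]
rack 25 30 1 0.0005 [ 0.51 -0.46 -1.25  2.26 -1.27  0.06 -0.84]
rack 25 30 -1 0.0 [ 0.13 -0.22 -0.92  2.26  1.46  0.14 -0.24]
rack 25 45 1 0.0 [-0.99 -0.11  0.14  2.11  0.61  0.45 -2.44]
rack 25 45 -1 0.0 [-1.33 -0.12  0.45  2.11  0.69  0.48  0.64]
rack 25 60 1 0.0 [ 0.29 -0.05 -1.08  1.92  0.15  0.75 -2.01]
rack 25 60 -1 0.0 [ 0.59 -0.11 -1.33  1.92  0.03  0.74  1.22]
```

The top crop shows two free hooks on the left and back-left, with tips at about (346,201) and (343,244). The arm covers the hook that faces me, so I'll measure the utensils from masks and refine the head angle with the arm in its present place.

```bash
cat > meas.py <<'E'
from ik import *
def meas(name,cam="top",guess=None):
    im=vision.camera(cam); L=spotter.regions_of(cam,name)
    g=cv2.cvtColor(im,cv2.COLOR_BGR2GRAY)
    for d in L[:2]:
        m=d["pixels"]; v,u=np.nonzero(m); W=px2w(cam,np.c_[u,v],.010)[:,:2]
        v,u=np.nonzero(m&(g<70)); D=px2w(cam,np.c_[u,v],.012)[:,:2] if len(u)>20 else W
        c=np.median(D,0); D=D[np.linalg.norm(D-c,axis=1)<.075]
        c=D.mean(0); w,V=np.linalg.eigh(np.cov(D.T)); a=V[:,1]; a=a*np.sign(a[0])
        print(name,cam,round(d["conf"],2),"n",m.sum(),len(D),"grip",c.round(4),"ang",np.degrees(np.arctan2(a[1],a[0])).round(1),"len",(4*np.sqrt(w[::-1])).round(3),"all",W.mean(0).round(3))
E
python3 - <<'E'
from meas import *
for c in("top","scene"):
    for n in("skimmer","ladle","turner"): meas(n,c)
t=px2w("top",np.array([(168,152),(160,283)])/3+[290,150],.3)-[.6505,-.173,0]
print(np.degrees(np.arctan2(t[:,1],t[:,0])),np.hypot(t[:,0],t[:,1]))
E
```

```text
skimmer top 0.9 n 492 492 grip [ 0.5424 -0.3833] ang 71.9 len [0.08  0.075] all [ 0.542 -0.383]
ladle top 0.64 n 761 214 grip [ 0.4595 -0.426 ] ang -35.4 len [0.115 0.026] all [ 0.521 -0.472]
turner top 0.71 n 2710 528 grip [0.5343 0.4259] ang -65.9 len [0.167 0.041] all [0.495 0.397]
turner top 0.62 n 365 173 grip [0.5044 0.0489] ang -0.7 len [0.114 0.023] all [0.548 0.046]
skimmer scene 0.85 n 883 100 grip [ 0.4469 -0.3022] ang -42.3 len [0.116 0.015] all [ 0.501 -0.345]
skimmer scene 0.36 n 528 528 grip [0.7225 0.3175] ang 35.9 len [0.132 0.073] all [0.723 0.317]
ladle scene 0.93 n 594 95 grip [ 0.4554 -0.4309] ang -34.1 len [0.111 0.013] all [ 0.522 -0.472]
ladle scene 0.34 n 2998 946 grip [0.5722 0.4524] ang -72.8 len [0.153 0.118] all [0.522 0.415]
turner scene 0.36 n 654 112 grip [ 0.7619 -0.2546] ang -1.0 len [0.177 0.023] all [ 0.74  -0.248]
[ 60.17298637 119.04570874] [0.11273048 0.11640501]
```

```bash
cat > plan.py <<'E'
from meas import *
from scipy.spatial.transform import Slerp
def plan(goals,q=None,via_tool=True):
    "goals: list of (grasp point, Rot). prints the calls; each splits into pieces of <=140 mm, <=28 deg"
    s=status.read_state(); P,Q=s["ee_pos"],R.from_quat(s["eef_rot"]); q=s["joint_positions"]
    for g,Rt in goals:
        T=np.array(g)-r.grasp_offset*Rt.as_matrix()[:,2]; rv=(Q.inv()*Rt).as_rotvec()
        n=int(max(np.ceil(np.linalg.norm(T-P)/.2),np.ceil(np.abs(Q.inv().apply(T-P)).max()/.15),np.ceil(np.degrees(np.linalg.norm(rv))/29),1))
        P0,Q0=P,Q
        for i in range(n):
            P1=P0+(T-P0)*(i+1)/n; Q1=Q0*R.from_rotvec(rv*(i+1)/n)
            d=np.r_[Q.inv().apply(P1-P)/.15,(Q.inv()*Q1).as_rotvec()/np.radians(30)]
            e,q=ik(P1,Q1,q); print(d.round(3).tolist(),"ikerr",round(e,4),q.round(2)); P,Q=P1,Q1
        print("--")
E
python3 - <<'E'
from plan import *
g=np.array([.4549,-.3046,.024]); Rt=tool(65,-43,-1)
plan([(g+[0,0,.12],Rt),(g,Rt)])
E
```

```text
[0.065, -0.838, 0.737, 0.315, -0.111, -0.454] ikerr 0.0 [ 1.09 -0.09 -0.66  1.87 -0.15  0.92  1.1 ]
[0.291, -0.663, 0.852, 0.315, -0.111, -0.454] ikerr 0.0 [ 1.09  0.04 -0.63  2.12  0.21  0.56  1.14]
--
[0.338, 0.0, 0.725, 0.0, 0.0, 0.0] ikerr 0.0 [ 0.82  0.28 -0.35  2.2   0.62  0.3   0.76]
--
```

```bash
python3 - <<'E'
from plan import *
g=np.array([.4549,-.3046,.024]); Rt=tool(65,-43,-1)
plan([([.45,-.24,.40],Rt),(g+[0,0,.10],Rt),(g,Rt)])
E
```

```text
[0.093, -0.375, -0.011, 0.315, -0.111, -0.454] ikerr 0.0 [ 1.07 -0.18 -0.64  1.65 -0.18  1.21  1.06]
[0.179, -0.34, 0.041, 0.315, -0.111, -0.454] ikerr 0.0 [ 1.06 -0.28 -0.57  1.79 -0.07  1.17  1.31]
--
[0.245, -0.146, 0.901, 0.0, 0.0, 0.0] ikerr 0.0 [ 1.08 -0.17 -0.61  2.01 -0.01  0.85  1.28]
[0.245, -0.146, 0.901, 0.0, 0.0, 0.0] ikerr 0.0 [ 1.03  0.08 -0.57  2.14  0.26  0.52  1.09]
--
[0.282, 0.0, 0.604, 0.0, 0.0, 0.0] ikerr 0.0 [ 0.8   0.27 -0.34  2.2   0.6   0.3   0.77]
--
```

Call:
play_rows([
  [0.093,-0.375,-0.011,0.315,-0.111,-0.454],
  [0.093,-0.375,-0.011,0.315,-0.111,-0.454],
  [0.093,-0.375,-0.011,0.315,-0.111,-0.454],
  [0.093,-0.375,-0.011,0.315,-0.111,-0.454],
], fingers=0.3)

```text
time: 9.65
ee_pos: [0.4502, -0.1821, 0.576]
eef_rot: [0.448, 0.868, 0.032, 0.213]
ft_force: [0.4, -0.1, 0.5]
width: 0.0631
grip_force: 0.0
```

Call:
play_rows([
  [0.179,-0.34,0.041,0.315,-0.111,-0.454],
  [0.179,-0.34,0.041,0.315,-0.111,-0.454],
  [0.179,-0.34,0.041,0.315,-0.111,-0.454],
  [0.179,-0.34,0.041,0.315,-0.111,-0.454],
])

```text
time: 10.05
ee_pos: [0.4005, -0.1922, 0.5492]
eef_rot: [0.359, 0.908, -0.077, 0.203]
ft_force: [-0.1, -0.2, 0.6]
width: 0.0568
grip_force: 0.0
```

Call:
play_rows([
  [0.245,-0.146,0.901,0,0,0],
  [0.245,-0.146,0.901,0,0,0],
  [0.245,-0.146,0.901,0,0,0],
  [0.245,-0.146,0.901,0,0,0],
])

```text
time: 10.45
ee_pos: [0.4013, -0.2255, 0.4058]
eef_rot: [0.36, 0.908, -0.076, 0.198]
ft_force: [0.0, -0.1, 0.6]
width: 0.0563
grip_force: 0.0
```

Call:
play_rows([
  [0.245,-0.146,0.901,0,0,0],
  [0.245,-0.146,0.901,0,0,0],
  [0.245,-0.146,0.901,0,0,0],
  [0.245,-0.146,0.901,0,0,0],
])

```text
time: 10.85
ee_pos: [0.4041, -0.2579, 0.2695]
eef_rot: [0.36, 0.908, -0.077, 0.199]
ft_force: [-0.0, 0.9, -0.2]
width: 0.0568
grip_force: 0.0
```

```bash
python3 log.py; python3 fk.py; python3 - <<'E'
from plan import *
a=vision.camera('top'); cv2.imwrite('pics/c4.png',cv2.resize(a[150:340,310:510],None,fx=3,fy=3,interpolation=cv2.INTER_CUBIC))
meas("skimmer","top");meas("skimmer","scene")
g=np.array([.4549,-.3046,.024]); Rt=tool(65,-43,-1)
plan([(g,Rt)])
E
```

```text
{'time': np.float64(10.85), 'joint_positions': array([ 1.148,  0.062, -0.726,  2.137,  0.32 ,  0.57 ,  1.011]), 'ee_pos': array([ 0.404, -0.258,  0.27 ]), 'eef_rot': array([ 0.36 ,  0.908, -0.077,  0.199]), 'ft_force': array([-0.044,  0.903, -0.236]), 'width': np.float64(0.057), 'grip_force': np.float64(0.0)}
0.00021370163090234575 (-1, -1, -1, -1) [ 0.2406  0.4528  0.4845  0.1512  0.0083  0.0042  0.0047 -0.0675  1.505 ]
skimmer top 0.82 n 656 89 grip [ 0.4541 -0.3025] ang -43.1 len [0.123 0.022] all [ 0.527 -0.368]
skimmer scene 0.73 n 616 60 grip [ 0.4223 -0.2742] ang -56.4 len [0.038 0.021] all [ 0.518 -0.363]
[0.301, -0.008, 0.619, 0.001, 0.01, -0.001] ikerr 0.0 [ 0.93  0.25 -0.51  2.21  0.67  0.35  0.7 ]
--
```

View pics/c4.png

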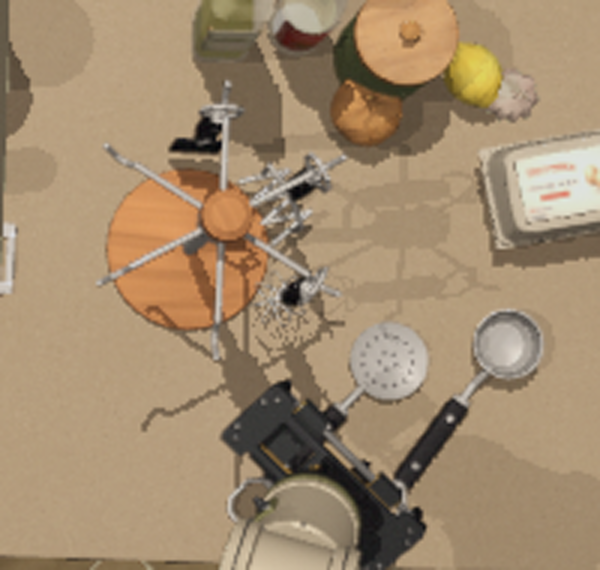

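The crop shows hook 4 empty and facing me, with its tip at about (382,268) in the full image. The gripper is above the skimmer grip, aligned with it.

Call:
play_rows([
  [0.3,-0.008,0.62,0,0.01,0],
  [0.3,-0.008,0.62,0,0.01,0],
  [0.3,-0.008,0.62,0,0.01,0],
  [0.3,-0.008,0.62,0,0.01,0],
])

```text
time: 11.5
ee_pos: [0.4034, -0.2579, 0.1702]
eef_rot: [0.358, 0.909, -0.079, 0.2]
ft_force: [0.2, -0.1, -0.2]
width: 0.0565
grip_force: 0.1
```

Call:
play_rows([
  [0,0,0,0,0,0],
  [0,0,0,0,0,0],
  [0,0,0,0,0,0],
  [0,0,0,0,0,0],
  [0,0,0,0,0,0],
], fingers=-1, squeeze=40)

```text
time: 12.0
ee_pos: [0.4031, -0.2574, 0.1696]
eef_rot: [0.358, 0.909, -0.078, 0.2]
ft_force: [-0.5, 0.7, 4.9]
width: 0.0248
grip_force: 2.9
```

```bash
python3 log.py; python3 - <<'E'
from plan import *
t=px2w("top",np.array([(216,355),(102,283),(108,150)])/3+[310,150],.3)-[.6505,-.173,0]
print(np.degrees(np.arctan2(t[:,1],t[:,0])),np.hypot(t[:,0],t[:,1]))
s=status.read_state(); p=s["ee_pos"]+R.from_quat(s["eef_rot"]).apply([0,0,r.grasp_offset]); print(p)
plan([([.45,-.27,.30],tool(65,-43,-1)),([.45,-.2,.42],tool(80,-43,-1)),([.45,-.12,.40],tool(80,-90,-1)),([.45,-.1,.4],tool(80,-179,-1)),([.45,-.1,.4],tool(90,0,1)),([.44,-.16,.35],tool(60,0,1)),([.48,-.173,.24],tool(45,0,1)),([.52,-.173,.24],tool(45,0,1))])
E
```

```text
{'time': np.float64(12.0), 'joint_positions': array([ 1.003,  0.257, -0.608,  2.211,  0.768,  0.399,  0.593]), 'ee_pos': array([ 0.403, -0.257,  0.17 ]), 'eef_rot': array([ 0.358,  0.909, -0.078,  0.2  ]), 'ft_force': array([-0.455,  0.735,  4.897]), 'width': np.float64(0.025), 'grip_force': np.float64(2.872)}
[179.09343603 119.4366365   59.42912462] [0.114927   0.11489581 0.11363616]
[ 0.45330319 -0.3041283   0.02117713]
[-0.31, 0.076, -0.88, 0.001, -0.003, 0.0] ikerr 0.0 [ 0.99 -0.04 -0.56  2.13  0.14  0.63  1.16]
[-0.312, 0.076, -0.879, 0.001, -0.003, 0.0] ikerr 0.0 [ 0.96 -0.21 -0.49  1.95 -0.    0.95  1.28]
--
[-0.332, 0.341, -0.822, -0.0, 0.5, 0.0] ikerr 0.0 [ 0.91 -0.12 -0.55  1.58 -0.01  1.5   1.18]
--
[0.161, 0.264, 0.039, 0.136, -0.0, 0.771] ikerr 0.0 [ 0.9  -0.12 -0.65  1.6   0.06  1.52  0.66]
[0.252, 0.182, 0.023, 0.136, 0.0, 0.771] ikerr 0.0 [ 0.87 -0.09 -0.74  1.59  0.11  1.58  0.13]
--
[-0.013, 0.047, 0.002, 0.129, 0.0, 0.73] ikerr 0.0 [ 0.86 -0.04 -0.77  1.56  0.14  1.65 -0.28]
[0.006, 0.049, -0.001, 0.129, 0.0, 0.73] ikerr 0.0 [ 0.84  0.01 -0.77  1.52  0.15  1.72 -0.69]
[0.023, 0.043, -0.004, 0.129, -0.0, 0.73] ikerr 0.0 [ 0.82  0.05 -0.76  1.49  0.13  1.76 -1.09]
[0.038, 0.031, -0.007, 0.129, 0.0, 0.73] ikerr 0.0 [ 0.8   0.08 -0.73  1.46  0.08  1.79 -1.48]
--
[-0.189, -0.0, 0.017, 0.003, 0.333, 0.033] ikerr 0.0 [ 0.84 -0.07 -0.66  1.57 -0.04  1.62 -1.39]
--
[-0.306, 0.2, 0.24, -0.0, 0.5, -0.0] ikerr 0.0 [ 0.87 -0.26 -0.48  1.8  -0.24  1.33 -1.16]
[-0.357, 0.2, 0.152, -0.0, 0.5, -0.0] ikerr 0.0 [ 0.84 -0.38 -0.29  2.01 -0.45  1.09 -0.89]
--
[-0.418, 0.087, 0.806, 0.0, 0.5, 0.0] ikerr 0.0 [ 0.73 -0.29 -0.18  2.31 -0.88  0.63 -0.41]
--
[0.189, 0.0, 0.189, -0.0, 0.0, -0.0] ikerr 0.0 [ 0.71 -0.21 -0.23  2.24 -0.87  0.56 -0.47]
--
```

Call:
play_rows([
  [0,0,0,0,0,0],
  [0,0,0,0,0,0],
  [0,0,0,0,0,0],
])

```text
time: 12.3
ee_pos: [0.4031, -0.2575, 0.1696]
eef_rot: [0.358, 0.909, -0.078, 0.2]
ft_force: [-0.8, 0.6, 6.9]
width: 0.0214
grip_force: 41.2
```

Call:
play_rows([
  [-0.1,0.03,-0.3,0,0,0],
  [-0.2,0.05,-0.6,0,0,0],
  [-0.31,0.076,-0.88,0,0,0],
  [-0.31,0.076,-0.88,0,0,0],
  [-0.31,0.076,-0.88,0,0,0],
])

```text
time: 12.8
ee_pos: [0.4006, -0.2403, 0.3086]
eef_rot: [0.358, 0.909, -0.079, 0.2]
ft_force: [-1.1, 0.5, -2.3]
width: 0.0213
grip_force: 39.6
```

Call:
play_rows([
  [-0.31,0.076,-0.88,0,0,0],
  [-0.31,0.076,-0.88,0,0,0],
  [-0.31,0.076,-0.88,0,0,0],
  [-0.31,0.076,-0.88,0,0,0],
])

```text
time: 13.2
ee_pos: [0.4, -0.2229, 0.4512]
eef_rot: [0.358, 0.908, -0.079, 0.202]
ft_force: [0.3, 0.1, -1.4]
width: 0.0216
grip_force: 39.8
```

```bash
python3 log.py; python3 - <<'E'
from plan import *
plan([([.45,-.15,.42],tool(90,-43,-1)),([.45,-.15,.42],tool(90,0,1)),([.45,-.173,.36],tool(60,0,1)),([.47,-.173,.26],tool(45,0,1))])
E
```

```text
{'time': np.float64(13.2), 'joint_positions': array([ 1.228, -0.235, -0.74 ,  1.939, -0.048,  0.955,  1.308]), 'ee_pos': array([ 0.4  , -0.223,  0.451]), 'eef_rot': array([ 0.358,  0.908, -0.079,  0.202]), 'ft_force': array([ 0.308,  0.089, -1.448]), 'width': np.float64(0.022), 'grip_force': np.float64(39.791)}
[-0.294, 0.583, -0.836, 0.0, 0.834, 0.001] ikerr 0.0 [ 1.12 -0.03 -0.85  1.5  -0.02  1.66  1.09]
--
[0.0, 0.0, 0.0, -0.0, 0.0, 0.913] ikerr 0.0 [ 1.12 -0.03 -0.86  1.5  -0.02  1.66  0.61]
[0.0, 0.0, 0.0, -0.0, 0.0, 0.913] ikerr 0.0 [ 1.13 -0.03 -0.86  1.5  -0.02  1.66  0.13]
[-0.0, 0.0, -0.0, -0.0, 0.0, 0.913] ikerr 0.0 [ 1.13 -0.03 -0.87  1.5  -0.02  1.66 -0.35]
[0.0, 0.0, 0.0, -0.0, 0.0, 0.913] ikerr 0.0 [ 1.14 -0.03 -0.87  1.5  -0.02  1.66 -0.83]
[0.0, 0.0, 0.0, -0.0, 0.0, 0.913] ikerr 0.0 [ 1.14 -0.03 -0.88  1.5  -0.02  1.66 -1.31]
--
[-0.272, 0.077, 0.273, -0.0, 0.5, -0.0] ikerr 0.0 [ 1.14 -0.24 -0.66  1.74 -0.29  1.37 -1.06]
[-0.334, 0.077, 0.193, -0.0, 0.5, -0.0] ikerr 0.0 [ 1.1  -0.38 -0.47  1.97 -0.55  1.14 -0.81]
--
[-0.5, -0.0, 0.681, 0.0, 0.5, 0.0] ikerr 0.0 [ 0.99 -0.36 -0.37  2.29 -0.95  0.74 -0.38]
--
```

Call:
play_rows([
  [-0.294,0.583,-0.836,0,0.834,0],
  [-0.294,0.583,-0.836,0,0.834,0],
  [-0.294,0.583,-0.836,0,0.834,0],
  [-0.294,0.583,-0.836,0,0.834,0],
  [-0.294,0.583,-0.836,0,0.834,0],
])

```text
time: 13.7
ee_pos: [0.4512, -0.1505, 0.5793]
eef_rot: [0.365, 0.931, 0.002, -0.003]
ft_force: [0.5, 0.8, -1.8]
width: 0.0217
grip_force: 39.8
```

Call:
play_rows([
  [0,0,0,0,0,0.913],
  [0,0,0,0,0,0.913],
  [0,0,0,0,0,0.913],
  [0,0,0,0,0,0.913],
  [0,0,0,0,0,0.913],
])

```text
time: 14.2
ee_pos: [0.4494, -0.1513, 0.5781]
eef_rot: [0.576, 0.818, -0.0, -0.004]
ft_force: [-0.8, -0.4, -1.8]
width: 0.0216
grip_force: 39.8
```

Call:
play_rows([
  [0,0,0,0,0,0.913],
  [0,0,0,0,0,0.913],
  [0,0,0,0,0,0.913],
  [0,0,0,0,0,0.913],
  [0,0,0,0,0,0.913],
])

```text
time: 14.7
ee_pos: [0.4496, -0.1508, 0.5794]
eef_rot: [0.752, 0.659, -0.0, -0.003]
ft_force: [-0.6, 0.6, -1.3]
width: 0.022
grip_force: 39.8
```

Call:
play_rows([
  [0,0,0,0,0,0.913],
  [0,0,0,0,0,0.913],
  [0,0,0,0,0,0.913],
  [0,0,0,0,0,0.913],
  [0,0,0,0,0,0.913],
])

```text
time: 15.2
ee_pos: [0.4497, -0.1506, 0.5798]
eef_rot: [0.886, 0.463, -0.001, -0.003]
ft_force: [-0.6, 0.4, -1.3]
width: 0.0215
grip_force: 39.8
```

Call:
play_rows([
  [0,0,0,0,0,0.913],
  [0,0,0,0,0,0.913],
  [0,0,0,0,0,0.913],
  [0,0,0,0,0,0.913],
  [0,0,0,0,0,0.913],
])

```text
time: 15.7
ee_pos: [0.4497, -0.1506, 0.5799]
eef_rot: [0.971, 0.24, -0.001, -0.002]
ft_force: [1.0, 0.3, -1.8]
width: 0.0218
grip_force: 39.8
```

Call:
play_rows([
  [0,0,0,0,0,0.913],
  [0,0,0,0,0,0.913],
  [0,0,0,0,0,0.913],
  [0,0,0,0,0,0.913],
  [0,0,0,0,0,0.913],
])

```text
time: 16.2
ee_pos: [0.4497, -0.1506, 0.5799]
eef_rot: [1.0, 0.004, -0.002, -0.002]
ft_force: [-0.5, 0.8, -1.7]
width: 0.0216
grip_force: 39.8
```

Call:
play_rows([
  [-0.272,0.077,0.273,0,0.5,0],
  [-0.272,0.077,0.273,0,0.5,0],
  [-0.272,0.077,0.273,0,0.5,0],
  [-0.272,0.077,0.273,0,0.5,0],
  [-0.272,0.077,0.273,0,0.5,0],
])

```text
time: 16.7
ee_pos: [0.4097, -0.1612, 0.5402]
eef_rot: [0.992, 0.002, 0.128, -0.002]
ft_force: [-0.4, 0.7, -0.5]
width: 0.0213
grip_force: 39.8
```

Call:
play_rows([
  [-0.334,0.077,0.193,0,0.5,0],
  [-0.334,0.077,0.193,0,0.5,0],
  [-0.334,0.077,0.193,0,0.5,0],
  [-0.334,0.077,0.193,0,0.5,0],
  [-0.334,0.077,0.193,0,0.5,0],
])

```text
time: 17.2
ee_pos: [0.3693, -0.1726, 0.4998]
eef_rot: [0.967, 0.002, 0.256, -0.002]
ft_force: [-0.1, -1.0, -0.7]
width: 0.0214
grip_force: 39.8
```

```bash
python3 log.py; python3 fk.py; python3 - <<'E'
from plan import *
s=status.read_state(); print(s["ee_pos"]+R.from_quat(s["eef_rot"]).apply([0,0,r.grasp_offset]))
cv2.imwrite('pics/s5.png',cv2.resize(vision.camera('scene')[150:420,220:560],None,fx=2.2,fy=2.2))
plan([([.47,-.173,.25],tool(43,0,1))])
E
```

```text
{'time': np.float64(17.2), 'joint_positions': array([ 1.203, -0.39 , -0.575,  1.967, -0.565,  1.119, -0.797]), 'ee_pos': array([ 0.369, -0.173,  0.5  ]), 'eef_rot': array([ 0.967,  0.002,  0.256, -0.002]), 'ft_force': array([-0.107, -0.993, -0.725]), 'width': np.float64(0.021), 'grip_force': np.float64(39.793)}
0.0003838745855015353 (-1, -1, -1, -1) [ 2.3540e-01  4.5040e-01  4.8360e-01  1.4410e-01  1.5700e-02  1.2000e-03
  9.6000e-03 -6.2900e-02  1.5107e+00]
[ 0.45031332 -0.17185641  0.35778871]
[-0.565, 0.003, 0.738, -0.01, 0.576, 0.003] ikerr 0.0 [ 1.09 -0.37 -0.45  2.33 -1.08  0.73 -0.26]
--
```

View pics/s5.png

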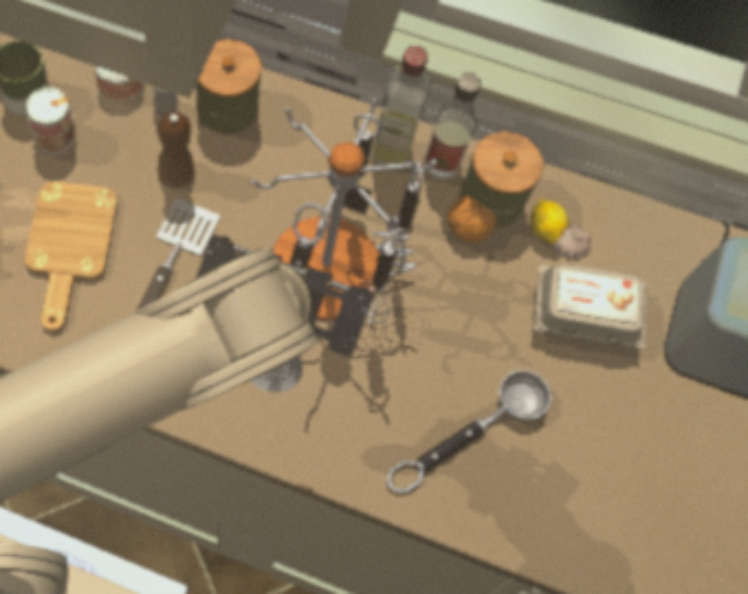

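The crop shows the skimmer held with its loop up, at about (360,250) in the full image, in front of the free hook. The ladle, turner and board are undisturbed.

```bash
cat > hang.py <<'E'
from plan import *
def lean(e,d): return np.radians(e-d)
def gofl(loop,e,d,xg=0,psi=0,off=.013):
    l=lean(e,d); h=np.array([np.cos(np.radians(psi)),np.sin(np.radians(psi)),0]); Z=np.array([0,0,1])
    return np.array(loop)-(.085+xg)*(np.sin(l)*h+np.cos(l)*Z)-off*(np.cos(l)*h-np.sin(l)*Z)
def loopnow(d,xg=0,off=.013):
    s=status.read_state(); Q=R.from_quat(s["eef_rot"]).as_matrix(); z=Q[:,2]; e=np.degrees(np.arcsin(-z[2])); psi=np.degrees(np.arctan2(z[1],z[0]))
    g=s["ee_pos"]+r.grasp_offset*z; return 2*g-gofl(g,e,d,xg,psi,off)
E
python3 - <<'E'
from hang import *
L=loopnow(25); print(L,w2px("scene",L),w2px("top",L))
for e in(35,38,43): 
  for x in(.485,.515,.548): Rt=tool(e,0,1); g=gofl([x,-.173,.292],e,25); print(e,x,g.round(3),ik(g-r.grasp_offset*Rt.as_matrix()[:,2],Rt)[0].round(4))
a=43
plan([(gofl([.485,-.173,.292],a,25),tool(a,0,1)),(gofl([.548,-.173,.292],a,25),tool(a,0,1)),(gofl([.546,-.173,.266],a,25),tool(a,0,1))])
E
```

```text
[ 0.50992404 -0.17150867  0.41950802] [[361.56514726 250.27326469]] [[388.00562731 278.56123323]]
35 0.485 [ 0.457 -0.173  0.211] 0.0268
35 0.515 [ 0.487 -0.173  0.211] 0.0007
35 0.548 [ 0.52  -0.173  0.211] 0.0
38 0.485 [ 0.453 -0.173  0.212] 0.0139
38 0.515 [ 0.483 -0.173  0.212] 0.0
38 0.548 [ 0.516 -0.173  0.212] 0.0
43 0.485 [ 0.446 -0.173  0.215] 0.0
43 0.515 [ 0.476 -0.173  0.215] 0.0
43 0.548 [ 0.509 -0.173  0.215] 0.0
[-0.817, 0.003, 0.861, -0.01, 0.576, 0.003] ikerr 0.0 [ 1.1  -0.36 -0.42  2.42 -1.16  0.71 -0.12]
--
[0.286, -0.0, 0.307, 0.0, -0.0, -0.0] ikerr 0.0 [ 1.06 -0.22 -0.53  2.31 -1.14  0.57 -0.2 ]
--
[-0.136, -0.0, 0.108, 0.0, -0.0, -0.0] ikerr 0.0 [ 1.04 -0.18 -0.52  2.35 -1.23  0.52 -0.09]
--
```

```bash
python3 - <<'E'
from hang import *
for a in(48,52):
  plan([(gofl([.495,-.173,.294],a,25),tool(a,0,1)),(gofl([.548,-.173,.293],a,25),tool(a,0,1)),(gofl([.545,-.173,.266],a,25),tool(a,0,1))])
E
```

```text
[-0.686, 0.003, 0.816, -0.009, 0.41, 0.003] ikerr 0.0 [ 1.1  -0.35 -0.46  2.35 -0.97  0.73 -0.32]
--
[0.258, -0.0, 0.241, 0.0, 0.0, -0.0] ikerr 0.0 [ 1.08 -0.23 -0.56  2.26 -0.93  0.62 -0.42]
--
[-0.135, -0.0, 0.12, 0.0, 0.0, 0.0] ikerr 0.0 [ 1.07 -0.19 -0.56  2.3  -0.98  0.56 -0.34]
--
[-0.629, 0.003, 0.766, -0.009, 0.276, 0.004] ikerr 0.0 [ 1.12 -0.36 -0.49  2.3  -0.85  0.78 -0.45]
--
[0.274, -0.0, 0.223, 0.0, -0.0, 0.0] ikerr 0.0 [ 1.11 -0.24 -0.6   2.21 -0.79  0.68 -0.56]
--
[-0.127, 0.0, 0.13, -0.0, 0.0, -0.0] ikerr 0.0 [ 1.1  -0.2  -0.6   2.25 -0.82  0.61 -0.51]
--
```

Call:
play_rows([
  [-0.686,0.003,0.816,-0.009,0.41,0.003],
  [-0.686,0.003,0.816,-0.009,0.41,0.003],
  [-0.686,0.003,0.816,-0.009,0.41,0.003],
  [-0.686,0.003,0.816,-0.009,0.41,0.003],
  [-0.686,0.003,0.816,-0.009,0.41,0.003],
])

```text
time: 17.75
ee_pos: [0.3401, -0.1729, 0.3413]
eef_rot: [0.934, -0.001, 0.358, -0.001]
ft_force: [0.7, 0.5, -0.0]
width: 0.022
grip_force: 39.8
```

```bash
python3 log.py; python3 - <<'E'
from hang import *
L=loopnow(25); print(L,w2px("scene",L),w2px("top",L))
cv2.imwrite('pics/s6.png',cv2.resize(vision.camera('scene')[190:320,300:460],None,fx=4.5,fy=4.5))
a=48
plan([(gofl([.548,-.173,.293],a,25),tool(a,0,1)),(gofl([.545,-.173,.266],a,25),tool(a,0,1))])
E
```

```text
{'time': np.float64(17.75), 'joint_positions': array([ 1.039, -0.364, -0.451,  2.358, -0.939,  0.665, -0.375]), 'ee_pos': array([ 0.34 , -0.173,  0.341]), 'eef_rot': array([ 0.934, -0.001,  0.358, -0.001]), 'ft_force': array([ 0.745,  0.479, -0.02 ]), 'width': np.float64(0.022), 'grip_force': np.float64(39.794)}
[ 0.49471142 -0.17252689  0.2929271 ] [[356.74597276 275.89355624]] [[381.86789468 284.40649684]]
[0.252, -0.003, 0.244, 0.0, -0.005, -0.003] ikerr 0.0 [ 1.03 -0.23 -0.51  2.26 -0.91  0.61 -0.43]
--
[-0.135, -0.0, 0.12, 0.0, -0.0, 0.0] ikerr 0.0 [ 1.01 -0.19 -0.51  2.3  -0.96  0.55 -0.35]
--
```

View pics/s6.png

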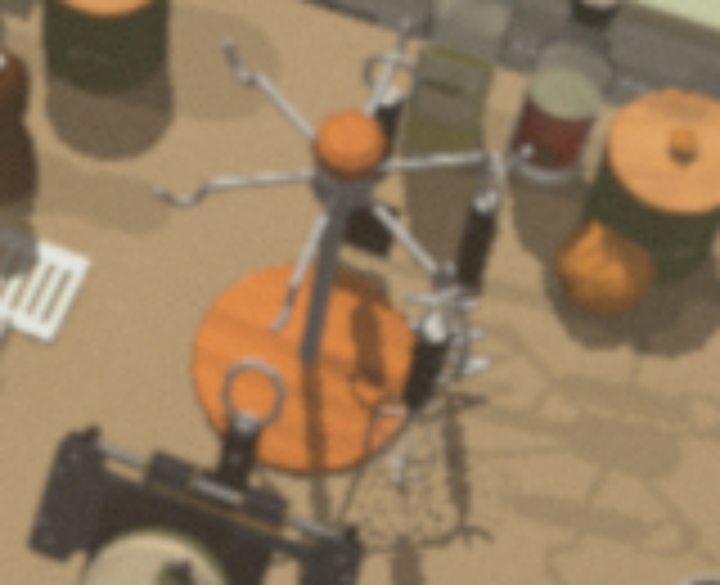

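The loop appears at about (356,276), matching the model. The hook 4 tip is at about (361,262), straight ahead of it. I'll insert it now.

Call:
play_rows([
  [0.06,0,0.06,0,0,0],
  [0.12,0,0.12,0,0,0],
  [0.19,0,0.18,0,0,0],
  [0.252,-0.003,0.244,0,0,0],
  [0.252,-0.003,0.244,0,0,0],
])

```text
time: 18.3
ee_pos: [0.3946, -0.1732, 0.3426]
eef_rot: [0.933, -0.0, 0.361, 0.001]
ft_force: [0.1, -0.6, -1.2]
width: 0.0216
grip_force: 39.8
```

```bash
python3 log.py; python3 - <<'E'
from hang import *
L=loopnow(25); print(L,w2px("scene",L),w2px("scene",[[.5335,-.1715,.3],[.5505,-.1718,.281]]))
cv2.imwrite('pics/s7.png',cv2.resize(vision.camera('scene')[220:310,320:420],None,fx=5,fy=5))
a=48
plan([(gofl([.545,-.173,.264],a,25),tool(a,0,1))])
E
```

```text
{'time': np.float64(18.3), 'joint_positions': array([ 1.041, -0.242, -0.55 ,  2.267, -0.892,  0.561, -0.461]), 'ee_pos': array([ 0.395, -0.173,  0.343]), 'eef_rot': array([ 0.933, -0.   ,  0.361,  0.001]), 'ft_force': array([ 0.124, -0.609, -1.153]), 'width': np.float64(0.022), 'grip_force': np.float64(39.794)}
[ 0.54942435 -0.17353974  0.29519163] [[364.05511707 258.77549657]] [[361.48762917 262.63987217]
 [363.22066881 260.45059264]]
[-0.148, -0.002, 0.132, 0.003, -0.009, -0.002] ikerr 0.0 [ 1.03 -0.19 -0.52  2.3  -0.97  0.55 -0.34]
--
```

View pics/s7.png

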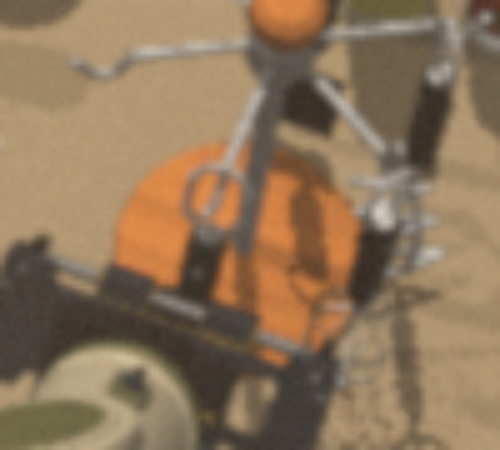

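Call:
play_rows([
  [-0.05,0,0.04,0,0,0],
  [-0.1,0,0.09,0,0,0],
  [-0.148,0,0.132,0,0,0],
  [-0.148,0,0.132,0,0,0],
  [-0.148,0,0.132,0,0,0],
])

```text
time: 18.85
ee_pos: [0.3897, -0.1734, 0.3112]
eef_rot: [0.933, -0.002, 0.361, 0.001]
ft_force: [3.8, 0.2, 8.3]
width: 0.0218
grip_force: 40.0
```

Call:
play_rows([
  [0,0,0,0,0,0],
  [0,0,0,0,0,0],
  [0,0,0,0,0,0],
  [0,0,0,0,0,0],
  [0,0,0,0,0,0],
], fingers=0.1)

```text
time: 19.35
ee_pos: [0.3884, -0.173, 0.3093]
eef_rot: [0.933, -0.002, 0.359, 0.0]
ft_force: [0.4, -0.6, -0.2]
width: 0.0464
grip_force: 0.0
```

Call:
play_rows([
  [0,0,0,0,0,0],
  [-0.15,0,-0.15,0,0,0],
  [-0.3,0,-0.3,0,0,0],
  [-0.4,0,-0.4,0,0,0],
  [-0.4,0,-0.4,0,0,0],
])

```text
time: 19.85
ee_pos: [0.3132, -0.1748, 0.3189]
eef_rot: [0.933, 0.0, 0.361, 0.0]
ft_force: [-0.8, 0.4, 0.4]
width: 0.0478
grip_force: 0.0
```

```bash
python3 log.py; python3 - <<'E'
from hang import *
cv2.imwrite('pics/s8.png',cv2.resize(vision.camera('scene')[180:400,270:490],None,fx=2.7,fy=2.7))
E
```

```text
{'time': np.float64(19.85), 'joint_positions': array([ 1.454, -0.45 , -0.73 ,  2.415, -1.183,  0.802, -0.116]), 'ee_pos': array([ 0.313, -0.175,  0.319]), 'eef_rot': array([0.933, 0.   , 0.361, 0.   ]), 'ft_force': array([-0.792,  0.411,  0.393]), 'width': np.float64(0.048), 'grip_force': np.float64(0.0)}
```

View pics/s8.png

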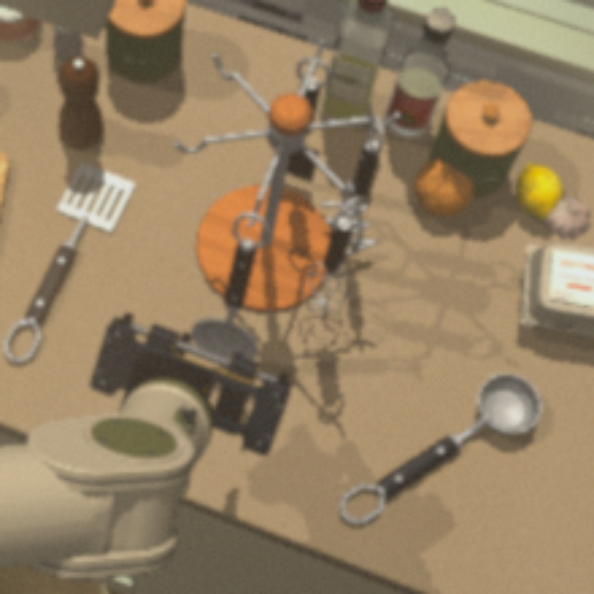

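The picture shows the skimmer hanging on hook 4 by its loop, at about (362,263). The fingers are clear of it. Next is turning the head 60° on.

```bash
python3 - <<'E'
from hang import *
plan([([.40,-.173,.44],tool(65,0,1)),([.6505,-.173,.40],tool(90,0,1)),([.6505,-.173,.333],tool(90,0,1))])
E
```

```text
[0.652, -0.012, -0.623, 0.004, -0.287, -0.004] ikerr 0.0 [ 1.27 -0.5  -0.5   2.15 -0.74  1.11 -0.57]
[0.551, -0.012, -0.713, 0.004, -0.287, -0.004] ikerr 0.0 [ 1.34 -0.46 -0.54  1.81 -0.57  1.45 -0.77]
--
[0.931, 0.0, 0.525, -0.0, -0.417, 0.0] ikerr 0.0 [ 1.01  0.02 -0.75  1.49 -0.06  1.44 -1.3 ]
[1.022, 0.0, 0.311, -0.0, -0.417, 0.0] ikerr 0.0 [ 0.54  0.49 -0.62  0.98  0.28  1.74 -1.54]
--
[-0.0, 0.0, 0.447, -0.0, -0.0, -0.0] ikerr 0.0 [ 0.58  0.48 -0.62  1.14  0.27  1.6  -1.55]
--
```

Call:
play_rows([
  [0.652,-0.012,-0.623,0,-0.287,0],
  [0.652,-0.012,-0.623,0,-0.287,0],
  [0.652,-0.012,-0.623,0,-0.287,0],
  [0.652,-0.012,-0.623,0,-0.287,0],
  [0.652,-0.012,-0.623,0,-0.287,0],
], fingers=1)

```text
time: 20.4
ee_pos: [0.3234, -0.1729, 0.4537]
eef_rot: [0.957, 0.001, 0.29, -0.0]
ft_force: [0.3, -0.3, -0.9]
width: 0.0796
grip_force: 0.0
```

Call:
play_rows([
  [0.551,-0.012,-0.713,0,-0.287,0],
  [0.551,-0.012,-0.713,0,-0.287,0],
  [0.551,-0.012,-0.713,0,-0.287,0],
  [0.551,-0.012,-0.713,0,-0.287,0],
  [0.551,-0.012,-0.713,0,-0.287,0],
])

```text
time: 20.9
ee_pos: [0.3325, -0.172, 0.5868]
eef_rot: [0.976, -0.001, 0.216, -0.001]
ft_force: [-0.0, 0.3, -0.2]
width: 0.0869
grip_force: 0.0
```

Call:
play_rows([
  [0.931,0,0.525,0,-0.417,0],
  [0.931,0,0.525,0,-0.417,0],
  [0.931,0,0.525,0,-0.417,0],
  [0.931,0,0.525,0,-0.417,0],
  [0.931,0,0.525,0,-0.417,0],
])

```text
time: 21.4
ee_pos: [0.4934, -0.1719, 0.5724]
eef_rot: [0.994, 0.001, 0.107, -0.004]
ft_force: [-0.4, 0.3, 0.3]
width: 0.0869
grip_force: 0.0
```

Call:
play_rows([
  [1,0,0.311,0,-0.417,0],
  [1,0,0.311,0,-0.417,0],
  [1,0,0.311,0,-0.417,0],
  [1,0,0.311,0,-0.417,0],
  [1,0,0.311,0,-0.417,0],
])

```text
time: 21.9
ee_pos: [0.6526, -0.1697, 0.5564]
eef_rot: [1.0, 0.003, -0.004, -0.002]
ft_force: [-0.2, 0.5, -0.9]
width: 0.087
grip_force: 0.0
```

```bash
python3 log.py; python3 - <<'E'
from hang import *
plan([([.6505,-.173,.333],tool(90,0,1))])
E
```

```text
{'time': np.float64(21.9), 'joint_positions': array([ 0.719,  0.586, -0.983,  0.974,  0.486,  1.794, -1.629]), 'ee_pos': array([ 0.653, -0.17 ,  0.556]), 'eef_rot': array([ 1.   ,  0.003, -0.004, -0.002]), 'ft_force': array([-0.155,  0.528, -0.936]), 'width': np.float64(0.087), 'grip_force': np.float64(0.0)}
[-0.011, 0.024, 0.399, -0.009, 0.015, 0.011] ikerr 0.0 [ 0.76  0.59 -0.99  1.13  0.48  1.65 -1.67]
--
```

Call:
play_rows([
  [-0.01,0.02,0,0,0.015,0],
  [-0.01,0.024,0.2,0,0.015,0.01],
  [-0.01,0.024,0.4,0,0.015,0.01],
  [-0.01,0.024,0.4,0,0.015,0.01],
  [-0.01,0.024,0.4,0,0.015,0.01],
])

```text
time: 22.4
ee_pos: [0.6458, -0.1762, 0.5044]
eef_rot: [1.0, -0.004, 0.004, 0.001]
ft_force: [0.5, 0.0, 1.1]
width: 0.0874
grip_force: 0.0
```

Call:
play_rows([
  [0,0,0,0,0,0],
  [0,0,0,0,0,0],
  [0,0,0,0,0,0],
  [0,0,0,0,0,0],
  [0,0,0,0,0,0],
], fingers=-1, squeeze=25)

```text
time: 22.9
ee_pos: [0.6474, -0.1752, 0.5027]
eef_rot: [1.0, -0.003, 0.004, -0.001]
ft_force: [-0.2, -0.6, 0.3]
width: 0.055
grip_force: 0.0
```

Call:
play_rows([
  [0,0,0,0,0,0],
  [0,0,0,0,0,0],
  [0,0,0,0,0,0],
  [0,0,0,0,0,0],
])

```text
time: 23.3
ee_pos: [0.6475, -0.1728, 0.5025]
eef_rot: [1.0, -0.001, 0.004, -0.002]
ft_force: [-0.3, 8.1, -0.6]
width: 0.0435
grip_force: 25.0
```

Call:
play_rows([
  [0,0,0,0,0,-0.1],
  [0,0,0,0,0,-0.2],
  [0,0,0,0,0,-0.35],
  [0,0,0,0,0,-0.5],
  [0,0,0,0,0,-0.65],
])

```text
time: 23.8
ee_pos: [0.6476, -0.174, 0.5025]
eef_rot: [0.986, 0.169, 0.004, -0.001]
ft_force: [2.6, 2.5, -1.1]
width: 0.0435
grip_force: 25.0
```

Call:
play_rows([
  [0,0,0,0,0,-0.15],
  [0,0,0,0,0,-0.3],
  [0,0,0,0,0,-0.45],
  [0,0,0,0,0,-0.6],
  [0,0,0,0,0,-0.75],
])

```text
time: 24.3
ee_pos: [0.648, -0.1752, 0.5024]
eef_rot: [0.934, 0.357, 0.005, 0.001]
ft_force: [9.0, -1.1, -3.7]
width: 0.0437
grip_force: 25.0
```

Call:
play_rows([
  [0,0,0,0,0,-0.15],
  [0,0,0,0,0,-0.3],
  [0,0,0,0,0,-0.42],
  [0,0,0,0,0,-0.52],
  [0,0,0,0,0,-0.6],
])

```text
time: 24.8
ee_pos: [0.6485, -0.176, 0.5023]
eef_rot: [0.867, 0.498, 0.006, 0.003]
ft_force: [16.6, -3.4, -3.9]
width: 0.0439
grip_force: 25.1
```

Call:
play_rows([
  [0,0,0,0,0,0],
  [0,0,0,0,0,0],
  [0,0,0,0,0,0],
  [0,0,0,0,0,0],
  [0,0,0,0,0,0],
])

```text
time: 25.3
ee_pos: [0.6485, -0.1761, 0.5023]
eef_rot: [0.868, 0.497, 0.006, 0.003]
ft_force: [16.5, -2.9, -3.5]
width: 0.0434
grip_force: 25.1
```

Call:
play_rows([
  [0,0,0,0,0,0],
  [0,0,0,0,0,0],
  [0,0,0,0,0,0],
  [0,0,0,0,0,0],
  [0,0,0,0,0,0],
], fingers=1)

```text
time: 25.8
ee_pos: [0.6472, -0.1752, 0.5026]
eef_rot: [0.867, 0.498, 0.004, 0.002]
ft_force: [-0.0, 0.5, -0.0]
width: 0.0754
grip_force: 0.0
```

Call:
play_rows([
  [0,0,-0.3,0,0,0],
  [0,0,-0.6,0,0,0],
  [0,0,-0.6,0,0,0],
  [0,0,-0.6,0,0,0],
])

```text
time: 26.2
ee_pos: [0.6466, -0.1748, 0.5935]
eef_rot: [0.867, 0.498, 0.004, 0.002]
ft_force: [0.3, -0.1, -0.7]
width: 0.0867
grip_force: 0.0
```

```bash
python3 log.py; python3 - <<'E'
from hang import *
meas("ladle","top");meas("ladle","scene");meas("turner","top")
for dl in(-36.6,):
  g=np.array([.4635,-.4325,.024]); Rt=tool(65,dl,-1)
  plan([([.45,-.26,.42],Rt),(g+[0,0,.08],Rt),(g,Rt)])
E
```

```text
{'time': np.float64(26.2), 'joint_positions': array([ 0.765,  0.633, -1.162,  0.898,  0.61 ,  1.885, -0.623]), 'ee_pos': array([ 0.647, -0.175,  0.594]), 'eef_rot': array([0.867, 0.498, 0.004, 0.002]), 'ft_force': array([ 0.25 , -0.123, -0.656]), 'width': np.float64(0.087), 'grip_force': np.float64(0.0)}
ladle top 0.97 n 651 154 grip [ 0.469  -0.4323] ang -33.1 len [0.085 0.024] all [ 0.536 -0.484]
ladle scene 0.68 n 802 108 grip [ 0.4542 -0.4307] ang -34.5 len [0.109 0.014] all [ 0.513 -0.465]
turner top 0.67 n 400 176 grip [0.5102 0.0486] ang -3.1 len [0.115 0.023] all [0.555 0.047]
turner top 0.37 n 694 171 grip [ 0.467  -0.4321] ang -32.2 len [0.092 0.026] all [ 0.528 -0.478]
[-0.366, -0.435, 0.048, -0.198, -0.226, -0.915] ikerr 0.0 [ 1.1   0.51 -1.4   1.23  0.66  1.73 -0.17]
[-0.118, -0.558, 0.025, -0.198, -0.226, -0.915] ikerr 0.0 [ 1.65  0.09 -1.47  1.49  0.27  1.39  0.61]
[0.152, -0.549, -0.036, -0.198, -0.226, -0.915] ikerr 0.0 [ 1.39 -0.32 -0.76  1.73 -0.25  1.21  1.58]
--
[0.068, -0.29, 0.743, 0.0, 0.0, 0.0] ikerr 0.0 [ 1.41 -0.18 -0.8   1.87 -0.16  0.96  1.59]
[0.068, -0.29, 0.743, 0.0, 0.0, -0.0] ikerr 0.0 [ 1.37  0.05 -0.78  1.94  0.04  0.73  1.51]
[0.068, -0.29, 0.743, -0.0, 0.0, 0.0] ikerr 0.0 [ 1.26  0.29 -0.64  1.95  0.25  0.53  1.43]
--
[0.225, -0.0, 0.483, 0.0, -0.0, -0.0] ikerr 0.0 [ 1.13  0.4  -0.5   2.    0.37  0.37  1.33]
--
```

Call:
play_rows([
  [-0.366,-0.435,0.048,-0.198,-0.226,-0.915],
  [-0.366,-0.435,0.048,-0.198,-0.226,-0.915],
  [-0.366,-0.435,0.048,-0.198,-0.226,-0.915],
  [-0.366,-0.435,0.048,-0.198,-0.226,-0.915],
  [-0.366,-0.435,0.048,-0.198,-0.226,-0.915],
], fingers=0.3)

```text
time: 27.0
ee_pos: [0.5621, -0.1901, 0.5845]
eef_rot: [0.722, 0.687, -0.023, 0.076]
ft_force: [-0.1, 0.3, 0.5]
width: 0.059
grip_force: 0.0
```

Call:
play_rows([
  [-0.118,-0.558,0.025,-0.198,-0.226,-0.915],
  [-0.118,-0.558,0.025,-0.198,-0.226,-0.915],
  [-0.118,-0.558,0.025,-0.198,-0.226,-0.915],
  [-0.118,-0.558,0.025,-0.198,-0.226,-0.915],
  [-0.118,-0.558,0.025,-0.198,-0.226,-0.915],
])

```text
time: 27.5
ee_pos: [0.478, -0.2041, 0.5764]
eef_rot: [0.531, 0.833, -0.048, 0.146]
ft_force: [-0.2, -0.8, 0.4]
width: 0.0567
grip_force: 0.0
```

Call:
play_rows([
  [0.152,-0.549,-0.036,-0.198,-0.226,-0.915],
  [0.152,-0.549,-0.036,-0.198,-0.226,-0.915],
  [0.152,-0.549,-0.036,-0.198,-0.226,-0.915],
  [0.152,-0.549,-0.036,-0.198,-0.226,-0.915],
  [0.152,-0.549,-0.036,-0.198,-0.226,-0.915],
])

```text
time: 28.0
ee_pos: [0.3929, -0.2188, 0.5698]
eef_rot: [0.307, 0.926, -0.069, 0.208]
ft_force: [0.6, 0.8, 0.3]
width: 0.0565
grip_force: 0.0
```

```bash
python3 log.py; python3 fk.py; python3 - <<'E'
from hang import *
cv2.imwrite('pics/c9.png',cv2.resize(vision.camera('top')[150:340,310:510],None,fx=3,fy=3,interpolation=cv2.INTER_CUBIC))
meas("ladle","top");meas("ladle","scene")
g=np.array([.4639,-.432,.024]); Rt=tool(65,-36,-1)
plan([(g+[0,0,.08],Rt),(g,Rt)])
E
```

```text
{'time': np.float64(28.0), 'joint_positions': array([ 1.524, -0.346, -0.85 ,  1.726, -0.279,  1.206,  1.619]), 'ee_pos': array([ 0.393, -0.219,  0.57 ]), 'eef_rot': array([ 0.307,  0.926, -0.069,  0.208]), 'ft_force': array([0.615, 0.843, 0.32 ]), 'width': np.float64(0.056), 'grip_force': np.float64(0.0)}
0.0009015314908542921 (-1, -1, -1, -1) [ 0.2375  0.4452  0.4812  0.1383  0.0187  0.0045  0.0073 -0.0567  1.5185]
ladle top 0.85 n 756 221 grip [ 0.4587 -0.4255] ang -35.8 len [0.118 0.027] all [ 0.521 -0.473]
ladle scene 0.84 n 705 102 grip [ 0.4537 -0.4304] ang -34.4 len [0.109 0.013] all [ 0.519 -0.469]
ladle scene 0.69 n 3005 925 grip [0.5725 0.4531] ang -71.2 len [0.153 0.115] all [0.523 0.415]
[0.066, -0.293, 0.744, -0.002, -0.001, -0.008] ikerr 0.0 [ 1.55 -0.19 -0.92  1.86 -0.2   0.97  1.62]
[0.068, -0.294, 0.744, -0.002, -0.001, -0.008] ikerr 0.0 [ 1.46  0.07 -0.88  1.93  0.07  0.73  1.5 ]
[0.069, -0.294, 0.744, -0.002, -0.001, -0.008] ikerr 0.0 [ 1.32  0.32 -0.71  1.94  0.31  0.54  1.4 ]
--
[0.225, -0.0, 0.483, -0.0, 0.0, -0.0] ikerr 0.0 [ 1.19  0.43 -0.56  1.99  0.44  0.38  1.29]
--
```

View pics/c9.png

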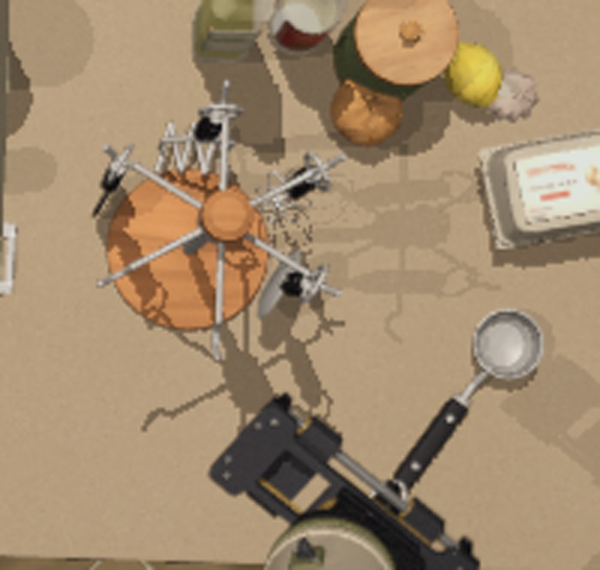

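The crop shows a free hook facing me again, with its tip at about (382,268). The skimmer hangs one place on, at about (410,244), and the ladle is clear. I'll grasp the ladle.

Call:
play_rows([
  [0.066,-0.293,0.744,0,0,-0.008],
  [0.066,-0.293,0.744,0,0,-0.008],
  [0.066,-0.293,0.744,0,0,-0.008],
  [0.066,-0.293,0.744,0,0,-0.008],
])

```text
time: 28.65
ee_pos: [0.3983, -0.2776, 0.4608]
eef_rot: [0.307, 0.927, -0.066, 0.204]
ft_force: [0.0, -0.0, 0.4]
width: 0.0568
grip_force: 0.0
```

Call:
play_rows([
  [0.068,-0.294,0.744,0,0,-0.008],
  [0.068,-0.294,0.744,0,0,-0.008],
  [0.068,-0.294,0.744,0,0,-0.008],
  [0.068,-0.294,0.744,0,0,-0.008],
])

```text
time: 29.05
ee_pos: [0.4029, -0.3356, 0.357]
eef_rot: [0.305, 0.928, -0.067, 0.205]
ft_force: [0.1, 0.1, 0.4]
width: 0.0567
grip_force: 0.0
```

Call:
play_rows([
  [0.069,-0.294,0.744,0,0,-0.008],
  [0.069,-0.294,0.744,0,0,-0.008],
  [0.069,-0.294,0.744,0,0,-0.008],
  [0.069,-0.294,0.744,0,0,-0.008],
  [0.069,-0.294,0.744,0,0,-0.008],
])

```text
time: 29.55
ee_pos: [0.409, -0.3927, 0.2556]
eef_rot: [0.301, 0.928, -0.07, 0.207]
ft_force: [-0.7, -0.2, -0.1]
width: 0.0566
grip_force: 0.0
```

```bash
python3 log.py; python3 - <<'E'
from hang import *
meas("ladle","top")
g=np.array([.4639,-.432,.024]); Rt=tool(65,-36,-1)
plan([(g,Rt)])
E
```

```text
{'time': np.float64(29.55), 'joint_positions': array([ 1.473,  0.343, -0.881,  1.942,  0.464,  0.57 ,  1.283]), 'ee_pos': array([ 0.409, -0.393,  0.256]), 'eef_rot': array([ 0.301,  0.928, -0.07 ,  0.207]), 'ft_force': array([-0.678, -0.204, -0.128]), 'width': np.float64(0.057), 'grip_force': np.float64(0.0)}
ladle top 0.92 n 552 34 grip [ 0.4251 -0.4029] ang -59.2 len [0.05  0.023] all [ 0.538 -0.485]
[0.246, 0.006, 0.5, -0.01, 0.009, 0.006] ikerr 0.0 [ 1.31  0.47 -0.71  1.98  0.62  0.41  1.15]
--
```

Call:
play_rows([
  [0.12,0,0.25,0,0.009,0],
  [0.246,0.006,0.5,-0.01,0.009,0.006],
  [0.246,0.006,0.5,-0.01,0.009,0.006],
  [0.246,0.006,0.5,-0.01,0.009,0.006],
  [0.246,0.006,0.5,-0.01,0.009,0.006],
])

```text
time: 30.15
ee_pos: [0.4072, -0.3916, 0.1709]
eef_rot: [0.302, 0.929, -0.066, 0.205]
ft_force: [0.1, -0.3, -0.2]
width: 0.0568
grip_force: 0.0
```

Call:
play_rows([
  [0,0,0,0,0,0],
  [0,0,0,0,0,0],
  [0,0,0,0,0,0],
  [0,0,0,0,0,0],
  [0,0,0,0,0,0],
], fingers=-1, squeeze=40)

```text
time: 30.65
ee_pos: [0.407, -0.3917, 0.1697]
eef_rot: [0.302, 0.929, -0.066, 0.205]
ft_force: [-1.4, 0.1, 4.2]
width: 0.0246
grip_force: 2.3
```

Call:
play_rows([
  [0,0,0,0,0,0],
  [0,0,0,0,0,0],
  [0,0,0,0,0,0],
])

```text
time: 30.95
ee_pos: [0.407, -0.3916, 0.1697]
eef_rot: [0.302, 0.929, -0.066, 0.205]
ft_force: [-0.3, 1.0, 5.9]
width: 0.0216
grip_force: 41.0
```

```bash
python3 log.py; python3 - <<'E'
from hang import *
s=status.read_state(); g=s["ee_pos"]+R.from_quat(s["eef_rot"]).apply([0,0,r.grasp_offset]); print(g)
Rt=tool(65,-36,-1)
plan([(g+[0,0,.13],Rt),([.43,-.30,.36],Rt),([.45,-.18,.42],tool(90,-36,-1)),([.45,-.18,.42],tool(90,0,1)),([.45,-.173,.36],tool(60,0,1))])
E
```

```text
{'time': np.float64(30.95), 'joint_positions': array([ 1.328,  0.458, -0.721,  1.997,  0.659,  0.422,  1.111]), 'ee_pos': array([ 0.407, -0.392,  0.17 ]), 'eef_rot': array([ 0.302,  0.929, -0.066,  0.205]), 'ft_force': array([-0.281,  0.958,  5.882]), 'width': np.float64(0.022), 'grip_force': np.float64(41.022)}
[ 0.46271137 -0.43186618  0.02130304]
[-0.361, 0.002, -0.786, 0.002, -0.005, -0.001] ikerr 0.0 [ 1.54  0.31 -0.97  1.9   0.36  0.65  1.35]
--
[0.02, 0.292, -0.777, 0.0, 0.0, 0.0] ikerr 0.0 [ 1.57 -0.04 -0.93  1.91 -0.08  0.83  1.62]
[0.02, 0.292, -0.777, -0.0, -0.0, 0.0] ikerr 0.0 [ 1.47 -0.3  -0.77  1.85 -0.28  1.08  1.71]
--
[-0.301, 0.726, -0.414, -0.0, 0.833, -0.0] ikerr 0.0 [ 1.22  0.   -0.93  1.48  0.    1.66  1.24]
--
[0.0, 0.0, 0.0, 0.0, 0.0, 0.96] ikerr 0.0 [ 1.2   0.   -0.91  1.48  0.    1.66  0.74]
[0.0, 0.0, 0.0, 0.0, 0.0, 0.96] ikerr 0.0 [ 1.19  0.   -0.89  1.48  0.    1.66  0.23]
[0.0, 0.0, 0.0, 0.0, 0.0, 0.96] ikerr 0.0 [ 1.17  0.   -0.88  1.48  0.    1.66 -0.27]
[0.0, 0.0, 0.0, 0.0, 0.0, 0.96] ikerr 0.0 [ 1.16 -0.   -0.86  1.48 -0.    1.66 -0.77]
[0.0, 0.0, 0.0, 0.0, 0.0, 0.96] ikerr 0.0 [ 1.14 -0.   -0.85  1.48 -0.    1.66 -1.27]
--
[-0.272, -0.023, 0.273, 0.0, 0.5, -0.0] ikerr 0.0 [ 1.16 -0.22 -0.67  1.73 -0.28  1.36 -1.05]
[-0.334, -0.023, 0.193, 0.0, 0.5, -0.0] ikerr 0.0 [ 1.1  -0.38 -0.49  1.97 -0.55  1.13 -0.81]
--
```

Call:
play_rows([
  [-0.12,0,-0.26,0,0,0],
  [-0.24,0,-0.52,0,0,0],
  [-0.361,0,-0.786,0,0,0],
  [-0.361,0,-0.786,0,0,0],
  [-0.361,0,-0.786,0,0,0],
])

```text
time: 31.45
ee_pos: [0.4059, -0.3917, 0.2991]
eef_rot: [0.302, 0.929, -0.066, 0.204]
ft_force: [-0.8, -0.5, -2.0]
width: 0.0214
grip_force: 39.9
```

Call:
play_rows([
  [0.02,0.292,-0.777,0,0,0],
  [0.02,0.292,-0.777,0,0,0],
  [0.02,0.292,-0.777,0,0,0],
  [0.02,0.292,-0.777,0,0,0],
  [0.02,0.292,-0.777,0,0,0],
])

```text
time: 31.95
ee_pos: [0.3893, -0.3264, 0.4022]
eef_rot: [0.303, 0.929, -0.066, 0.203]
ft_force: [-1.0, 0.4, -2.0]
width: 0.0219
grip_force: 39.9
```

Call:
play_rows([
  [0.02,0.292,-0.777,0,0,0],
  [0.02,0.292,-0.777,0,0,0],
  [0.02,0.292,-0.777,0,0,0],
  [0.02,0.292,-0.777,0,0,0],
  [0.02,0.292,-0.777,0,0,0],
])

```text
time: 32.45
ee_pos: [0.3735, -0.2613, 0.5066]
eef_rot: [0.303, 0.929, -0.065, 0.203]
ft_force: [-0.1, -0.4, -1.6]
width: 0.0221
grip_force: 39.9
```

Call:
play_rows([
  [-0.301,0.726,-0.414,0,0.833,0],
  [-0.301,0.726,-0.414,0,0.833,0],
  [-0.301,0.726,-0.414,0,0.833,0],
  [-0.301,0.726,-0.414,0,0.833,0],
  [-0.301,0.726,-0.414,0,0.833,0],
])

```text
time: 32.95
ee_pos: [0.4508, -0.1845, 0.5817]
eef_rot: [0.31, 0.951, 0.005, -0.003]
ft_force: [0.2, 0.1, -1.6]
width: 0.0219
grip_force: 39.9
```

Call:
play_rows([
  [0,0,0,0,0,0.96],
  [0,0,0,0,0,0.96],
  [0,0,0,0,0,0.96],
  [0,0,0,0,0,0.96],
  [0,0,0,0,0,0.96],
])

```text
time: 33.45
ee_pos: [0.4503, -0.1827, 0.5815]
eef_rot: [0.537, 0.844, 0.002, -0.003]
ft_force: [-0.3, -0.3, -1.5]
width: 0.022
grip_force: 39.9
```

Call:
play_rows([
  [0,0,0,0,0,0.96],
  [0,0,0,0,0,0.96],
  [0,0,0,0,0,0.96],
  [0,0,0,0,0,0.96],
  [0,0,0,0,0,0.96],
])

```text
time: 33.95
ee_pos: [0.4504, -0.1821, 0.5823]
eef_rot: [0.729, 0.685, 0.001, -0.003]
ft_force: [-0.6, 0.2, -2.0]
width: 0.0216
grip_force: 39.9
```

Call:
play_rows([
  [0,0,0,0,0,0.96],
  [0,0,0,0,0,0.96],
  [0,0,0,0,0,0.96],
  [0,0,0,0,0,0.96],
  [0,0,0,0,0,0.96],
])

```text
time: 34.45
ee_pos: [0.4504, -0.1817, 0.5828]
eef_rot: [0.876, 0.482, -0.0, -0.003]
ft_force: [0.0, 0.6, -1.5]
width: 0.022
grip_force: 39.9
```

Call:
play_rows([
  [0,0,0,0,0,0.96],
  [0,0,0,0,0,0.96],
  [0,0,0,0,0,0.96],
  [0,0,0,0,0,0.96],
  [0,0,0,0,0,0.96],
])

```text
time: 34.95
ee_pos: [0.4504, -0.1815, 0.5831]
eef_rot: [0.968, 0.25, -0.001, -0.002]
ft_force: [0.0, -0.6, -1.2]
width: 0.0218
grip_force: 39.9
```

Call:
play_rows([
  [0,0,0,0,0,0.96],
  [0,0,0,0,0,0.96],
  [0,0,0,0,0,0.96],
  [0,0,0,0,0,0.96],
  [0,0,0,0,0,0.96],
])

```text
time: 35.45
ee_pos: [0.4504, -0.1813, 0.5833]
eef_rot: [1.0, 0.002, -0.001, -0.002]
ft_force: [-0.6, -0.7, -1.4]
width: 0.0214
grip_force: 39.9
```

Call:
play_rows([
  [-0.272,-0.023,0.273,0,0.5,0],
  [-0.272,-0.023,0.273,0,0.5,0],
  [-0.272,-0.023,0.273,0,0.5,0],
  [-0.272,-0.023,0.273,0,0.5,0],
  [-0.272,-0.023,0.273,0,0.5,0],
])

```text
time: 35.95
ee_pos: [0.4097, -0.1773, 0.5431]
eef_rot: [0.992, 0.001, 0.129, -0.001]
ft_force: [-0.6, 0.0, -1.3]
width: 0.0217
grip_force: 39.9
```

Call:
play_rows([
  [-0.334,-0.023,0.193,0,0.5,0],
  [-0.334,-0.023,0.193,0,0.5,0],
  [-0.334,-0.023,0.193,0,0.5,0],
  [-0.334,-0.023,0.193,0,0.5,0],
  [-0.334,-0.023,0.193,0,0.5,0],
])

```text
time: 36.45
ee_pos: [0.37, -0.1735, 0.5034]
eef_rot: [0.966, 0.001, 0.257, -0.002]
ft_force: [0.5, -0.1, -0.2]
width: 0.0215
grip_force: 39.9
```

```bash
python3 log.py; python3 - <<'E'
from hang import *
L=loopnow(25); print(L,w2px("scene",L))
a=48
plan([(gofl([.495,-.172,.294],a,25),tool(a,0,1)),(gofl([.548,-.172,.293],a,25),tool(a,0,1)),(gofl([.545,-.172,.264],a,25),tool(a,0,1))])
E
```

```text
{'time': np.float64(36.45), 'joint_positions': array([ 1.42 , -0.434, -0.71 ,  1.953, -0.666,  1.17 , -0.71 ]), 'ee_pos': array([ 0.37 , -0.174,  0.503]), 'eef_rot': array([ 0.966,  0.001,  0.257, -0.002]), 'ft_force': array([ 0.521, -0.136, -0.168]), 'width': np.float64(0.022), 'grip_force': np.float64(39.908)}
[ 0.51088756 -0.17248002  0.42350352] [[362.17136203 249.37553199]]
[-0.705, -0.008, 0.834, -0.007, 0.407, 0.002] ikerr 0.0 [ 1.3  -0.39 -0.65  2.35 -1.07  0.78 -0.27]
--
[0.258, -0.0, 0.241, 0.0, 0.0, -0.0] ikerr 0.0 [ 1.3  -0.27 -0.77  2.25 -1.    0.65 -0.38]
--
[-0.144, 0.0, 0.13, 0.0, 0.0, 0.0] ikerr 0.0 [ 1.29 -0.21 -0.78  2.29 -1.05  0.58 -0.3 ]
--
```

Call:
play_rows([
  [-0.705,-0.008,0.834,-0.007,0.407,0.002],
  [-0.705,-0.008,0.834,-0.007,0.407,0.002],
  [-0.705,-0.008,0.834,-0.007,0.407,0.002],
  [-0.705,-0.008,0.834,-0.007,0.407,0.002],
  [-0.705,-0.008,0.834,-0.007,0.407,0.002],
])

```text
time: 36.95
ee_pos: [0.3396, -0.1716, 0.3395]
eef_rot: [0.934, -0.001, 0.358, -0.002]
ft_force: [0.4, 0.5, -0.5]
width: 0.0214
grip_force: 39.9
```

```bash
python3 log.py; python3 - <<'E'
from hang import *
L=loopnow(25); p=w2px("scene",L)[0]; print(L,p)
im=vision.camera("scene"); g=im.astype(int); sat=g.max(2)-g.min(2)
u,v=p.round().astype(int)
w=sat[v-14:v+15,u-12:u+13]; print("\n".join("".join("#" if x<45 else "." for x in row) for row in w))
a=48
plan([(gofl([.548,-.172,.294],a,25),tool(a,0,1)),(gofl([.545,-.172,.264],a,25),tool(a,0,1))])
E
```

```text
{'time': np.float64(36.95), 'joint_positions': array([ 1.227, -0.387, -0.602,  2.355, -1.027,  0.715, -0.303]), 'ee_pos': array([ 0.34 , -0.172,  0.34 ]), 'eef_rot': array([ 0.934, -0.001,  0.358, -0.002]), 'ft_force': array([ 0.449,  0.485, -0.527]), 'width': np.float64(0.021), 'grip_force': np.float64(39.908)}
[ 0.49410207 -0.17088711  0.29088656] [356.05406723 276.17984233]
..................#.....#
........................#
........................#
........................#
.......................##
.......................##
.......................##
.......................##
.........#####..........#
.......###....#..........
......###................
......##.................
......##.........#.......
......#..................
......#..................
.....##..................
.....##..................
......#..................
......##.................
.......#.................
.......#####....#........
.......######.#..........
......########...........
......#######............
......#######............
....#########............
....########.............
....########.............
....########.............
[0.267, -0.0, 0.233, -0.002, -0.001, -0.004] ikerr 0.0 [ 1.22 -0.25 -0.7   2.25 -0.97  0.64 -0.4 ]
--
[-0.149, 0.0, 0.135, -0.0, -0.0, -0.0] ikerr 0.0 [ 1.21 -0.2  -0.7   2.29 -1.02  0.56 -0.32]
--
```

Call:
play_rows([
  [0.065,0,0.058,0,0,0],
  [0.13,0,0.116,0,0,0],
  [0.2,0,0.175,0,0,0],
  [0.267,0,0.233,0,0,-0.004],
  [0.267,0,0.233,0,0,-0.004],
])

```text
time: 37.5
ee_pos: [0.395, -0.1723, 0.3441]
eef_rot: [0.933, 0.0, 0.361, 0.001]
ft_force: [0.6, 0.0, -1.2]
width: 0.022
grip_force: 39.9
```

Call:
play_rows([
  [-0.05,0,0.045,0,0,0],
  [-0.1,0,0.09,0,0,0],
  [-0.145,0,0.13,0,0,0],
  [-0.145,0,0.13,0,0,0],
])

```text
time: 37.9
ee_pos: [0.3893, -0.1725, 0.3123]
eef_rot: [0.933, -0.001, 0.36, 0.001]
ft_force: [0.4, 0.9, 1.6]
width: 0.0214
grip_force: 39.9
```

```bash
python3 log.py; python3 - <<'E'
from hang import *
L=loopnow(25); print(L)
E
```

```text
{'time': np.float64(37.9), 'joint_positions': array([ 1.22 , -0.219, -0.718,  2.305, -1.021,  0.529, -0.321]), 'ee_pos': array([ 0.389, -0.172,  0.312]), 'eef_rot': array([ 0.933, -0.001,  0.36 ,  0.001]), 'ft_force': array([0.395, 0.947, 1.56 ]), 'width': np.float64(0.021), 'grip_force': np.float64(39.909)}
[ 0.54404754 -0.17292497  0.26441178]
```

Call:
play_rows([
  [0,0,0,0,0,0],
  [0,0,0,0,0,0],
  [0,0,0,0,0,0],
  [0,0,0,0,0,0],
  [0,0,0,0,0,0],
], fingers=0.1)

```text
time: 38.4
ee_pos: [0.3891, -0.1723, 0.3127]
eef_rot: [0.933, -0.001, 0.359, 0.001]
ft_force: [-0.1, -0.8, 0.6]
width: 0.0463
grip_force: 0.0
```

Call:
play_rows([
  [0,0,0,0,0,0],
  [-0.15,0,-0.15,0,0,0],
  [-0.3,0,-0.3,0,0,0],
  [-0.4,0,-0.4,0,0,0],
  [-0.4,0,-0.4,0,0,0],
])

```text
time: 38.9
ee_pos: [0.3094, -0.1741, 0.3205]
eef_rot: [0.933, 0.001, 0.359, -0.0]
ft_force: [0.5, -0.3, 0.9]
width: 0.0471
grip_force: 0.0
```

```bash
python3 log.py; python3 - <<'E'
from hang import *
for c in("top","scene"):
  vision.camera(c); print(c,[(round(d["conf"],2),np.round(d["point"],3).tolist()) for d in spotter.boxes_of(c,"ladle")[:3]])
plan([([.40,-.173,.44],tool(65,0,1)),([.6505,-.173,.40],tool(90,0,1))])
E
```

```text
{'time': np.float64(38.9), 'joint_positions': array([ 1.541, -0.488, -0.782,  2.415, -1.213,  0.858, -0.091]), 'ee_pos': array([ 0.309, -0.174,  0.321]), 'eef_rot': array([ 0.933,  0.001,  0.359, -0.   ]), 'ft_force': array([ 0.525, -0.331,  0.929]), 'width': np.float64(0.047), 'grip_force': np.float64(0.0)}
top [(0.61, [0.523, -0.172, 0.093]), (0.43, [0.692, -0.17, 0.298])]
scene [(0.65, [0.563, -0.176, 0.088])]
[0.651, -0.007, -0.616, 0.002, -0.282, -0.002] ikerr 0.0 [ 1.23 -0.5  -0.49  2.15 -0.73  1.1  -0.59]
[0.553, -0.008, -0.706, 0.002, -0.282, -0.002] ikerr 0.0 [ 1.3  -0.46 -0.52  1.82 -0.55  1.43 -0.78]
--
[0.931, 0.0, 0.525, -0.0, -0.417, 0.0] ikerr 0.0 [ 0.99  0.01 -0.72  1.49 -0.06  1.44 -1.29]
[1.022, 0.0, 0.311, -0.0, -0.417, 0.0] ikerr 0.0 [ 0.54  0.49 -0.6   0.98  0.27  1.75 -1.52]
--
```

Call:
play_rows([
  [0.651,-0.007,-0.616,0,-0.282,0],
  [0.651,-0.007,-0.616,0,-0.282,0],
  [0.651,-0.007,-0.616,0,-0.282,0],
  [0.651,-0.007,-0.616,0,-0.282,0],
  [0.651,-0.007,-0.616,0,-0.282,0],
], fingers=1)

```text
time: 39.6
ee_pos: [0.3218, -0.1728, 0.4552]
eef_rot: [0.957, 0.002, 0.29, -0.001]
ft_force: [0.6, 0.6, -0.8]
width: 0.0802
grip_force: 0.0
```

Call:
play_rows([
  [0.553,-0.008,-0.706,0,-0.282,0],
  [0.553,-0.008,-0.706,0,-0.282,0],
  [0.553,-0.008,-0.706,0,-0.282,0],
  [0.553,-0.008,-0.706,0,-0.282,0],
  [0.553,-0.008,-0.706,0,-0.282,0],
])

```text
time: 40.1
ee_pos: [0.3315, -0.1729, 0.5869]
eef_rot: [0.976, 0.0, 0.217, -0.001]
ft_force: [-0.2, -0.6, -0.9]
width: 0.0872
grip_force: 0.0
```

Call:
play_rows([
  [0.931,0,0.525,0,-0.417,0],
  [0.931,0,0.525,0,-0.417,0],
  [0.931,0,0.525,0,-0.417,0],
  [0.931,0,0.525,0,-0.417,0],
  [0.931,0,0.525,0,-0.417,0],
])

```text
time: 40.6
ee_pos: [0.4923, -0.1728, 0.5725]
eef_rot: [0.994, 0.002, 0.108, -0.004]
ft_force: [0.1, 0.9, -0.2]
width: 0.0871
grip_force: 0.0
```

Call:
play_rows([
  [1,0,0.311,0,-0.417,0],
  [1,0,0.311,0,-0.417,0],
  [1,0,0.311,0,-0.417,0],
  [1,0,0.311,0,-0.417,0],
  [1,0,0.311,0,-0.417,0],
])

```text
time: 41.1
ee_pos: [0.6509, -0.1706, 0.5575]
eef_rot: [1.0, 0.003, -0.003, -0.002]
ft_force: [-0.2, 0.3, -0.3]
width: 0.0872
grip_force: 0.0
```

```bash
python3 log.py; python3 - <<'E'
from hang import *
plan([([.6505,-.173,.333],tool(90,0,1))])
E
```

```text
{'time': np.float64(41.1), 'joint_positions': array([ 0.716,  0.577, -0.965,  0.978,  0.472,  1.789, -1.621]), 'ee_pos': array([ 0.651, -0.171,  0.558]), 'eef_rot': array([ 1.   ,  0.003, -0.003, -0.002]), 'ft_force': array([-0.157,  0.258, -0.293]), 'width': np.float64(0.087), 'grip_force': np.float64(0.0)}
[-0.0, 0.018, 0.407, -0.008, 0.011, 0.012] ikerr 0.0 [ 0.76  0.58 -0.97  1.13  0.47  1.65 -1.65]
--
```

Call:
play_rows([
  [0,0.005,0,0,0,0],
  [0,0.005,0.2,0,0,0],
  [0,0.005,0.4,0,0,0],
  [0,0.005,0.4,0,0,0],
  [0,0.005,0.4,0,0,0],
])

```text
time: 41.6
ee_pos: [0.6462, -0.174, 0.5049]
eef_rot: [1.0, -0.001, 0.001, 0.001]
ft_force: [-0.0, 1.6, 0.4]
width: 0.087
grip_force: 0.0
```

Call:
play_rows([
  [0,0,0,0,0,0],
  [0,0,0,0,0,0],
  [0,0,0,0,0,0],
  [0,0,0,0,0,0],
  [0,0,0,0,0,0],
], fingers=-1, squeeze=25)

```text
time: 42.1
ee_pos: [0.6475, -0.1733, 0.5032]
eef_rot: [1.0, 0.0, 0.0, -0.0]
ft_force: [0.6, -1.3, 0.7]
width: 0.0551
grip_force: 0.0
```

Call:
play_rows([
  [0,0,0,0,0,0],
  [0,0,0,0,0,0],
  [0,0,0,0,0,0],
  [0,0,0,0,0,0],
])

```text
time: 42.5
ee_pos: [0.6476, -0.1723, 0.503]
eef_rot: [1.0, 0.001, 0.0, -0.001]
ft_force: [-1.1, 6.3, 0.0]
width: 0.0435
grip_force: 25.0
```

Call:
play_rows([
  [0,0,0,0,0,-0.1],
  [0,0,0,0,0,-0.2],
  [0,0,0,0,0,-0.35],
  [0,0,0,0,0,-0.5],
  [0,0,0,0,0,-0.65],
])

```text
time: 43.0
ee_pos: [0.6477, -0.1738, 0.503]
eef_rot: [0.985, 0.171, 0.001, 0.0]
ft_force: [3.3, -0.3, -0.9]
width: 0.0433
grip_force: 25.0
```

Call:
play_rows([
  [0,0,0,0,0,-0.15],
  [0,0,0,0,0,-0.3],
  [0,0,0,0,0,-0.45],
  [0,0,0,0,0,-0.6],
  [0,0,0,0,0,-0.75],
])

```text
time: 43.5
ee_pos: [0.6482, -0.1753, 0.503]
eef_rot: [0.934, 0.358, 0.002, 0.001]
ft_force: [11.3, -5.0, -2.5]
width: 0.0435
grip_force: 25.0
```

Call:
play_rows([
  [0,0,0,0,0,-0.15],
  [0,0,0,0,0,-0.3],
  [0,0,0,0,0,-0.42],
  [0,0,0,0,0,-0.52],
  [0,0,0,0,0,-0.6],
])

```text
time: 44.0
ee_pos: [0.6489, -0.1763, 0.5029]
eef_rot: [0.867, 0.499, 0.003, 0.003]
ft_force: [20.8, -7.7, -5.4]
width: 0.0436
grip_force: 25.1
```

Call:
play_rows([
  [0,0,0,0,0,0],
  [0,0,0,0,0,0],
  [0,0,0,0,0,0],
  [0,0,0,0,0,0],
  [0,0,0,0,0,0],
])

```text
time: 44.5
ee_pos: [0.6489, -0.1763, 0.5029]
eef_rot: [0.867, 0.498, 0.003, 0.003]
ft_force: [20.1, -7.9, -4.1]
width: 0.0436
grip_force: 25.0
```

Call:
play_rows([
  [0,0,0,0,0,0],
  [0,0,0,0,0,0],
  [0,0,0,0,0,0],
  [0,0,0,0,0,0],
  [0,0,0,0,0,0],
], fingers=1)

```text
time: 45.0
ee_pos: [0.6474, -0.1733, 0.5031]
eef_rot: [0.866, 0.5, 0.0, -0.0]
ft_force: [-0.1, 0.5, -0.5]
width: 0.0758
grip_force: 0.0
```

Call:
play_rows([
  [0,0,-0.3,0,0,0],
  [0,0,-0.6,0,0,0],
  [0,0,-0.6,0,0,0],
  [0,0,-0.6,0,0,0],
])

```text
time: 45.4
ee_pos: [0.6474, -0.1729, 0.594]
eef_rot: [0.866, 0.5, 0.001, 0.0]
ft_force: [0.4, 0.5, -0.4]
width: 0.0867
grip_force: 0.0
```

```bash
python3 log.py; python3 - <<'E'
from hang import *
meas("turner","top");meas("turner","scene")
g=np.array([.5130,.0485,.024]); Rt=tool(65,-1.5,-1)
plan([([.47,-.05,.42],Rt),(g+[0,0,.08],Rt),(g,Rt)])
E
```

```text
{'time': np.float64(45.4), 'joint_positions': array([ 0.75 ,  0.629, -1.141,  0.891,  0.599,  1.891, -0.615]), 'ee_pos': array([ 0.647, -0.173,  0.594]), 'eef_rot': array([0.866, 0.5  , 0.001, 0.   ]), 'ft_force': array([ 0.445,  0.467, -0.44 ]), 'width': np.float64(0.087), 'grip_force': np.float64(0.0)}
turner top 0.83 n 620 195 grip [0.5067 0.048 ] ang -1.3 len [0.115 0.024] all [0.556 0.045]
turner scene 0.92 n 666 473 grip [0.6252 0.044 ] ang -3.3 len [0.131 0.08 ] all [0.584 0.045]
[-0.019, -0.368, 0.032, -0.172, -0.103, -0.775] ikerr 0.0 [ 0.93  0.53 -1.31  1.13  0.62  1.76 -0.29]
[0.129, -0.347, -0.004, -0.172, -0.103, -0.775] ikerr 0.0 [ 1.17  0.41 -1.47  1.34  0.56  1.61  0.1 ]
[0.254, -0.266, -0.042, -0.172, -0.103, -0.775] ikerr 0.0 [ 1.33 -0.06 -1.19  1.52  0.02  1.36  0.83]
[0.334, -0.14, -0.077, -0.172, -0.103, -0.775] ikerr 0.0 [ 1.14 -0.3  -0.84  1.69 -0.27  1.28  1.43]
[0.356, 0.011, -0.102, -0.172, -0.103, -0.775] ikerr 0.0 [ 0.96 -0.43 -0.62  1.82 -0.42  1.27  1.92]
--
[0.215, 0.221, 0.674, 0.0, 0.0, 0.0] ikerr 0.0 [ 0.94 -0.42 -0.75  2.01 -0.43  1.04  1.87]
[0.215, 0.221, 0.674, 0.0, 0.0, 0.0] ikerr 0.0 [ 0.98 -0.31 -0.97  2.14 -0.37  0.76  1.73]
[0.215, 0.221, 0.674, 0.0, 0.0, 0.0] ikerr 0.0 [ 0.69  0.03 -0.94  2.22  0.25  0.49  1.12]
--
[0.225, 0.0, 0.483, -0.0, 0.0, 0.0] ikerr 0.0 [ 0.39  0.21 -0.65  2.28  0.69  0.33  0.71]
--
```

Call:
play_rows([
  [-0.019,-0.368,0.032,-0.172,-0.103,-0.775],
  [-0.019,-0.368,0.032,-0.172,-0.103,-0.775],
  [-0.019,-0.368,0.032,-0.172,-0.103,-0.775],
  [-0.019,-0.368,0.032,-0.172,-0.103,-0.775],
], fingers=0.3)

```text
time: 46.0
ee_pos: [0.5977, -0.1485, 0.5876]
eef_rot: [0.746, 0.664, -0.001, 0.052]
ft_force: [0.1, 0.2, 0.7]
width: 0.0635
grip_force: 0.0
```

Call:
play_rows([
  [0.129,-0.347,0,-0.172,-0.103,-0.775],
  [0.129,-0.347,0,-0.172,-0.103,-0.775],
  [0.129,-0.347,0,-0.172,-0.103,-0.775],
  [0.129,-0.347,0,-0.172,-0.103,-0.775],
])

```text
time: 46.4
ee_pos: [0.5486, -0.1234, 0.5827]
eef_rot: [0.595, 0.797, -0.001, 0.102]
ft_force: [-0.7, -0.2, 0.2]
width: 0.0566
grip_force: 0.0
```

Call:
play_rows([
  [0.254,-0.266,-0.042,-0.172,-0.103,-0.775],
  [0.254,-0.266,-0.042,-0.172,-0.103,-0.775],
  [0.254,-0.266,-0.042,-0.172,-0.103,-0.775],
  [0.254,-0.266,-0.042,-0.172,-0.103,-0.775],
])

```text
time: 46.8
ee_pos: [0.4994, -0.0976, 0.5781]
eef_rot: [0.417, 0.897, -0.002, 0.148]
ft_force: [0.8, -0.7, -0.2]
width: 0.057
grip_force: 0.0
```

Call:
play_rows([
  [0.334,-0.14,-0.077,-0.172,-0.103,-0.775],
  [0.334,-0.14,-0.077,-0.172,-0.103,-0.775],
  [0.334,-0.14,-0.077,-0.172,-0.103,-0.775],
  [0.334,-0.14,-0.077,-0.172,-0.103,-0.775],
])

```text
time: 47.2
ee_pos: [0.4495, -0.0725, 0.5745]
eef_rot: [0.22, 0.957, -0.002, 0.188]
ft_force: [-0.3, 0.6, -0.2]
width: 0.0566
grip_force: 0.0
```

Call:
play_rows([
  [0.356,0.011,-0.102,-0.172,-0.103,-0.775],
  [0.356,0.011,-0.102,-0.172,-0.103,-0.775],
  [0.356,0.011,-0.102,-0.172,-0.103,-0.775],
  [0.356,0.011,-0.102,-0.172,-0.103,-0.775],
  [0.356,0.011,-0.102,-0.172,-0.103,-0.775],
])

```text
time: 47.7
ee_pos: [0.4013, -0.0476, 0.5687]
eef_rot: [0.016, 0.976, -0.002, 0.217]
ft_force: [0.3, -0.2, -0.5]
width: 0.0567
grip_force: 0.0
```

```bash
python3 log.py; python3 - <<'E'
from hang import *
meas("turner","top")
im=vision.camera("top"); cv2.imwrite('pics/c10.png',cv2.resize(im[150:330,150:450],None,fx=2.6,fy=2.6,interpolation=cv2.INTER_CUBIC))
print([px2w("top",[(250,232)],z)[0].round(3) for z in(.35,.5,.65)])
g=np.array([.5125,.0475,.024]); Rt=tool(65,-1.5,-1)
plan([(g+[0,0,.08],Rt),(g,Rt)])
E
```

```text
{'time': np.float64(47.7), 'joint_positions': array([ 1.081, -0.45 , -0.707,  1.808, -0.448,  1.273,  1.947]), 'ee_pos': array([ 0.401, -0.048,  0.569]), 'eef_rot': array([ 0.016,  0.976, -0.002,  0.217]), 'ft_force': array([ 0.274, -0.224, -0.481]), 'width': np.float64(0.057), 'grip_force': np.float64(0.0)}
turner top 0.8 n 337 154 grip [0.5148 0.0476] ang -0.6 len [0.097 0.023] all [0.559 0.045]
[array([0.615, 0.162, 0.35 ]), array([0.602, 0.141, 0.5  ]), array([0.59 , 0.121, 0.65 ])]
[0.219, 0.218, 0.674, -0.0, 0.001, -0.003] ikerr 0.0 [ 1.05 -0.46 -0.82  2.01 -0.5   1.06  1.92]
[0.219, 0.218, 0.674, -0.0, 0.001, -0.003] ikerr 0.0 [ 1.1  -0.37 -1.06  2.14 -0.48  0.79  1.82]
[0.218, 0.218, 0.674, -0.0, 0.001, -0.003] ikerr 0.0 [ 0.75  0.04 -0.99  2.22  0.25  0.49  1.11]
--
[0.225, -0.0, 0.483, 0.0, -0.0, 0.0] ikerr 0.0 [ 0.43  0.22 -0.69  2.28  0.71  0.34  0.69]
--
```

View pics/c10.png

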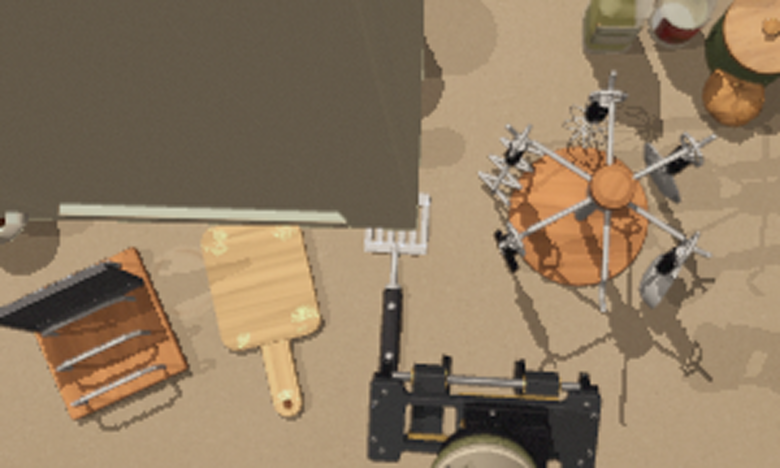

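The crop shows the last free hook facing me, with its tip at about (382,268), and the skimmer and ladle hanging one and two places on. The turner, board and rack are unmoved. A wall cabinet overhangs above x≈0.6, so I'll lift low and pull back.

Call:
play_rows([
  [0.219,0.218,0.674,0,0,-0.003],
  [0.219,0.218,0.674,0,0,-0.003],
  [0.219,0.218,0.674,0,0,-0.003],
  [0.219,0.218,0.674,0,0,-0.003],
  [0.219,0.218,0.674,0,0,-0.003],
])

```text
time: 48.35
ee_pos: [0.4155, -0.0162, 0.4651]
eef_rot: [0.013, 0.976, -0.003, 0.218]
ft_force: [0.3, -0.7, 0.0]
width: 0.0565
grip_force: 0.0
```

Call:
play_rows([
  [0.219,0.218,0.674,0,0,-0.003],
  [0.219,0.218,0.674,0,0,-0.003],
  [0.219,0.218,0.674,0,0,-0.003],
  [0.219,0.218,0.674,0,0,-0.003],
  [0.219,0.218,0.674,0,0,-0.003],
])

```text
time: 48.85
ee_pos: [0.43, 0.016, 0.3596]
eef_rot: [0.012, 0.976, -0.004, 0.219]
ft_force: [0.4, -0.5, 0.8]
width: 0.0566
grip_force: 0.0
```

Call:
play_rows([
  [0.219,0.218,0.674,0,0,-0.003],
  [0.219,0.218,0.674,0,0,-0.003],
  [0.219,0.218,0.674,0,0,-0.003],
  [0.219,0.218,0.674,0,0,-0.003],
  [0.219,0.218,0.674,0,0,-0.003],
])

```text
time: 49.35
ee_pos: [0.4443, 0.0479, 0.2523]
eef_rot: [0.012, 0.976, -0.003, 0.218]
ft_force: [0.5, -0.1, -0.5]
width: 0.0566
grip_force: 0.0
```

```bash
python3 log.py; python3 - <<'E'
from hang import *
meas("turner","top")
g=np.array([.5125,.0475,.024]); Rt=tool(65,-1.5,-1)
plan([(g,Rt)])
E
```

```text
{'time': np.float64(49.35), 'joint_positions': array([ 1.144,  0.076, -1.382,  2.212,  0.372,  0.514,  1.036]), 'ee_pos': array([0.444, 0.048, 0.252]), 'eef_rot': array([ 0.012,  0.976, -0.003,  0.218]), 'ft_force': array([ 0.455, -0.116, -0.452]), 'width': np.float64(0.057), 'grip_force': np.float64(0.0)}
turner top 0.72 n 405 97 grip [0.5314 0.0467] ang -2.3 len [0.068 0.025] all [0.579 0.044]
[0.231, 0.007, 0.483, 0.0, 0.004, 0.003] ikerr 0.0 [ 0.67  0.29 -0.97  2.27  0.91  0.41  0.52]
--
```

Call:
play_rows([
  [0.115,0,0.24,0,0.004,0],
  [0.231,0.004,0.483,0,0.004,0.003],
  [0.231,0.004,0.483,0,0.004,0.003],
  [0.231,0.004,0.483,0,0.004,0.003],
  [0.231,0.004,0.483,0,0.004,0.003],
])

```text
time: 49.95
ee_pos: [0.4432, 0.049, 0.1727]
eef_rot: [0.012, 0.976, -0.004, 0.217]
ft_force: [0.0, 0.3, 1.0]
width: 0.0569
grip_force: 0.0
```

Call:
play_rows([
  [0,0,0,0,0,0],
  [0,0,0,0,0,0],
  [0,0,0,0,0,0],
  [0,0,0,0,0,0],
  [0,0,0,0,0,0],
], fingers=-1, squeeze=40)

```text
time: 50.45
ee_pos: [0.4424, 0.0492, 0.1718]
eef_rot: [0.012, 0.976, -0.004, 0.216]
ft_force: [-0.7, -0.1, 0.8]
width: 0.0245
grip_force: 0.3
```

Call:
play_rows([
  [0,0,0,0,0,0],
  [0,0,0,0,0,0],
  [0,0,0,0,0,0],
])

```text
time: 50.75
ee_pos: [0.4425, 0.0494, 0.1718]
eef_rot: [0.012, 0.976, -0.004, 0.216]
ft_force: [-2.7, -0.9, 5.6]
width: 0.0217
grip_force: 40.0
```

```bash
python3 log.py; python3 - <<'E'
from hang import *
s=status.read_state(); g=s["ee_pos"]+R.from_quat(s["eef_rot"]).apply([0,0,r.grasp_offset]); print(g)
Rt=tool(65,-1.5,-1)
plan([(g+[-.02,0,.10],Rt),([.44,-.03,.28],Rt),([.45,-.13,.42],tool(90,-10,-1)),([.45,-.15,.42],tool(90,1,1)),([.45,-.173,.36],tool(60,0,1))])
E
```

```text
{'time': np.float64(50.75), 'joint_positions': array([ 0.738,  0.284, -1.035,  2.274,  0.928,  0.442,  0.521]), 'ee_pos': array([0.442, 0.049, 0.172]), 'eef_rot': array([ 0.012,  0.976, -0.004,  0.216]), 'ft_force': array([-2.693, -0.949,  5.591]), 'width': np.float64(0.022), 'grip_force': np.float64(39.953)}
[0.51150037 0.04738765 0.02357504]
[-0.161, -0.006, -0.661, -0.002, -0.0, 0.005] ikerr 0.0 [ 0.63 -0.09 -0.84  2.25  0.02  0.52  1.31]
--
[-0.071, -0.262, -0.542, 0.0, 0.0, 0.0] ikerr 0.0 [ 0.55 -0.3  -0.57  2.23 -0.23  0.74  1.65]
[-0.071, -0.262, -0.542, -0.0, -0.0, 0.0] ikerr 0.0 [ 0.54 -0.42 -0.4   2.16 -0.28  0.96  1.8 ]
--
[-0.466, -0.332, -0.354, 0.031, 0.416, 0.139] ikerr 0.0 [ 0.6  -0.25 -0.39  1.86 -0.14  1.3   1.71]
[-0.402, -0.307, -0.444, 0.031, 0.416, 0.139] ikerr 0.0 [ 0.61 -0.05 -0.38  1.53 -0.02  1.66  1.63]
--
[-0.004, -0.022, 0.0, -0.0, 0.0, 0.939] ikerr 0.0 [ 0.62 -0.05 -0.38  1.53 -0.02  1.66  1.14]
[-0.014, -0.017, -0.0, -0.0, 0.0, 0.939] ikerr 0.0 [ 0.62 -0.05 -0.38  1.52 -0.02  1.66  0.66]
[-0.02, -0.009, -0.0, -0.0, 0.0, 0.939] ikerr 0.0 [ 0.63 -0.04 -0.38  1.52 -0.02  1.66  0.17]
[-0.022, 0.002, -0.0, -0.0, 0.0, 0.939] ikerr 0.0 [ 0.63 -0.04 -0.38  1.52 -0.02  1.66 -0.31]
[-0.019, 0.012, -0.0, -0.0, 0.0, 0.939] ikerr 0.0 [ 0.63 -0.04 -0.37  1.52 -0.01  1.66 -0.8 ]
[-0.011, 0.019, -0.0, -0.0, 0.0, 0.939] ikerr 0.0 [ 0.63 -0.04 -0.37  1.52 -0.01  1.66 -1.29]
--
[-0.274, 0.072, 0.273, -0.004, 0.5, 0.016] ikerr 0.0 [ 0.66 -0.2  -0.27  1.75 -0.17  1.35 -1.15]
[-0.335, 0.074, 0.193, -0.004, 0.5, 0.016] ikerr 0.0 [ 0.65 -0.34 -0.15  1.98 -0.36  1.07 -0.95]
--
```

```bash
python3 - <<'E'
from hang import *
s=status.read_state(); g=s["ee_pos"]+R.from_quat(s["eef_rot"]).apply([0,0,r.grasp_offset])
Rt=tool(65,-1.5,-1)
plan([(g+[-.02,0,.09],Rt),([.44,.0,.28],Rt),([.42,-.06,.46],Rt),([.42,-.06,.46],tool(90,-2,-1)),([.42,-.08,.46],tool(90,1,1)),([.45,-.173,.36],tool(60,0,1))])
E
```

```text
[-0.132, -0.006, -0.6, -0.002, -0.0, 0.005] ikerr 0.0 [ 0.69 -0.07 -0.9   2.26  0.06  0.5   1.28]
--
[-0.083, -0.162, -0.574, 0.0, 0.0, 0.0] ikerr 0.0 [ 0.56 -0.3  -0.63  2.23 -0.23  0.73  1.61]
[-0.083, -0.162, -0.574, -0.0, -0.0, 0.0] ikerr 0.0 [ 0.54 -0.44 -0.47  2.16 -0.29  0.96  1.73]
--
[-0.198, -0.202, -0.57, 0.0, 0.0, 0.0] ikerr 0.0 [ 0.55 -0.47 -0.36  2.   -0.28  1.17  1.8 ]
[-0.198, -0.202, -0.57, 0.0, 0.0, 0.0] ikerr 0.0 [ 0.57 -0.45 -0.28  1.81 -0.26  1.36  1.85]
--
[-0.461, -0.0, 0.102, 0.004, 0.833, 0.016] ikerr 0.0 [ 0.53 -0.15 -0.39  1.53 -0.06  1.75  1.67]
--
[-0.001, -0.019, -0.0, -0.0, 0.0, 0.843] ikerr 0.0 [ 0.56 -0.15 -0.41  1.53 -0.06  1.75  1.24]
[-0.009, -0.017, -0.0, -0.0, 0.0, 0.843] ikerr 0.0 [ 0.59 -0.15 -0.44  1.53 -0.06  1.75  0.8 ]
[-0.015, -0.012, -0.0, -0.0, 0.0, 0.843] ikerr 0.0 [ 0.62 -0.15 -0.46  1.52 -0.07  1.75  0.37]
[-0.019, -0.004, -0.0, -0.0, 0.0, 0.843] ikerr 0.0 [ 0.65 -0.15 -0.48  1.52 -0.07  1.75 -0.06]
[-0.019, 0.004, -0.0, -0.0, 0.0, 0.843] ikerr 0.0 [ 0.68 -0.15 -0.5   1.52 -0.07  1.75 -0.5 ]
[-0.015, 0.012, -0.0, -0.0, 0.0, 0.843] ikerr 0.0 [ 0.71 -0.15 -0.52  1.52 -0.07  1.75 -0.93]
[-0.008, 0.017, -0.0, -0.0, 0.0, 0.843] ikerr 0.0 [ 0.74 -0.15 -0.54  1.52 -0.08  1.75 -1.36]
--
[-0.178, 0.307, 0.406, -0.004, 0.5, 0.016] ikerr 0.0 [ 0.77 -0.28 -0.39  1.76 -0.22  1.4  -1.17]
[-0.274, 0.308, 0.348, -0.004, 0.5, 0.016] ikerr 0.0 [ 0.78 -0.34 -0.24  1.98 -0.41  1.08 -0.92]
--
```

Call:
play_rows([
  [-0.04,0,-0.2,0,0,0],
  [-0.09,0,-0.4,0,0,0],
  [-0.132,0,-0.6,0,0,0],
  [-0.132,0,-0.6,0,0,0],
])

```text
time: 51.15
ee_pos: [0.4228, 0.0469, 0.2516]
eef_rot: [0.014, 0.977, -0.007, 0.211]
ft_force: [-0.9, -0.4, -2.3]
width: 0.0209
grip_force: 39.9
```

Call:
play_rows([
  [-0.083,-0.162,-0.574,0,0,0],
  [-0.083,-0.162,-0.574,0,0,0],
  [-0.083,-0.162,-0.574,0,0,0],
  [-0.083,-0.162,-0.574,0,0,0],
])

```text
time: 51.55
ee_pos: [0.3984, 0.0242, 0.3387]
eef_rot: [0.014, 0.977, -0.008, 0.214]
ft_force: [0.3, 0.5, -2.8]
width: 0.0215
grip_force: 39.9
```

Call:
play_rows([
  [-0.083,-0.162,-0.574,0,0,0],
  [-0.083,-0.162,-0.574,0,0,0],
  [-0.083,-0.162,-0.574,0,0,0],
  [-0.083,-0.162,-0.574,0,0,0],
])

```text
time: 51.95
ee_pos: [0.3733, 0.0017, 0.4185]
eef_rot: [0.014, 0.977, -0.007, 0.211]
ft_force: [0.4, -0.1, -2.3]
width: 0.0216
grip_force: 39.9
```

Call:
play_rows([
  [-0.198,-0.202,-0.57,0,0,0],
  [-0.198,-0.202,-0.57,0,0,0],
  [-0.198,-0.202,-0.57,0,0,0],
  [-0.198,-0.202,-0.57,0,0,0],
])

```text
time: 52.35
ee_pos: [0.3646, -0.0276, 0.5079]
eef_rot: [0.014, 0.978, -0.007, 0.21]
ft_force: [-0.3, -0.5, -1.6]
width: 0.0218
grip_force: 39.9
```

Call:
play_rows([
  [-0.198,-0.202,-0.57,0,0,0],
  [-0.198,-0.202,-0.57,0,0,0],
  [-0.198,-0.202,-0.57,0,0,0],
  [-0.198,-0.202,-0.57,0,0,0],
])

```text
time: 52.75
ee_pos: [0.3557, -0.057, 0.5979]
eef_rot: [0.014, 0.978, -0.007, 0.21]
ft_force: [-0.1, -1.1, -2.9]
width: 0.0215
grip_force: 39.9
```

Call:
play_rows([
  [-0.461,0,0.102,0,0.833,0.016],
  [-0.461,0,0.102,0,0.833,0.016],
  [-0.461,0,0.102,0,0.833,0.016],
  [-0.461,0,0.102,0,0.833,0.016],
  [-0.461,0,0.102,0,0.833,0.016],
])

```text
time: 53.25
ee_pos: [0.4249, -0.0587, 0.6125]
eef_rot: [0.018, 1.0, -0.002, -0.005]
ft_force: [0.3, 0.8, -2.1]
width: 0.0215
grip_force: 39.9
```

Call:
play_rows([
  [0,0,0,0,0,0.983],
  [0,0,0,0,0,0.983],
  [0,0,0,0,0,0.983],
  [0,0,0,0,0,0.983],
  [0,0,0,0,0,0.983],
])

```text
time: 53.75
ee_pos: [0.4236, -0.0585, 0.6142]
eef_rot: [0.273, 0.962, -0.004, -0.002]
ft_force: [0.8, -0.6, -1.6]
width: 0.0217
grip_force: 39.9
```

Call:
play_rows([
  [0,0,0,0,0,0.983],
  [0,0,0,0,0,0.983],
  [0,0,0,0,0,0.983],
  [0,0,0,0,0,0.983],
  [0,0,0,0,0,0.983],
])

```text
time: 54.25
ee_pos: [0.4239, -0.0587, 0.6142]
eef_rot: [0.508, 0.861, -0.005, -0.002]
ft_force: [0.9, -0.6, -1.4]
width: 0.0215
grip_force: 39.9
```

Call:
play_rows([
  [0,0,0,0,0,0.983],
  [0,0,0,0,0,0.983],
  [0,0,0,0,0,0.983],
  [0,0,0,0,0,0.983],
  [0,0,0,0,0,0.983],
])

```text
time: 54.75
ee_pos: [0.4241, -0.0589, 0.6143]
eef_rot: [0.71, 0.704, -0.005, -0.001]
ft_force: [-1.1, 0.7, -2.3]
width: 0.0214
grip_force: 39.9
```

Call:
play_rows([
  [0,0,0,0,0,0.983],
  [0,0,0,0,0,0.983],
  [0,0,0,0,0,0.983],
  [0,0,0,0,0,0.983],
  [0,0,0,0,0,0.983],
])

```text
time: 55.25
ee_pos: [0.4242, -0.059, 0.6144]
eef_rot: [0.866, 0.5, -0.006, 0.0]
ft_force: [0.6, 0.2, -2.1]
width: 0.0218
grip_force: 39.9
```

Call:
play_rows([
  [0,0,0,0,0,0.983],
  [0,0,0,0,0,0.983],
  [0,0,0,0,0,0.983],
  [0,0,0,0,0,0.983],
  [0,0,0,0,0,0.983],
])

```text
time: 55.75
ee_pos: [0.4242, -0.0591, 0.6144]
eef_rot: [0.965, 0.264, -0.006, 0.002]
ft_force: [0.4, 0.4, -1.3]
width: 0.0215
grip_force: 39.9
```

Call:
play_rows([
  [0,0,0,0,0,0.983],
  [0,0,0,0,0,0.983],
  [0,0,0,0,0,0.983],
  [0,0,0,0,0,0.983],
  [0,0,0,0,0,0.983],
])

```text
time: 56.25
ee_pos: [0.4243, -0.0592, 0.6144]
eef_rot: [1.0, 0.01, -0.005, 0.003]
ft_force: [0.2, -1.3, -1.6]
width: 0.0219
grip_force: 39.9
```

```bash
python3 log.py; python3 - <<'E'
from hang import *
plan([([.45,-.173,.36],tool(60,0,1))])
E
```

```text
{'time': np.float64(56.25), 'joint_positions': array([ 0.96 , -0.123, -0.81 ,  1.494, -0.083,  1.741, -1.411]), 'ee_pos': array([ 0.424, -0.059,  0.614]), 'eef_rot': array([ 1.   ,  0.01 , -0.005,  0.003]), 'ft_force': array([ 0.238, -1.329, -1.558]), 'width': np.float64(0.022), 'grip_force': np.float64(39.945)}
[-0.19, 0.374, 0.38, 0.001, 0.51, 0.02] ikerr 0.0 [ 0.98 -0.31 -0.57  1.77 -0.28  1.41 -1.13]
[-0.28, 0.376, 0.317, 0.001, 0.51, 0.02] ikerr 0.0 [ 0.98 -0.36 -0.4   1.97 -0.49  1.11 -0.86]
--
```

Call:
play_rows([
  [-0.19,0.374,0.38,0,0.51,0.02],
  [-0.19,0.374,0.38,0,0.51,0.02],
  [-0.19,0.374,0.38,0,0.51,0.02],
  [-0.19,0.374,0.38,0,0.51,0.02],
  [-0.19,0.374,0.38,0,0.51,0.02],
])

```text
time: 56.75
ee_pos: [0.3967, -0.1149, 0.5591]
eef_rot: [0.992, 0.005, 0.128, 0.002]
ft_force: [0.6, 0.1, -1.1]
width: 0.0213
grip_force: 39.9
```

Call:
play_rows([
  [-0.28,0.376,0.317,0,0.51,0.02],
  [-0.28,0.376,0.317,0,0.51,0.02],
  [-0.28,0.376,0.317,0,0.51,0.02],
  [-0.28,0.376,0.317,0,0.51,0.02],
  [-0.28,0.376,0.317,0,0.51,0.02],
])

```text
time: 57.25
ee_pos: [0.3691, -0.1716, 0.5032]
eef_rot: [0.966, -0.0, 0.259, 0.001]
ft_force: [1.0, 0.2, -0.7]
width: 0.0212
grip_force: 39.9
```

```bash
cat >> hang.py <<'E'
def ring(off=.013,d=25):
    L=loopnow(d,0,off); p=w2px("scene",L)[0]; print(L.round(4),p.round(1))
    im=vision.camera("scene").astype(int); sat=im.max(2)-im.min(2); u,v=p.round().astype(int)
    print("\n".join("".join("#" if x<45 else "." for x in row) for row in sat[v-14:v+15,u-12:u+13]))
E
python3 log.py; python3 - <<'E'
from hang import *
a=48;o=.0155
plan([(gofl([.495,-.172,.294],a,25,0,0,o),tool(a,0,1))])
E
```

```text
{'time': np.float64(57.25), 'joint_positions': array([ 1.003, -0.371, -0.437,  1.971, -0.478,  1.087, -0.88 ]), 'ee_pos': array([ 0.369, -0.172,  0.503]), 'eef_rot': array([ 0.966, -0.   ,  0.259,  0.001]), 'ft_force': array([ 1.003,  0.185, -0.742]), 'width': np.float64(0.021), 'grip_force': np.float64(39.945)}
[-0.712, 0.001, 0.82, 0.004, 0.4, 0.001] ikerr 0.0 [ 0.9  -0.34 -0.3   2.35 -0.89  0.68 -0.39]
--
```

Call:
play_rows([
  [-0.712,0.001,0.82,0.004,0.4,0],
  [-0.712,0.001,0.82,0.004,0.4,0],
  [-0.712,0.001,0.82,0.004,0.4,0],
  [-0.712,0.001,0.82,0.004,0.4,0],
  [-0.712,0.001,0.82,0.004,0.4,0],
])

```text
time: 57.75
ee_pos: [0.3373, -0.1718, 0.3407]
eef_rot: [0.934, -0.001, 0.357, -0.001]
ft_force: [0.3, -0.6, -0.3]
width: 0.0213
grip_force: 39.9
```

```bash
python3 log.py; python3 - <<'E'
from hang import *
a=48;o=.0155
ring(o)
plan([(gofl([.548,-.172,.294],a,25,0,0,o),tool(a,0,1)),(gofl([.545,-.172,.264],a,25,0,0,o),tool(a,0,1))])
E
```

```text
{'time': np.float64(57.75), 'joint_positions': array([ 0.846, -0.363, -0.292,  2.371, -0.844,  0.625, -0.454]), 'ee_pos': array([ 0.337, -0.172,  0.341]), 'eef_rot': array([ 0.934, -0.001,  0.357, -0.001]), 'ft_force': array([ 0.281, -0.627, -0.312]), 'width': np.float64(0.021), 'grip_force': np.float64(39.945)}
[ 0.494  -0.1712  0.291 ] [356.2 276.2]
.................#......#
........................#
........................#
........................#
.......................##
.......................##
.......................##
.......................##
.........#..............#
.......#######...........
......#####...#..........
......####...............
......##.................
......##.........#.......
......##.................
.....##..................
.....##..................
.....##..................
.....##..........#.......
.....##..................
......##.................
.......#####....#........
.......#######...........
......#######............
.....########............
....#########............
....#########............
....########.............
....########.............
[0.266, -0.002, 0.234, -0.001, -0.0, -0.003] ikerr 0.0 [ 0.83 -0.22 -0.33  2.26 -0.84  0.58 -0.49]
--
[-0.149, 0.0, 0.135, -0.0, -0.0, -0.0] ikerr 0.0 [ 0.81 -0.18 -0.32  2.3  -0.91  0.52 -0.39]
--
```

Call:
play_rows([
  [0.068,0,0.056,0,0,0],
  [0.138,0,0.112,0,0,0],
  [0.207,0,0.168,0,0,0],
  [0.275,-0.002,0.224,0,0,-0.003],
  [0.275,-0.002,0.224,0,0,-0.003],
])

```text
time: 58.3
ee_pos: [0.3918, -0.1725, 0.3448]
eef_rot: [0.933, -0.0, 0.359, -0.0]
ft_force: [-0.5, -0.2, -1.2]
width: 0.0216
grip_force: 39.9
```

Call:
play_rows([
  [-0.05,0,0.045,0,0,0],
  [-0.1,0,0.09,0,0,0],
  [-0.147,0,0.133,0,0,0],
  [-0.147,0,0.133,0,0,0],
])

```text
time: 58.7
ee_pos: [0.3876, -0.1733, 0.3155]
eef_rot: [0.933, -0.002, 0.36, 0.001]
ft_force: [2.3, 0.8, 7.1]
width: 0.0214
grip_force: 40.0
```

```bash
python3 log.py; python3 -c "
from hang import *
print(loopnow(25,0,.0155))"
```

```text
{'time': np.float64(58.7), 'joint_positions': array([ 0.814, -0.208, -0.355,  2.321, -0.876,  0.475, -0.447]), 'ee_pos': array([ 0.388, -0.173,  0.316]), 'eef_rot': array([ 0.933, -0.002,  0.36 ,  0.001]), 'ft_force': array([2.339, 0.835, 7.08 ]), 'width': np.float64(0.021), 'grip_force': np.float64(39.983)}
[ 0.54462699 -0.17418551  0.2668051 ]
```

Call:
play_rows([
  [0,0,0,0,0,0],
  [0,0,0,0,0,0],
  [0,0,0,0,0,0],
  [0,0,0,0,0,0],
  [0,0,0,0,0,0],
], fingers=0.1)

```text
time: 59.2
ee_pos: [0.3867, -0.1727, 0.3145]
eef_rot: [0.934, -0.001, 0.358, 0.0]
ft_force: [0.5, 1.0, 1.2]
width: 0.0468
grip_force: 0.0
```

Call:
play_rows([
  [0,0,0,0,0,0],
  [-0.15,0,-0.15,0,0,0],
  [-0.3,0,-0.3,0,0,0],
  [-0.4,0,-0.4,0,0,0],
  [-0.4,0,-0.4,0,0,0],
])

```text
time: 59.7
ee_pos: [0.3132, -0.1733, 0.3257]
eef_rot: [0.933, -0.0, 0.36, 0.0]
ft_force: [-0.3, -0.4, 0.6]
width: 0.0479
grip_force: 0.0
```

```bash
python3 log.py; python3 - <<'E'
from hang import *
for c in("top","scene"):
  im=vision.camera(c); print(c,[(round(d["conf"],2),np.round(d["point"],3).tolist()) for d in spotter.boxes_of(c,"turner")[:3]])
  L=spotter.regions_of(c,"board")
  for d in L[:1]:
    v,u=np.nonzero(d["pixels"]); W=px2w(c,np.c_[u,v],.016)[:,:2]
    rect=cv2.minAreaRect(W.astype(np.float32)); m=W.mean(0)
    w,V=np.linalg.eigh(np.cov(W.T)); print("board",d["conf"],m,np.degrees(np.arctan2(*V[::-1,1])),rect)
    hd=W[W[:,0]<np.quantile(W[:,0],.12)]; print("handle end",hd.mean(0), W.min(0),W.max(0))
  for n in("rack","pepper_mill","jam_jar"):
    print(n,[(round(d["conf"],2),np.round(d["point"],3).tolist()) for d in spotter.boxes_of(c,n)[:2]])
E
```

```text
{'time': np.float64(59.7), 'joint_positions': array([ 1.298, -0.433, -0.609,  2.413, -1.101,  0.76 , -0.192]), 'ee_pos': array([ 0.313, -0.173,  0.326]), 'eef_rot': array([ 0.933, -0.   ,  0.36 ,  0.   ]), 'ft_force': array([-0.283, -0.395,  0.599]), 'width': np.float64(0.048), 'grip_force': np.float64(0.0)}
top [(0.63, [0.535, -0.171, 0.164])]
board 0.8 [0.54200849 0.20161609] -162.04678531051692 ((0.5193183422088623, 0.19868814945220947), (0.23681525886058807, 0.12723374366760254), 10.123658180236816)
handle end [0.43975092 0.17353872] [0.40531352 0.13455294] [0.62859077 0.277738  ]
rack [(0.65, [0.499, 0.384, 0.024]), (0.34, [0.672, -0.161, 0.3])]
pepper_mill [(0.57, [0.67, -0.163, 0.298])]
jam_jar []
scene [(0.56, [0.586, -0.172, 0.155])]
board 0.8 [0.53828333 0.19699204] -165.8640878928199 ((0.5171254277229309, 0.19169014692306519), (0.24272891879081726, 0.12731856107711792), 16.158435821533203)
handle end [0.43309935 0.17078188] [0.39790912 0.1278548 ] [0.64347383 0.27407025]
rack [(0.8, [0.513, 0.391, 0.032]), (0.37, [0.661, -0.156, 0.283])]
pepper_mill [(0.75, [0.705, 0.09, 0.094]), (0.47, [0.549, 0.191, 0.017])]
jam_jar [(0.9, [0.691, 0.293, 0.091]), (0.74, [0.516, 0.388, 0.033])]
```

```bash
python3 - <<'E'
from hang import *
c2=lambda a:np.array(a)/4.4+[140,220]
h=px2w("top",c2([(170,375),(322,312),(148,315),(295,252),(120,255),(270,195)]),.085)[:,:2]; print(h.round(4)); 
m=(h[::2]+h[1::2])/2; d=h[1::2]-h[::2]; print("hoop mids",m.round(4),np.degrees(np.arctan2(d[:,0],-d[:,1])),np.linalg.norm(d,axis=1), np.degrees(np.arctan2(*(m[2]-m[0])[::-1])))
for dl in(30,35,40):
  Rt=tool(90-dl,14,-1); print("grasp",dl,[(f,ik(np.array([.4607,.1765,.024])-r.grasp_offset*tool(90-dl,14,f).as_matrix()[:,2],tool(90-dl,14,f),n=25)) for f in(-1,1)])
for e in(30,35,40,45):
  for nm,S0 in(("front",[.4537,.3675]),("mid",[.4933,.3866])):
   for z in(.02,.10):
    Rt=tool(e,26,1); b=ik(np.array([*S0,.021+.18+z])-r.grasp_offset*Rt.as_matrix()[:,2],Rt,n=25); print(e,nm,z,b[0].round(4),b[1].round(2))
E
```

```text
[[0.4138 0.4005]
 [0.4589 0.3003]
 [0.4534 0.4172]
 [0.4985 0.3201]
 [0.4931 0.438 ]
 [0.5363 0.3386]]
hoop mids [[0.4364 0.3504]
 [0.476  0.3687]
 [0.5147 0.3883]] [24.18668916 24.90669632 23.52634395] [0.10994296 0.10703781 0.10835193] 25.824051492520695
grasp 30 [(-1, (np.float64(6.8261931265083875e-12), array([-0.31179107,  0.11258743, -0.19368789,  2.3972323 ,  0.79681321,
        0.16805582,  0.56293459]))), (1, (np.float64(6.577145970938077e-13), array([-0.38410655,  0.11093358, -0.11465338,  2.39718992,  0.74758518,
        0.16075855, -2.52905875])))]
grasp 35 [(-1, (np.float64(0.0025550517781475776), array([ 0.78314059,  0.65171302, -1.46999995,  2.42      ,  1.73266139,
        0.72736867, -0.115355  ]))), (1, (np.float64(0.014109547909155876), array([-1.39884334,  0.20259793,  1.00684217,  2.42      , -1.27      ,
        0.08226975, -0.53221719])))]
grasp 40 [(-1, (np.float64(0.029238153918198458), array([ 0.75647501,  0.79785485, -1.47      ,  2.42      ,  1.9015029 ,
        0.86601759, -0.1790663 ]))), (1, (np.float64(0.03488402912403722), array([-1.67744908,  0.54245
[... 353 characters left out ...]
 -1.29  2.29 -0.81  0.07 -1.27]
35 front 0.1 0.0 [ 0.35 -0.5  -1.03  2.2  -0.56  0.29 -1.5 ]
35 mid 0.02 0.009 [ 0.78 -0.46 -1.47  2.2  -1.27  0.14 -0.83]
35 mid 0.1 0.0 [-0.08 -0.18 -0.75  2.13  0.69  0.29 -2.57]
40 front 0.02 0.0 [ 0.22 -0.21 -1.07  2.24  0.62  0.23 -2.6 ]
40 front 0.1 0.0 [-0.18 -0.27 -0.64  2.15  0.3   0.4  -2.22]
40 mid 0.02 0.0096 [-2.12  0.06  1.34  2.13  0.77  0.23 -2.6 ]
40 mid 0.1 0.0 [-0.3  -0.14 -0.53  2.07  0.52  0.4  -2.37]
45 front 0.02 0.0 [-0.81 -0.11 -0.06  2.21  0.72  0.39 -2.57]
45 front 0.1 0.0 [ 0.48 -0.49 -1.1   2.08 -0.53  0.54 -1.51]
45 mid 0.02 0.0 [-2.04  0.03  1.26  2.08  0.54  0.33 -2.35]
45 mid 0.1 0.0 [ 0.35 -0.19 -1.12  1.99  0.11  0.48 -2.02]
```

```bash
python3 - <<'E'
from hang import *
g=np.array([.4607,.1765,.0235]); dl=28; Rt=tool(90-dl,14,-1)
plan([([.42,-.12,.42],tool(75,0,1)),([.42,.02,.42],tool(90,20,1)),([.42,.12,.36],tool(90,15,-1)),(g+[0,0,.1],Rt),(g,Rt)])
E
```

```text
[0.723, -0.177, -0.48, -0.002, -0.453, 0.0] ikerr 0.0 [ 1.27 -0.5  -0.62  2.11 -0.68  1.12 -0.71]
[0.59, -0.177, -0.637, -0.002, -0.453, 0.0] ikerr 0.0 [ 1.36 -0.44 -0.76  1.75 -0.46  1.51 -0.96]
--
[0.282, -0.933, 0.037, 0.087, -0.495, -0.663] ikerr 0.0 [ 1.33 -0.41 -1.08  1.61 -0.36  1.72 -0.98]
--
[0.033, -0.089, 0.057, -0.0, -0.0, -0.833] ikerr 0.0 [ 1.21 -0.35 -1.05  1.63 -0.31  1.69 -0.63]
[0.067, -0.067, 0.057, -0.0, -0.0, -0.833] ikerr 0.0 [ 1.1  -0.31 -1.02  1.65 -0.27  1.66 -0.28]
[0.089, -0.033, 0.057, -0.0, -0.0, -0.833] ikerr 0.0 [ 0.99 -0.28 -1.    1.66 -0.24  1.63  0.09]
[0.095, 0.008, 0.057, -0.0, -0.0, -0.833] ikerr 0.0 [ 0.9  -0.25 -0.97  1.68 -0.21  1.61  0.47]
[0.082, 0.048, 0.057, -0.0, -0.0, -0.833] ikerr 0.0 [ 0.82 -0.23 -0.95  1.69 -0.19  1.59  0.85]
[0.055, 0.078, 0.057, -0.0, -0.0, -0.833] ikerr 0.0 [ 0.75 -0.21 -0.93  1.7  -0.17  1.57  1.23]
[0.017, 0.094, 0.057, -0.0, -0.0, -0.833] ikerr 0.0 [ 0.68 -0.19 -0.92  1.71 -0.15  1.55  1.62]
--
[0.076, 0.151, 0.852, 0.004, -0.467, 0.016] ikerr 0.0 [ 0.64 -0.27 -0.93  2.03 -0.25  1.04  1.64]
[0.281, 0.152, 0.808, 0.004, -0.467, 0.016] ikerr 0.0 [ 0.68 -0.17 -1.14  2.28 -0.16  0.46  1.46]
--
[0.313, 0.0, 0.589, 0.0, 0.0, 0.0] ikerr 0.0001 [ 0.08  0.15 -0.62  2.37  0.82  0.25  0.55]
--
```

Call:
play_rows([
  [0.723,-0.177,-0.48,0,-0.453,0],
  [0.723,-0.177,-0.48,0,-0.453,0],
  [0.723,-0.177,-0.48,0,-0.453,0],
  [0.723,-0.177,-0.48,0,-0.453,0],
  [0.723,-0.177,-0.48,0,-0.453,0],
], fingers=0.6)

```text
time: 60.8
ee_pos: [0.346, -0.1467, 0.4524]
eef_rot: [0.969, 0.001, 0.248, 0.0]
ft_force: [-0.7, 0.5, -1.2]
width: 0.0687
grip_force: 0.0
```

Call:
play_rows([
  [0.59,-0.177,-0.637,0,-0.453,0],
  [0.59,-0.177,-0.637,0,-0.453,0],
  [0.59,-0.177,-0.637,0,-0.453,0],
  [0.59,-0.177,-0.637,0,-0.453,0],
  [0.59,-0.177,-0.637,0,-0.453,0],
])

```text
time: 61.3
ee_pos: [0.3774, -0.1212, 0.5769]
eef_rot: [0.991, -0.001, 0.13, -0.001]
ft_force: [0.3, -0.7, -0.8]
width: 0.0695
grip_force: 0.0
```

Call:
play_rows([
  [0.282,-0.933,0.037,0.087,-0.495,-0.663],
  [0.282,-0.933,0.037,0.087,-0.495,-0.663],
  [0.282,-0.933,0.037,0.087,-0.495,-0.663],
  [0.282,-0.933,0.037,0.087,-0.495,-0.663],
  [0.282,-0.933,0.037,0.087,-0.495,-0.663],
])

```text
time: 61.8
ee_pos: [0.4198, 0.0195, 0.582]
eef_rot: [0.985, 0.174, -0.001, -0.001]
ft_force: [0.6, -0.9, -0.1]
width: 0.0696
grip_force: 0.0
```

Call:
play_rows([
  [0,0,0.06,0,0,-0.97],
  [0,0,0.06,0,0,-0.97],
  [0,0,0.06,0,0,-0.97],
  [0,0,0.06,0,0,-0.97],
  [0,0,0.06,0,0,-0.97],
])

```text
time: 62.3
ee_pos: [0.4195, 0.0172, 0.5735]
eef_rot: [0.91, 0.414, -0.0, -0.001]
ft_force: [0.1, -0.6, 0.2]
width: 0.0697
grip_force: 0.0
```

Call:
play_rows([
  [0,0,0.06,0,0,-0.97],
  [0,0,0.06,0,0,-0.97],
  [0,0,0.06,0,0,-0.97],
  [0,0,0.06,0,0,-0.97],
  [0,0,0.06,0,0,-0.97],
])

```text
time: 62.8
ee_pos: [0.4196, 0.018, 0.5649]
eef_rot: [0.777, 0.629, 0.0, -0.001]
ft_force: [-0.4, 0.7, -1.2]
width: 0.0696
grip_force: 0.0
```

Call:
play_rows([
  [0,0,0.06,0,0,-0.97],
  [0,0,0.06,0,0,-0.97],
  [0,0,0.06,0,0,-0.97],
  [0,0,0.06,0,0,-0.97],
  [0,0,0.06,0,0,-0.97],
])

```text
time: 63.3
ee_pos: [0.4197, 0.0185, 0.5562]
eef_rot: [0.595, 0.804, 0.0, -0.0]
ft_force: [0.3, -0.0, 0.6]
width: 0.0695
grip_force: 0.0
```

Call:
play_rows([
  [0,0,0.06,0,0,-0.97],
  [0,0,0.06,0,0,-0.97],
  [0,0,0.06,0,0,-0.97],
  [0,0,0.06,0,0,-0.97],
  [0,0,0.06,0,0,-0.97],
])

```text
time: 63.8
ee_pos: [0.4198, 0.0187, 0.5474]
eef_rot: [0.374, 0.928, 0.0, -0.0]
ft_force: [-0.1, 0.1, -0.1]
width: 0.0696
grip_force: 0.0
```

Call:
play_rows([
  [0,0,0.06,0,0,-0.97],
  [0,0,0.06,0,0,-0.97],
  [0,0,0.06,0,0,-0.97],
  [0,0,0.06,0,0,-0.97],
  [0,0,0.06,0,0,-0.97],
])

```text
time: 64.3
ee_pos: [0.4198, 0.019, 0.5385]
eef_rot: [0.129, 0.992, 0.0, 0.0]
ft_force: [0.3, -0.4, 0.4]
width: 0.0696
grip_force: 0.0
```

Call:
play_rows([
  [0,0,0.06,0,0,-0.97],
  [0,0,0.06,0,0,-0.97],
  [0,0,0.06,0,0,-0.97],
  [0,0,0.06,0,0,-0.97],
  [0,0,0.06,0,0,-0.97],
])

```text
time: 64.8
ee_pos: [0.4199, 0.0191, 0.5296]
eef_rot: [-0.125, 0.992, 0.0, 0.0]
ft_force: [-0.2, -0.2, 1.2]
width: 0.0696
grip_force: 0.0
```

```bash
python3 log.py; python3 - <<'E'
from hang import *
im=vision.camera("top"); L=spotter.regions_of("top","board")
for d in L[:1]:
    v,u=np.nonzero(d["pixels"]); W=px2w("top",np.c_[u,v],.016)[:,:2]; print("board",d["conf"],len(u),W.mean(0),W.min(0),W.max(0),cv2.minAreaRect(W.astype(np.float32)))
vision.camera("scene")
d=spotter.regions_of("scene","board")[0]; v,u=np.nonzero(d["pixels"]); W=px2w("scene",np.c_[u,v],.016)[:,:2]
b=np.array([np.cos(np.radians(14)),np.sin(np.radians(14))]); n=np.array([-b[1],b[0]]); s=(W-W.mean(0))@b; t=W@n; s0=(W@b)
print("scene",d["conf"],len(u),"along",s0.min(),s0.max()); 
for lo,hi in((0,.03),(.03,.06),(.06,.085),(.1,.16),(.16,.22)):
    k=(s0-s0.min()>lo)&(s0-s0.min()<hi); print(lo,t[k].mean().round(4),t[k].min().round(4),t[k].max().round(4))
g=np.array([.4607,.1765,.0235]); print("g along/perp",g[:2]@b,g[:2]@n)
dl=28; Rt=tool(90-dl,14,-1)
plan([(g+[0,0,.1],Rt),(g,Rt)])
E
```

```text
{'time': np.float64(64.8), 'joint_positions': array([ 0.727, -0.168, -0.754,  1.702, -0.115,  1.563,  1.802]), 'ee_pos': array([0.42 , 0.019, 0.53 ]), 'eef_rot': array([-0.125,  0.992,  0.   ,  0.   ]), 'ft_force': array([-0.208, -0.157,  1.182]), 'width': np.float64(0.07), 'grip_force': np.float64(0.0)}
board 0.68 2057 [0.54111489 0.20099335] [0.40531352 0.13433948] [0.62786777 0.27748727] ((0.5195966958999634, 0.19401907920837402), (0.23683585226535797, 0.12059181928634644), 14.248106956481934)
scene 0.73 244 along 0.5210754502456544 0.6198072901281789
0 -0.3042 -0.3343 -0.2701
0.03 -0.2974 -0.3129 -0.2693
0.06 -0.3038 -0.3143 -0.2936<stdin>:10: RuntimeWarning: Mean of empty slice.
  ret = ret.dtype.type(ret / rcount)
Traceback (most recent call last):
ValueError: zero-size array to reduction operation minimum which has no identity
```

```bash
python3 - <<'E'
from hang import *
im=vision.camera("top"); d=spotter.regions_of("top","board")[0]
v,u=np.nonzero(d["pixels"]); W=px2w("top",np.c_[u,v],.014)[:,:2]
b=np.array([np.cos(np.radians(14.2)),np.sin(np.radians(14.2))]); n=np.array([-b[1],b[0]]); t=W@n; s0=W@b
print(d["conf"],"along",s0.min(),s0.max())
for lo,hi in((0,.03),(.03,.06),(.06,.085),(.1,.15),(.15,.2)):
    k=(s0-s0.min()>lo)&(s0-s0.min()<hi); print(lo,t[k].mean().round(4),t[k].min().round(4),t[k].max().round(4))
g=np.array([.4607,.1765,.0235]); print("g along/perp",g[:2]@b,g[:2]@n)
dl=28; Rt=tool(90-dl,14.2,-1)
plan([(g+[0,0,.1],Rt),(g,Rt)])
E
```

```text
0.59 along 0.4341650712651871 0.6706008198771584
0 0.059 0.0412 0.0762
0.03 0.058 0.0386 0.0765
0.06 0.0612 0.0422 0.0895
0.1 0.061 -0.0002 0.1212
0.15 0.0606 -0.0011 0.1221
g along/perp 0.4899202263042991 0.05809399158212768
[-0.006, 0.475, 0.873, 0.001, -0.466, 0.004] ikerr 0.0 [ 0.64 -0.29 -0.8   2.06 -0.28  1.06  1.77]
[0.206, 0.475, 0.848, 0.001, -0.466, 0.004] ikerr 0.0 [ 0.68 -0.17 -1.13  2.28 -0.17  0.46  1.47]
--
[0.313, 0.0, 0.589, 0.0, 0.0, 0.0] ikerr 0.0001 [ 0.08  0.15 -0.61  2.37  0.82  0.25  0.56]
--
```

Call:
play_rows([
  [-0.006,0.475,0.873,0,-0.466,0.004],
  [-0.006,0.475,0.873,0,-0.466,0.004],
  [-0.006,0.475,0.873,0,-0.466,0.004],
  [-0.006,0.475,0.873,0,-0.466,0.004],
  [-0.006,0.475,0.873,0,-0.466,0.004],
])

```text
time: 65.6
ee_pos: [0.4028, 0.0885, 0.3988]
eef_rot: [-0.125, 0.985, 0.016, 0.12]
ft_force: [1.4, 0.8, 0.2]
width: 0.0695
grip_force: 0.0
```

Call:
play_rows([
  [0.206,0.475,0.848,0,-0.466,0.004],
  [0.206,0.475,0.848,0,-0.466,0.004],
  [0.206,0.475,0.848,0,-0.466,0.004],
  [0.206,0.475,0.848,0,-0.466,0.004],
  [0.206,0.475,0.848,0,-0.466,0.004],
])

```text
time: 66.1
ee_pos: [0.3865, 0.158, 0.2682]
eef_rot: [-0.121, 0.963, 0.031, 0.24]
ft_force: [1.2, -0.1, 0.7]
width: 0.0697
grip_force: 0.0
```

```bash
python3 log.py; python3 - <<'E'
from hang import *
g=np.array([.4607,.1765,.0235]); plan([(g,tool(62,14.2,-1))])
E
```

```text
{'time': np.float64(66.1), 'joint_positions': array([ 0.746, -0.212, -1.177,  2.283, -0.212,  0.467,  1.516]), 'ee_pos': array([0.386, 0.158, 0.268]), 'eef_rot': array([-0.121,  0.963,  0.031,  0.24 ]), 'ft_force': array([ 1.192, -0.128,  0.67 ]), 'width': np.float64(0.07), 'grip_force': np.float64(0.0)}
[0.315, -0.004, 0.59, 0.006, -0.001, 0.002] ikerr 0.0001 [ 0.1   0.15 -0.63  2.37  0.83  0.25  0.55]
--
```

Call:
play_rows([
  [0.05,0,0.1,0,0,0],
  [0.1,0,0.2,0,0,0],
  [0.16,0,0.3,0,0,0],
  [0.16,0,0.3,0,0,0],
  [0.16,0,0.3,0,0,0],
])

```text
time: 66.6
ee_pos: [0.3881, 0.1559, 0.2177]
eef_rot: [-0.118, 0.963, 0.03, 0.241]
ft_force: [-0.4, 0.6, -0.7]
width: 0.0696
grip_force: 0.0
```

```bash
python3 log.py; python3 - <<'E'
from hang import *
g=np.array([.4607,.1765,.0235]); plan([(g,tool(62,14.2,-1))])
E
```

```text
{'time': np.float64(66.6), 'joint_positions': array([ 0.899,  0.059, -1.412,  2.322,  0.501,  0.373,  0.888]), 'ee_pos': array([0.388, 0.156, 0.218]), 'eef_rot': array([-0.118,  0.963,  0.03 ,  0.241]), 'ft_force': array([-0.448,  0.562, -0.686]), 'width': np.float64(0.07), 'grip_force': np.float64(0.0)}
[0.164, 0.014, 0.289, -0.001, 0.002, -0.006] ikerr 0.0 [ 0.46  0.24 -1.04  2.36  1.08  0.34  0.33]
--
```

Call:
play_rows([
  [0.05,0.004,0.09,0,0,0],
  [0.1,0.009,0.18,0,0,0],
  [0.164,0.012,0.289,0,0,-0.006],
  [0.164,0.012,0.289,0,0,-0.006],
  [0.164,0.012,0.289,0,0,-0.006],
])

```text
time: 67.1
ee_pos: [0.3853, 0.159, 0.168]
eef_rot: [-0.121, 0.963, 0.03, 0.24]
ft_force: [-0.4, 1.4, 1.4]
width: 0.0697
grip_force: 0.0
```

```bash
python3 log.py; python3 - <<'E'
from hang import *
s=status.read_state(); print(s["ee_pos"]+R.from_quat(s["eef_rot"]).apply([0,0,r.grasp_offset]))
g=np.array([.4607,.1765,.0235]); plan([(g,tool(62,14.2,-1))])
E
```

```text
{'time': np.float64(67.1), 'joint_positions': array([ 0.511,  0.216, -1.082,  2.359,  1.043,  0.365,  0.373]), 'ee_pos': array([0.385, 0.159, 0.168]), 'eef_rot': array([-0.121,  0.963,  0.03 ,  0.24 ]), 'ft_force': array([-0.373,  1.372,  1.364]), 'width': np.float64(0.07), 'grip_force': np.float64(0.0)}
[0.45977578 0.17801081 0.02370696]
[-0.003, -0.01, 0.003, 0.002, 0.001, 0.006] ikerr 0.0 [ 0.47  0.24 -1.05  2.36  1.09  0.35  0.32]
--
```

Grasp the handle firmly and plan the lift.

Call:
play_rows([
  [0,0,0,0,0,0],
  [0,0,0,0,0,0],
  [0,0,0,0,0,0],
  [0,0,0,0,0,0],
  [0,0,0,0,0,0],
], fingers=-1, squeeze=60)

```text
time: 67.6
ee_pos: [0.3842, 0.159, 0.1672]
eef_rot: [-0.122, 0.963, 0.03, 0.24]
ft_force: [-0.1, 0.0, -0.2]
width: 0.0373
grip_force: 0.0
```

Call:
play_rows([
  [0,0,0,0,0,0],
  [0,0,0,0,0,0],
  [0,0,0,0,0,0],
  [0,0,0,0,0,0],
  [0,0,0,0,0,0],
])

```text
time: 68.1
ee_pos: [0.3841, 0.1592, 0.1671]
eef_rot: [-0.122, 0.963, 0.03, 0.24]
ft_force: [-2.6, -2.3, 6.1]
width: 0.0335
grip_force: 60.0
```

```bash
python3 log.py; python3 - <<'E'
from hang import *
s=status.read_state(); g=s["ee_pos"]+R.from_quat(s["eef_rot"]).apply([0,0,r.grasp_offset]); print(g)
Rt=tool(62,14.2,-1)
x=np.array([np.cos(np.radians(25.5)),np.sin(np.radians(25.5)),0])
def gb(foot,e,d=28,L=.184,off=.0155):
    l=np.radians(e-d); Z=np.array([0,0,1]); return np.array(foot)+L*(np.sin(l)*x+np.cos(l)*Z)-off*(np.cos(l)*x-np.sin(l)*Z)
S0=np.array([.455,.3635,0])-.006*x
plan([(g+[-.02,-.0,.10],Rt),([.43,.12,.34],Rt),([.42,.10,.45],tool(90,14.2,-1)),([.42,.12,.45],tool(90,25.5,1)),(gb(S0-.08*x+[0,0,.16],60),tool(60,25.5,1)),(gb(S0+[0,0,.13],40),tool(40,25.5,1)),(gb(S0+[0,0,.025],40),tool(40,25.5,1))])
E
```

```text
{'time': np.float64(68.1), 'joint_positions': array([ 0.51 ,  0.216, -1.083,  2.362,  1.048,  0.364,  0.367]), 'ee_pos': array([0.384, 0.159, 0.167]), 'eef_rot': array([-0.122,  0.963,  0.03 ,  0.24 ]), 'ft_force': array([-2.581, -2.35 ,  6.11 ]), 'width': np.float64(0.034), 'grip_force': np.float64(60.002)}
[0.4583972  0.17829709 0.02276457]
[-0.199, 0.035, -0.649, 0.003, -0.0, 0.009] ikerr 0.0 [ 0.15 -0.17 -0.64  2.34 -0.01  0.46  1.31]
--
[-0.274, -0.182, -0.674, 0.0, 0.0, -0.0] ikerr 0.0 [ 0.07 -0.37 -0.42  2.24 -0.18  0.76  1.56]
[-0.274, -0.182, -0.674, 0.0, -0.0, 0.0] ikerr 0.0 [ 0.07 -0.45 -0.3   2.07 -0.19  1.02  1.65]
--
[-0.77, -0.113, -0.566, 0.0, 0.933, 0.0] ikerr 0.0 [ 0.07 -0.13 -0.33  1.54 -0.04  1.73  1.56]
--
[-0.005, 0.022, 0.0, -0.0, 0.0, 0.937] ikerr 0.0 [ 0.09 -0.13 -0.36  1.54 -0.05  1.73  1.07]
[0.005, 0.022, 0.0, -0.0, 0.0, 0.937] ikerr 0.0 [ 0.11 -0.13 -0.38  1.53 -0.05  1.73  0.57]
[0.015, 0.017, 0.0, -0.0, 0.0, 0.937] ikerr 0.0 [ 0.13 -0.13 -0.41  1.53 -0.05  1.73  0.07]
[0.021, 0.008, -0.0, -0.0, 0.0, 0.937] ikerr 0.0 [ 0.15 -0.13 -0.43  1.53 -0.05  1.73 -0.42]
[0.022, -0.003, 0.0, -0.0, 0.0, 0.937] ikerr 0.0 [ 0.17 -0.13 -0.46  1.53 -0.06  1.73 -0.92]
[0.018, -0.013, 0.0, -0.0, 0.0, 0.937] ikerr 0.0 [ 0.19 -0.12 -0.48  1.52 -0.06  1.73 -1.42]
--
[0.177, -0.682, 0.492, 0.0, 0.5, -0.0] ikerr 0.0 [ 0.11 -0.19 -0.61  1.72 -0.11  1.31 -1.61]
[0.043, -0.682, 0.521, 0.0, 0.5, -0.0] ikerr 0.0 [ 0.04 -0.14 -0.8   1.85  0.05  0.88 -1.93]
--
[-0.301, -0.0, 0.192, -0.0, 0.667, 0.0] ikerr 0.0 [ 0.09 -0.29 -0.85  2.1   0.1   0.4  -2.03]
--
[-0.536, 0.0, 0.45, -0.0, -0.0, 0.0] ikerr 0.0 [ 0.65 -0.3  -1.44  2.21  0.09  0.15 -2.11]
--
```

Call:
play_rows([
  [-0.06,0.01,-0.2,0,0,0],
  [-0.12,0.02,-0.4,0,0,0],
  [-0.199,0.035,-0.649,0,0,0],
  [-0.199,0.035,-0.649,0,0,0],
  [-0.199,0.035,-0.649,0,0,0],
])

```text
time: 68.6
ee_pos: [0.3667, 0.1531, 0.2484]
eef_rot: [-0.118, 0.966, 0.018, 0.231]
ft_force: [0.3, -1.0, -3.4]
width: 0.0333
grip_force: 60.0
```

```bash
python3 log.py; python3 - <<'E'
from hang import *
Rt=tool(62,14.2,-1)
plan([([.43,.12,.34],Rt),([.42,.10,.45],tool(90,14.2,-1))])
E
```

```text
{'time': np.float64(68.6), 'joint_positions': array([ 0.596, -0.188, -1.079,  2.338, -0.06 ,  0.446,  1.348]), 'ee_pos': array([0.367, 0.153, 0.248]), 'eef_rot': array([-0.118,  0.966,  0.018,  0.231]), 'ft_force': array([ 0.321, -0.993, -3.414]), 'width': np.float64(0.033), 'grip_force': np.float64(59.989)}
[-0.284, -0.175, -0.734, -0.021, -0.021, 0.0] ikerr 0.0 [ 0.38 -0.41 -0.67  2.24 -0.35  0.77  1.71]
[-0.292, -0.167, -0.733, -0.021, -0.021, 0.0] ikerr 0.0 [ 0.31 -0.49 -0.46  2.07 -0.33  1.04  1.77]
--
[-0.77, -0.113, -0.566, -0.0, 0.933, 0.0] ikerr 0.0 [ 0.31 -0.14 -0.54  1.53 -0.07  1.73  1.58]
--
```

Call:
play_rows([
  [-0.284,-0.175,-0.734,-0.02,-0.02,0],
  [-0.284,-0.175,-0.734,-0.02,-0.02,0],
  [-0.284,-0.175,-0.734,-0.02,-0.02,0],
  [-0.284,-0.175,-0.734,-0.02,-0.02,0],
  [-0.284,-0.175,-0.734,-0.02,-0.02,0],
])

```text
time: 69.1
ee_pos: [0.3613, 0.1278, 0.3659]
eef_rot: [-0.119, 0.964, 0.023, 0.236]
ft_force: [-0.3, -0.5, -3.3]
width: 0.0329
grip_force: 60.0
```

Call:
play_rows([
  [-0.292,-0.167,-0.733,-0.02,-0.02,0],
  [-0.292,-0.167,-0.733,-0.02,-0.02,0],
  [-0.292,-0.167,-0.733,-0.02,-0.02,0],
  [-0.292,-0.167,-0.733,-0.02,-0.02,0],
  [-0.292,-0.167,-0.733,-0.02,-0.02,0],
])

```text
time: 69.6
ee_pos: [0.356, 0.1021, 0.4824]
eef_rot: [-0.121, 0.963, 0.029, 0.239]
ft_force: [0.2, 0.6, -3.3]
width: 0.0332
grip_force: 60.0
```

Call:
play_rows([
  [-0.77,-0.113,-0.566,0,0.933,0],
  [-0.77,-0.113,-0.566,0,0.933,0],
  [-0.77,-0.113,-0.566,0,0.933,0],
  [-0.77,-0.113,-0.566,0,0.933,0],
  [-0.77,-0.113,-0.566,0,0.933,0],
])

```text
time: 70.1
ee_pos: [0.4221, 0.1009, 0.6114]
eef_rot: [-0.124, 0.992, 0.001, -0.002]
ft_force: [0.8, 1.5, -3.0]
width: 0.0332
grip_force: 60.0
```

Call:
play_rows([
  [0,0,0,0,0,0.937],
  [0,0,0,0,0,0.937],
  [0,0,0,0,0,0.937],
  [0,0,0,0,0,0.937],
  [0,0,0,0,0,0.937],
])

```text
time: 70.6
ee_pos: [0.4196, 0.1013, 0.6121]
eef_rot: [0.121, 0.993, -0.001, 0.0]
ft_force: [-0.2, -0.3, -1.0]
width: 0.0336
grip_force: 60.0
```

Call:
play_rows([
  [0,0,0,0,0,0.937],
  [0,0,0,0,0,0.937],
  [0,0,0,0,0,0.937],
  [0,0,0,0,0,0.937],
  [0,0,0,0,0,0.937],
])

```text
time: 71.1
ee_pos: [0.4198, 0.1011, 0.6128]
eef_rot: [0.358, 0.934, -0.0, 0.001]
ft_force: [0.3, 0.2, -1.8]
width: 0.0332
grip_force: 60.0
```

Call:
play_rows([
  [0,0,0,0,0,0.937],
  [0,0,0,0,0,0.937],
  [0,0,0,0,0,0.937],
  [0,0,0,0,0,0.937],
  [0,0,0,0,0,0.937],
])

```text
time: 71.6
ee_pos: [0.42, 0.101, 0.6133]
eef_rot: [0.573, 0.819, -0.0, 0.001]
ft_force: [0.6, -1.0, -1.7]
width: 0.0338
grip_force: 60.0
```

Call:
play_rows([
  [0,0,0,0,0,0.937],
  [0,0,0,0,0,0.937],
  [0,0,0,0,0,0.937],
  [0,0,0,0,0,0.937],
  [0,0,0,0,0,0.937],
])

```text
time: 72.1
ee_pos: [0.42, 0.101, 0.6136]
eef_rot: [0.755, 0.656, 0.0, 0.001]
ft_force: [-0.1, 0.4, -1.3]
width: 0.0335
grip_force: 60.0
```

Call:
play_rows([
  [0,0,0,0,0,0.937],
  [0,0,0,0,0,0.937],
  [0,0,0,0,0,0.937],
  [0,0,0,0,0,0.937],
  [0,0,0,0,0,0.937],
])

```text
time: 72.6
ee_pos: [0.4201, 0.1009, 0.6138]
eef_rot: [0.892, 0.453, 0.0, 0.001]
ft_force: [-0.0, 0.6, -1.9]
width: 0.0336
grip_force: 60.0
```

Call:
play_rows([
  [0,0,0,0,0,0.937],
  [0,0,0,0,0,0.937],
  [0,0,0,0,0,0.937],
  [0,0,0,0,0,0.937],
  [0,0,0,0,0,0.937],
])

```text
time: 73.1
ee_pos: [0.4201, 0.1008, 0.6139]
eef_rot: [0.975, 0.223, 0.001, 0.001]
ft_force: [-0.8, -0.2, -1.4]
width: 0.0332
grip_force: 60.0
```

```bash
cat >> hang.py <<'E'
X=np.array([np.cos(np.radians(25.5)),np.sin(np.radians(25.5)),0]); S0=np.array([.455,.3635,0])-.006*X
def gb(foot,e,d=28,L=.184,off=.0145):
    l=np.radians(e-d); Z=np.array([0,0,1]); return np.array(foot)+L*(np.sin(l)*X+np.cos(l)*Z)-off*(np.cos(l)*X-np.sin(l)*Z)
E
python3 log.py; python3 - <<'E'
from hang import *
plan([(gb(S0-.08*X+[0,0,.17],60),tool(60,25.5,1)),(gb(S0-.02*X+[0,0,.13],42),tool(42,25.5,1))])
E
```

```text
{'time': np.float64(73.1), 'joint_positions': array([ 0.531, -0.114, -0.766,  1.493, -0.078,  1.729, -1.366]), 'ee_pos': array([0.42 , 0.101, 0.614]), 'eef_rot': array([0.975, 0.223, 0.001, 0.001]), 'ft_force': array([-0.826, -0.213, -1.436]), 'width': np.float64(0.033), 'grip_force': np.float64(60.0)}
[0.209, -0.74, 0.461, 0.001, 0.499, 0.005] ikerr 0.0 [ 0.45 -0.25 -0.85  1.71 -0.22  1.33 -1.51]
[0.082, -0.74, 0.499, 0.001, 0.499, 0.005] ikerr 0.0 [ 0.5  -0.25 -1.16  1.82 -0.16  0.91 -1.77]
--
[-0.379, -0.0, 0.196, -0.0, 0.6, 0.0] ikerr 0.0 [ 0.31 -0.41 -0.99  2.09 -0.28  0.46 -1.71]
--
```

Call:
play_rows([
  [0.209,-0.74,0.461,0,0.499,0.005],
  [0.209,-0.74,0.461,0,0.499,0.005],
  [0.209,-0.74,0.461,0,0.499,0.005],
  [0.209,-0.74,0.461,0,0.499,0.005],
  [0.209,-0.74,0.461,0,0.499,0.005],
])

```text
time: 73.6
ee_pos: [0.4004, 0.2145, 0.5446]
eef_rot: [0.967, 0.22, 0.127, -0.027]
ft_force: [0.8, -0.5, -1.7]
width: 0.033
grip_force: 60.0
```

Call:
play_rows([
  [0.082,-0.74,0.499,0,0.499,0.005],
  [0.082,-0.74,0.499,0,0.499,0.005],
  [0.082,-0.74,0.499,0,0.499,0.005],
  [0.082,-0.74,0.499,0,0.499,0.005],
  [0.082,-0.74,0.499,0,0.499,0.005],
])

```text
time: 74.1
ee_pos: [0.382, 0.3272, 0.4758]
eef_rot: [0.942, 0.212, 0.252, -0.056]
ft_force: [0.5, -0.9, -2.3]
width: 0.0334
grip_force: 60.0
```

Call:
play_rows([
  [-0.379,0,0.196,0,0.6,0],
  [-0.379,0,0.196,0,0.6,0],
  [-0.379,0,0.196,0,0.6,0],
  [-0.379,0,0.196,0,0.6,0],
  [-0.379,0,0.196,0,0.6,0],
])

```text
time: 74.6
ee_pos: [0.351, 0.3126, 0.4228]
eef_rot: [0.891, 0.199, 0.397, -0.089]
ft_force: [-0.5, 1.3, -1.0]
width: 0.0329
grip_force: 60.0
```

```bash
python3 log.py; python3 - <<'E'
from hang import *
s=status.read_state(); Q=R.from_quat(s["eef_rot"]).as_matrix(); z=Q[:,2]; e=np.degrees(np.arcsin(-z[2])); print("e,psi",e,np.degrees(np.arctan2(z[1],z[0])))
g=s["ee_pos"]+r.grasp_offset*z; off=gb([0,0,0],e); foot=g-off; print("foot",foot,"in rack x:",(foot-S0)@X)
l=np.radians(e-28); Y=np.array([-X[1],X[0],0]); up=np.sin(l)*X+np.cos(l)*np.array([0,0,1]); nrm=-(np.cos(l)*X-np.sin(l)*np.array([0,0,1]))
P=[foot+a*Y+h*up+.008*nrm for a,h in((-.06,0),(.06,0),(.06,.15),(.017,.24),(-.017,.24),(-.06,.15))]
im=vision.camera("scene"); p=w2px("scene",P).round().astype(int); cv2.polylines(im,[p.reshape(-1,1,2)],True,(0,0,255),1)
x0,y0=p.min(0)-[60,40]; cv2.imwrite("pics/s11.png",cv2.resize(im[y0:y0+190,x0:x0+220],None,fx=3,fy=3)); print(x0,y0,p.tolist())
plan([(gb(S0+[0,0,.12],40),tool(40,25.5,1)),(gb(S0+[0,0,.025],40),tool(40,25.5,1))])
E
```

```text
{'time': np.float64(74.6), 'joint_positions': array([ 0.359, -0.44 , -1.029,  2.112, -0.268,  0.455, -1.728]), 'ee_pos': array([0.351, 0.313, 0.423]), 'eef_rot': array([ 0.891,  0.199,  0.397, -0.089]), 'ft_force': array([-0.519,  1.257, -0.995]), 'width': np.float64(0.033), 'grip_force': np.float64(60.0)}
e,psi 41.994152879821755 25.17956423079646
foot [0.43349554 0.35119619 0.13140512] in rack x: -0.018706537708737037
96 161 [[207, 256], [168, 258], [156, 225], [164, 202], [177, 201], [198, 223]]
[-0.035, -0.007, 0.108, 0.007, 0.067, -0.006] ikerr 0.0 [ 0.37 -0.39 -1.06  2.1  -0.27  0.38 -1.73]
--
[-0.485, 0.0, 0.407, -0.0, -0.0, -0.0] ikerr 0.0 [ 0.69 -0.35 -1.45  2.2  -0.29  0.15 -1.76]
--
```

View pics/s11.png

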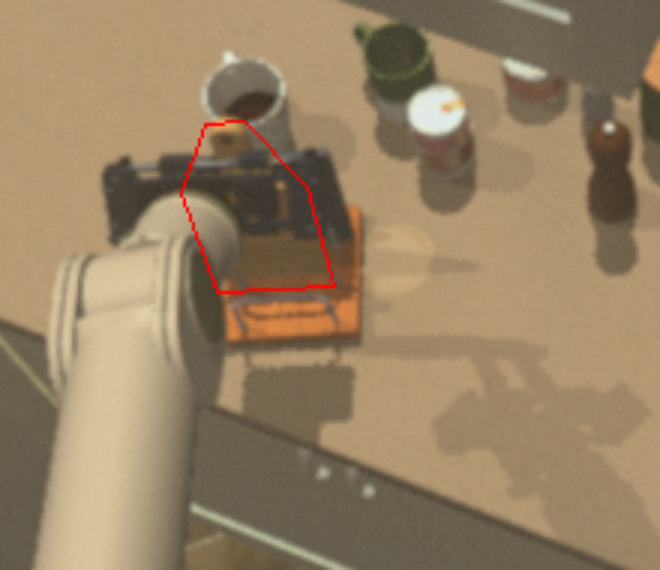

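The crop shows the board held upright just above the rack. Its handle hole is at about (172,206) and the foot line runs from about (168,258) to (207,256) in the full image, where my model puts it. The front hoop is just below it.

Call:
play_rows([
  [-0.035,-0.007,0.108,0.007,0.067,-0.006],
  [-0.035,-0.007,0.108,0.007,0.067,-0.006],
  [-0.035,-0.007,0.108,0.007,0.067,-0.006],
  [-0.035,-0.007,0.108,0.007,0.067,-0.006],
])

```text
time: 75.05
ee_pos: [0.3577, 0.3177, 0.4076]
eef_rot: [0.884, 0.2, 0.412, -0.093]
ft_force: [-0.2, 0.2, -1.7]
width: 0.0331
grip_force: 60.0
```

```bash
cat >> hang.py <<'E'
def foot():
    s=status.read_state(); z=R.from_quat(s["eef_rot"]).as_matrix()[:,2]; e=np.degrees(np.arcsin(-z[2])); g=s["ee_pos"]+r.grasp_offset*z; f=g-gb([0,0,0],e)
    print("e,psi",e.round(1),np.degrees(np.arctan2(z[1],z[0])).round(1),"foot",f.round(4),"dx",((f-S0)@X).round(4))
E
python3 log.py; python3 - <<'E'
from hang import *
foot()
plan([(gb(S0+[0,0,.075],40),tool(40,25.5,1)),(gb(S0+[0,0,.04],40),tool(40,25.5,1)),(gb(S0+[0,0,.026],40),tool(40,25.5,1))])
E
```

```text
{'time': np.float64(75.05), 'joint_positions': array([ 0.407, -0.42 , -1.091,  2.131, -0.251,  0.371, -1.746]), 'ee_pos': array([0.358, 0.318, 0.408]), 'eef_rot': array([ 0.884,  0.2  ,  0.412, -0.093]), 'ft_force': array([-0.228,  0.225, -1.658]), 'width': np.float64(0.033), 'grip_force': np.float64(60.0)}
e,psi 40.0 25.5 foot [0.4489 0.3612 0.1194] dx -0.0005
[-0.225, 0.003, 0.193, -0.0, 0.001, 0.0] ikerr 0.0 [ 0.48 -0.36 -1.21  2.16 -0.25  0.27 -1.77]
--
[-0.179, 0.0, 0.15, -0.0, 0.0, 0.0] ikerr 0.0 [ 0.62 -0.35 -1.37  2.19 -0.25  0.19 -1.79]
--
[-0.071, 0.0, 0.06, 0.0, 0.0, 0.0] ikerr 0.0 [ 0.69 -0.34 -1.44  2.2  -0.25  0.15 -1.79]
--
```

Call:
play_rows([
  [-0.07,0,0.06,0,0,0],
  [-0.14,0,0.12,0,0,0],
  [-0.225,0.002,0.193,0,0,0],
  [-0.225,0.002,0.193,0,0,0],
])

```text
time: 75.45
ee_pos: [0.3577, 0.3171, 0.3612]
eef_rot: [0.885, 0.2, 0.411, -0.093]
ft_force: [0.5, 0.3, -2.1]
width: 0.0331
grip_force: 60.0
```

Call:
play_rows([
  [-0.06,0,0.05,0,0,0],
  [-0.12,0,0.1,0,0,0],
  [-0.179,0,0.15,0,0,0],
  [-0.179,0,0.15,0,0,0],
])

```text
time: 75.85
ee_pos: [0.3578, 0.3175, 0.327]
eef_rot: [0.884, 0.201, 0.411, -0.093]
ft_force: [-1.9, -1.0, -2.5]
width: 0.0332
grip_force: 60.0
```

```bash
python3 log.py; python3 - <<'E'
from hang import *
foot()
plan([(gb(S0+[0,0,.026],40),tool(40,25.5,1))])
E
```

```text
{'time': np.float64(75.85), 'joint_positions': array([ 0.623, -0.377, -1.358,  2.226, -0.22 ,  0.175, -1.807]), 'ee_pos': array([0.358, 0.317, 0.327]), 'eef_rot': array([ 0.884,  0.201,  0.411, -0.093]), 'ft_force': array([-1.867, -1.026, -2.52 ]), 'width': np.float64(0.033), 'grip_force': np.float64(60.004)}
e,psi 40.1 25.5 foot [0.4486 0.3608 0.0387] dx -0.0009
[-0.064, 0.002, 0.057, 0.001, 0.004, 0.002] ikerr 0.0 [ 0.68 -0.34 -1.44  2.2  -0.23  0.15 -1.81]
--
```

Call:
play_rows([
  [-0.02,0,0.02,0,0,0],
  [-0.035,0,0.032,0,0,0],
  [-0.05,0,0.045,0,0,0],
  [-0.05,0,0.045,0,0,0],
])

```text
time: 76.25
ee_pos: [0.3582, 0.3179, 0.317]
eef_rot: [0.884, 0.201, 0.412, -0.093]
ft_force: [-4.4, -0.1, -0.4]
width: 0.0332
grip_force: 60.0
```

Call:
play_rows([
  [0,0,0,0,0,0],
  [0,0,0,0,0,0],
  [0,0,0,0,0,0],
  [0,0,0,0,0,0],
  [0,0,0,0,0,0],
], fingers=0.6)

```text
time: 76.75
ee_pos: [0.3583, 0.3179, 0.3174]
eef_rot: [0.884, 0.2, 0.412, -0.093]
ft_force: [0.0, -0.3, -0.4]
width: 0.0645
grip_force: 0.0
```

```bash
python3 log.py; python3 - <<'E'
from hang import *
foot()
s=status.read_state(); Q=R.from_quat(s["eef_rot"]); g=s["ee_pos"]+Q.apply([0,0,r.grasp_offset])
for dz in(.0,.05): plan([(g-.05*X+[0,0,.02+dz],Q),(g-.07*X+[0,0,.12+dz],tool(50,25.5,1))])
E
```

```text
{'time': np.float64(76.75), 'joint_positions': array([ 0.665, -0.372, -1.405,  2.235, -0.217,  0.147, -1.814]), 'ee_pos': array([0.358, 0.318, 0.317]), 'eef_rot': array([ 0.884,  0.2  ,  0.412, -0.093]), 'ft_force': array([ 0.018, -0.292, -0.415]), 'width': np.float64(0.064), 'grip_force': np.float64(0.0)}
e,psi 40.0 25.5 foot [0.4497 0.3615 0.0293] dx 0.0004
[-0.112, -0.0, -0.341, 0.0, 0.0, 0.0] ikerr 0.0 [ 0.29 -0.43 -1.06  2.29 -0.32  0.24 -1.75]
--
[0.615, -0.0, -0.514, -0.001, -0.334, 0.002] ikerr 0.0 [ 0.19 -0.49 -0.83  2.06 -0.33  0.73 -1.66]
--
[0.143, -0.0, -0.555, 0.0, 0.0, 0.0] ikerr 0.0 [ 0.22 -0.49 -0.93  2.23 -0.38  0.37 -1.66]
--
[0.615, -0.0, -0.514, -0.001, -0.334, 0.002] ikerr 0.0 [ 0.17 -0.5  -0.77  1.98 -0.31  0.84 -1.66]
--
```

Call:
play_rows([
  [0,0,-0.1,0,0,0],
  [0,0,-0.25,0,0,0],
  [0,0,-0.4,0,0,0],
  [0,0,-0.4,0,0,0],
  [0,0,-0.4,0,0,0],
])

```text
time: 77.25
ee_pos: [0.3165, 0.2986, 0.3559]
eef_rot: [0.883, 0.201, 0.413, -0.094]
ft_force: [-0.3, -0.2, -0.5]
width: 0.0696
grip_force: 0.0
```

Call:
play_rows([
  [0.615,0,-0.514,0,-0.334,0],
  [0.615,0,-0.514,0,-0.334,0],
  [0.615,0,-0.514,0,-0.334,0],
  [0.615,0,-0.514,0,-0.334,0],
  [0.615,0,-0.514,0,-0.334,0],
])

```text
time: 77.75
ee_pos: [0.3177, 0.298, 0.4754]
eef_rot: [0.917, 0.207, 0.333, -0.075]
ft_force: [1.0, -0.3, -1.0]
width: 0.0698
grip_force: 0.0
```

Call:
play_rows([
  [0.3,0.95,-0.3,0,-0.334,0],
  [0.3,0.95,-0.3,0,-0.334,0],
  [0.3,0.95,-0.3,0,-0.334,0],
  [0.3,0.95,-0.3,0,-0.334,0],
  [0.3,0.95,-0.3,0,-0.334,0],
])

```text
time: 78.25
ee_pos: [0.3843, 0.171, 0.538]
eef_rot: [0.943, 0.212, 0.251, -0.057]
ft_force: [-0.5, 1.1, 0.1]
width: 0.0699
grip_force: 0.0
```

Call:
play_rows([
  [0,0,0,0,0,0],
  [0,0,0,0,0,0],
  [0,0,0,0,0,0],
  [0,0,0,0,0,0],
  [0,0,0,0,0,0],
])

```text
time: 78.75
ee_pos: [0.3833, 0.1723, 0.5394]
eef_rot: [0.942, 0.214, 0.252, -0.057]
ft_force: [1.1, 0.1, 0.9]
width: 0.0693
grip_force: 0.0
```

```bash
python3 log.py; python3 - <<'E'
from h import *
im=vision.camera("scene"); print([(round(d["conf"],2),np.round(d["point"],3).tolist()) for d in spotter.boxes_of("scene","board")[:3]])
cv2.imwrite("pics/s12.png",cv2.resize(im[140:380,130:470],None,fx=2.35,fy=2.35))
E
```

```text
{'time': np.float64(78.75), 'joint_positions': array([ 0.125, -0.371, -0.482,  1.89 , -0.234,  1.064, -1.439]), 'ee_pos': array([0.383, 0.172, 0.539]), 'eef_rot': array([ 0.942,  0.214,  0.252, -0.057]), 'ft_force': array([1.088, 0.149, 0.907]), 'width': np.float64(0.069), 'grip_force': np.float64(0.0)}
[(0.68, [0.663, -0.155, 0.286])]
```

View pics/s12.png

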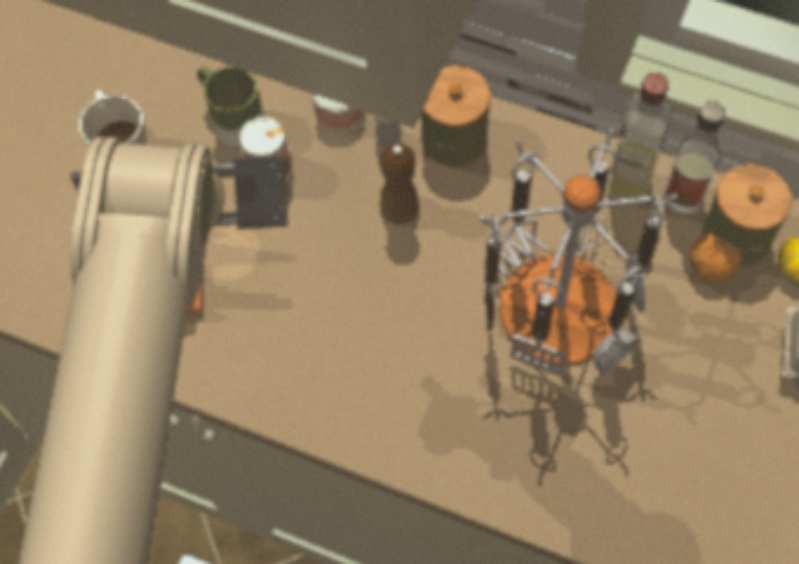

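The carousel is full: turner at about (361,270), ladle at (393,285), skimmer behind. Mill and jar are unmoved. The arm hides the rack, so I'll move it aside and check the board from masks.

Call:
play_rows([
  [-0.3,0.95,-0.3,0,0,0],
  [-0.3,0.95,-0.3,0,0,0],
  [-0.3,0.95,-0.3,0,0,0],
  [-0.3,0.95,-0.3,0,0,0],
  [-0.3,0.95,-0.3,0,0,0],
])

```text
time: 79.35
ee_pos: [0.3895, 0.0158, 0.5562]
eef_rot: [0.942, 0.212, 0.252, -0.057]
ft_force: [-0.3, 0.7, 0.2]
width: 0.0694
grip_force: 0.0
```

Call:
play_rows([
  [-0.4,0.9,-0.5,0,0,0],
  [-0.4,0.9,-0.5,0,0,0],
  [-0.4,0.9,-0.5,0,0,0],
  [-0.4,0.9,-0.5,0,0,0],
  [-0.4,0.9,-0.5,0,0,0],
])

```text
time: 79.85
ee_pos: [0.3671, -0.1443, 0.5916]
eef_rot: [0.942, 0.213, 0.253, -0.057]
ft_force: [1.0, 0.8, 0.3]
width: 0.0696
grip_force: 0.0
```

```bash
python3 log.py; python3 - <<'E'
from hang import *
f=np.array([*S0[:2],.021])+.004*X; Y=np.array([-X[1],X[0],0])
def outline(l):
    l=np.radians(l); up=np.sin(l)*X+np.cos(l)*np.array([0,0,1]); n=-(np.cos(l)*X-np.sin(l)*np.array([0,0,1]))
    return [f+a*Y+h*up+.008*n for a,h in((-.06,0),(.06,0),(.06,.15),(.017,.15),(.017,.24),(-.017,.24),(-.017,.15),(-.06,.15))]
for c in("scene","top"):
    im=vision.camera(c)
    for d in spotter.regions_of(c,"board")[:3]:
        v,u=np.nonzero(d["pixels"]); print(c,round(d["conf"],2),len(u),u.min(),u.max(),v.min(),v.max())
        for l in(-15,-8,0,8,15,20):
            m=np.zeros((480,640),np.uint8); cv2.fillPoly(m,[w2px(c,outline(l)).round().astype(np.int32).reshape(-1,1,2)],1); m=m>0
            print("  lean",l,"iou",round((m&d["pixels"]).sum()/(m|d["pixels"]).sum(),2))
    for n in("pepper_mill","jam_jar","turner","ladle","skimmer"):
        print(c,n,[(round(d["conf"],2),np.round(d["point"],3).tolist()) for d in spotter.boxes_of(c,n)[:2]])
E
```

```text
{'time': np.float64(79.85), 'joint_positions': array([ 0.207, -0.356,  0.151,  1.797, -0.325,  1.33 , -0.749]), 'ee_pos': array([ 0.367, -0.144,  0.592]), 'eef_rot': array([ 0.942,  0.213,  0.253, -0.057]), 'ft_force': array([0.993, 0.808, 0.255]), 'width': np.float64(0.07), 'grip_force': np.float64(0.0)}
scene 0.9 1253 167 211 217 264
  lean -15 iou 0.14
  lean -8 iou 0.31
  lean 0 iou 0.52
  lean 8 iou 0.71
  lean 15 iou 0.77
  lean 20 iou 0.7
scene pepper_mill [(0.88, [0.706, 0.09, 0.092])]
scene jam_jar [(0.67, [0.693, 0.294, 0.089])]
scene turner [(0.49, [0.555, -0.193, 0.047])]
scene ladle [(0.94, [0.599, -0.258, 0.089])]
scene skimmer [(0.62, [0.697, -0.262, 0.174])]
top 0.73 853 163 212 274 299
  lean -15 iou 0.0
  lean -8 iou 0.0
  lean 0 iou 0.11
  lean 8 iou 0.5
  lean 15 iou 0.77
  lean 20 iou 0.65
top pepper_mill []
top jam_jar [(0.65, [0.653, -0.159, 0.02])]
top turner [(0.7, [0.694, -0.257, 0.094])]
top ladle [(0.65, [0.592, -0.255, 0.092])]
top skimmer [(0.7, [0.698, -0.258, 0.091]), (0.4, [0.668, -0.165, 0.299])]
```

```bash
python3 -c "
from bench import job
print(job.close_job())"
```

```text
the job is handed in; nothing more can be done
None
```

The job is handed in: the skimmer, ladle and turner each hang by their loops on free hooks 4, 3 and 2. The board stands handle up in the front rack slot, leaning about 14° on a hoop, and the mill and jar are where they were.

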